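Pack half shells in the covered transit tray

TASK

Pack the aluminium half shells for transport: take the solder reel off the tray's blue cover and stand it upright on the bench clear of the tray, then lift the cover off and set it down flat on the bench beside the tray. Lay every half shell flat, crown up, in a pocket of its own, lengthwise in the pocket, and finally put the cover back on, fully down over the tray. Leave the pliers, the tape and the orange screwdriver where they are.

Things in the scene. Friction and masses are not known exactly. Their poses are not given: they have to be found in the camera images.
- kit_tray: transit tray fixed to the bench: grey base flange 224 x 174 x 4 mm, on it a black pocket plate 190 x 140 mm whose top is 12 mm above the bench; five rectangular pockets 5 mm deep, floors lined with tan cork. Origin under the tray's centre at bench level, x along its long side, z up. The bench to the tray's left (world +y) is free up to its edge at y = 0.41, for x from 0.45 to 0.70
- pocket_a1 (a point): pocket 54 x 44 mm in the tray, 5 mm deep; the point is the centre of its floor (7 mm above the bench), its x axis runs along the pocket's long side, z up. One of three side by side along the tray's +y edge, 62 mm apart, long sides across the tray
- pocket_a2 (a point): pocket 54 x 44 mm in the tray, 5 mm deep; the point is the centre of its floor (7 mm above the bench), its x axis runs along the pocket's long side, z up. One of three side by side along the tray's +y edge, 62 mm apart, long sides across the tray
- pocket_a3 (a point): pocket 54 x 44 mm in the tray, 5 mm deep; the point is the centre of its floor (7 mm above the bench), its x axis runs along the pocket's long side, z up. One of three side by side along the tray's +y edge, 62 mm apart, long sides across the tray
- pocket_b1 (a point): pocket 54 x 44 mm in the tray, 5 mm deep; the point is the centre of its floor (7 mm above the bench), its x axis runs along the pocket's long side, z up. One of two along the tray's -y edge, 84 mm apart, long sides along the tray
- pocket_b2 (a point): pocket 54 x 44 mm in the tray, 5 mm deep; the point is the centre of its floor (7 mm above the bench), its x axis runs along the pocket's long side, z up. One of two along the tray's -y edge, 84 mm apart, long sides along the tray
- lid_grip (a point): loose blue cover, a box upside down, 206 x 156 mm, 30 mm high, 3 mm sheet, 0.25 kg; goes over the pocket plate (5 mm play all round, either way round) down to the base flange. On top, amid, an upright black grip bar 60 long, 16 thick, 30 mm high. The point is the bar's centre, 45 mm above the cover's lower edge (49 above the bench when on); x along the bar and the cover's long side, z up
- reel_center (a point): solder reel, black flanges, standing upright with its axis vertical, a plain drum 57 mm across and 40 mm high (a thin wire end sticks out beside and above it, without contact), 0.28 kg; the point is its centre, 20 mm above its foot, z along its axis
- shell_1 (a point): half shell of pressed aluminium, 46 x 36 mm and 13 mm high, lying crown up; graspable crown 46 mm long, 26 mm wide, from 2 to 13 mm above its foot, over a 2 mm thick, 36 mm wide rim. The point is the centre, 6.5 mm above its foot; x along the 46 mm length, z up. May be absent
- shell_2 (a point): half shell of pressed aluminium, 46 x 36 mm and 13 mm high, lying crown up; graspable crown 46 mm long, 26 mm wide, from 2 to 13 mm above its foot, over a 2 mm thick, 36 mm wide rim. The point is the centre, 6.5 mm above its foot; x along the 46 mm length, z up. May be absent
- shell_3 (a point): half shell of pressed aluminium, 46 x 36 mm and 13 mm high, lying crown up; graspable crown 46 mm long, 26 mm wide, from 2 to 13 mm above its foot, over a 2 mm thick, 36 mm wide rim. The point is the centre, 6.5 mm above its foot; x along the 46 mm length, z up. May be absent
- shell_4 (a point): half shell of pressed aluminium, 46 x 36 mm and 13 mm high, lying crown up; graspable crown 46 mm long, 26 mm wide, from 2 to 13 mm above its foot, over a 2 mm thick, 36 mm wide rim. The point is the centre, 6.5 mm above its foot; x along the 46 mm length, z up. May be absent
- shell_5 (a point): half shell of pressed aluminium, 46 x 36 mm and 13 mm high, lying crown up; graspable crown 46 mm long, 26 mm wide, from 2 to 13 mm above its foot, over a 2 mm thick, 36 mm wide rim. The point is the centre, 6.5 mm above its foot; x along the 46 mm length, z up. May be absent
- pliers: blue-handled pliers, 55 x 178 x 14 mm, lying on the bench; bystander
- tape_roll: yellow tape roll, 64 mm across, 18 mm high, lying on the bench; bystander
- screwdriver_a: screwdriver with orange handle, 174 mm long, lying on the bench near the robot; bystander
Mind the look-alikes: they are no part of the job. Leave any black or green look-alike of the part that bears shell_3 alone.

How it is judged:
On the way, in this order (a step that is already met when the one before it is completed fails the run):
1. the solder reel stands upright on the bench, clear of the tray (height (world z) of reel_center below 0.026 m and angle between reel_center's own z axis and vertical below 0.15 rad and horizontal distance between reel_center and kit_tray above 0.1 m), for 0.2 s.
2. the cover lies flat on the bench, clear of the tray (horizontal distance between lid_grip and kit_tray above 0.15 m and height (world z) of lid_grip below 0.055 m and angle between lid_grip's own z axis and vertical below 0.15 rad), for 0.2 s.
At the end, for the whole second after the job is handed in: each present shell lies crown up in a pocket: within 8 mm of its centre, lengthwise within 0.25 rad, level within 0.08 rad; cover fully down over the tray: within 9 mm, 0.12 rad, grip bar centre under 52 mm above the bench; reel upright on the bench, 10 cm or more from the tray centre (all of step 1 and ((horizontal distance between shell_1 and pocket_a1 below 0.008 m and z of shell_1 in the frame of pocket_a1 between -0.01 and 0.01 m and angle between the x axis of shell_1 and the x axis of pocket_a1, either way round below 0.25 rad and angle between shell_1's own z axis and vertical below 0.08 rad) or (horizontal distance between shell_1 and pocket_a2 below 0.008 m and z of shell_1 in the frame of pocket_a2 between -0.01 and 0.01 m and angle between the x axis of shell_1 and the x axis of pocket_a2, either way round below 0.25 rad and angle between shell_1's own z axis and vertical below 0.08 rad) or (horizontal distance between shell_1 and pocket_a3 below 0.008 m and z of shell_1 in the frame of pocket_a3 between -0.01 and 0.01 m and angle between the x axis of shell_1 and the x axis of pocket_a3, either way round below 0.25 rad and angle between shell_1's own z axis and vertical below 0.08 rad) or (horizontal distance between shell_1 and pocket_b1 below 0.008 m and z of shell_1 in the frame of pocket_b1 between -0.01 and 0.01 m and angle between the x axis of shell_1 and the x axis of pocket_b1, either way round below 0.25 rad and angle between shell_1's own z axis and vertical below 0.08 rad) or (horizontal distance between shell_1 and pocket_b2 below 0.008 m and z of shell_1 in the frame of pocket_b2 between -0.01 and 0.01 m and angle between the x axis of shell_1 and the x axis of pocket_b2, either way round below 0.25 rad and angle between shell_1's own z axis and vertical below 0.08 rad)) and ((horizontal distance between shell_2 and pocket_a1 below 0.008 m and z of shell_2 in the frame of pocket_a1 between -0.01 and 0.01 m and angle between the x axis of shell_2 and the x axis of pocket_a1, either way round below 0.25 rad and angle between shell_2's own z axis and vertical below 0.08 rad) or (horizontal distance between shell_2 and pocket_a2 below 0.008 m and z of shell_2 in the frame of pocket_a2 between -0.01 and 0.01 m and angle between the x axis of shell_2 and the x axis of pocket_a2, either way round below 0.25 rad and angle between shell_2's own z axis and vertical below 0.08 rad) or (horizontal distance between shell_2 and pocket_a3 below 0.008 m and z of shell_2 in the frame of pocket_a3 between -0.01 and 0.01 m and angle between the x axis of shell_2 and the x axis of pocket_a3, either way round below 0.25 rad and angle between shell_2's own z axis and vertical below 0.08 rad) or (horizontal distance between shell_2 and pocket_b1 below 0.008 m and z of shell_2 in the frame of pocket_b1 between -0.01 and 0.01 m and angle between the x axis of shell_2 and the x axis of pocket_b1, either way round below 0.25 rad and angle between shell_2's own z axis and vertical below 0.08 rad) or (horizontal distance between shell_2 and pocket_b2 below 0.008 m and z of shell_2 in the frame of pocket_b2 between -0.01 and 0.01 m and angle between the x axis of shell_2 and the x axis of pocket_b2, either way round below 0.25 rad and angle between shell_2's own z axis and vertical below 0.08 rad)) and ((horizontal distance between shell_3 and pocket_a1 below 0.008 m and z of shell_3 in the frame of pocket_a1 between -0.01 and 0.01 m and angle between the x axis of shell_3 and the x axis of pocket_a1, either way round below 0.25 rad and angle between shell_3's own z axis and vertical below 0.08 rad) or (horizontal distance between shell_3 and pocket_a2 below 0.008 m and z of shell_3 in the frame of pocket_a2 between -0.01 and 0.01 m and angle between the x axis of shell_3 and the x axis of pocket_a2, either way round below 0.25 rad and angle between shell_3's own z axis and vertical below 0.08 rad) or (horizontal distance between shell_3 and pocket_a3 below 0.008 m and z of shell_3 in the frame of pocket_a3 between -0.01 and 0.01 m and angle between the x axis of shell_3 and the x axis of pocket_a3, either way round below 0.25 rad and angle between shell_3's own z axis and vertical below 0.08 rad) or (horizontal distance between shell_3 and pocket_b1 below 0.008 m and z of shell_3 in the frame of pocket_b1 between -0.01 and 0.01 m and angle between the x axis of shell_3 and the x axis of pocket_b1, either way round below 0.25 rad and angle between shell_3's own z axis and vertical below 0.08 rad) or (horizontal distance between shell_3 and pocket_b2 below 0.008 m and z of shell_3 in the frame of pocket_b2 between -0.01 and 0.01 m and angle between the x axis of shell_3 and the x axis of pocket_b2, either way round below 0.25 rad and angle between shell_3's own z axis and vertical below 0.08 rad)) and ((horizontal distance between shell_4 and pocket_a1 below 0.008 m and z of shell_4 in the frame of pocket_a1 between -0.01 and 0.01 m and angle between the x axis of shell_4 and the x axis of pocket_a1, either way round below 0.25 rad and angle between shell_4's own z axis and vertical below 0.08 rad) or (horizontal distance between shell_4 and pocket_a2 below 0.008 m and z of shell_4 in the frame of pocket_a2 between -0.01 and 0.01 m and angle between the x axis of shell_4 and the x axis of pocket_a2, either way round below 0.25 rad and angle between shell_4's own z axis and vertical below 0.08 rad) or (horizontal distance between shell_4 and pocket_a3 below 0.008 m and z of shell_4 in the frame of pocket_a3 between -0.01 and 0.01 m and angle between the x axis of shell_4 and the x axis of pocket_a3, either way round below 0.25 rad and angle between shell_4's own z axis and vertical below 0.08 rad) or (horizontal distance between shell_4 and pocket_b1 below 0.008 m and z of shell_4 in the frame of pocket_b1 between -0.01 and 0.01 m and angle between the x axis of shell_4 and the x axis of pocket_b1, either way round below 0.25 rad and angle between shell_4's own z axis and vertical below 0.08 rad) or (horizontal distance between shell_4 and pocket_b2 below 0.008 m and z of shell_4 in the frame of pocket_b2 between -0.01 and 0.01 m and angle between the x axis of shell_4 and the x axis of pocket_b2, either way round below 0.25 rad and angle between shell_4's own z axis and vertical below 0.08 rad)) and ((horizontal distance between shell_5 and pocket_a1 below 0.008 m and z of shell_5 in the frame of pocket_a1 between -0.01 and 0.01 m and angle between the x axis of shell_5 and the x axis of pocket_a1, either way round below 0.25 rad and angle between shell_5's own z axis and vertical below 0.08 rad) or (horizontal distance between shell_5 and pocket_a2 below 0.008 m and z of shell_5 in the frame of pocket_a2 between -0.01 and 0.01 m and angle between the x axis of shell_5 and the x axis of pocket_a2, either way round below 0.25 rad and angle between shell_5's own z axis and vertical below 0.08 rad) or (horizontal distance between shell_5 and pocket_a3 below 0.008 m and z of shell_5 in the frame of pocket_a3 between -0.01 and 0.01 m and angle between the x axis of shell_5 and the x axis of pocket_a3, either way round below 0.25 rad and angle between shell_5's own z axis and vertical below 0.08 rad) or (horizontal distance between shell_5 and pocket_b1 below 0.008 m and z of shell_5 in the frame of pocket_b1 between -0.01 and 0.01 m and angle between the x axis of shell_5 and the x axis of pocket_b1, either way round below 0.25 rad and angle between shell_5's own z axis and vertical below 0.08 rad) or (horizontal distance between shell_5 and pocket_b2 below 0.008 m and z of shell_5 in the frame of pocket_b2 between -0.01 and 0.01 m and angle between the x axis of shell_5 and the x axis of pocket_b2, either way round below 0.25 rad and angle between shell_5's own z axis and vertical below 0.08 rad)) and horizontal distance between lid_grip and kit_tray below 0.009 m and z of lid_grip in the frame of kit_tray below 0.052 m and angle between the x axis of lid_grip and the x axis of kit_tray, either way round below 0.12 rad and angle between lid_grip's own z axis and vertical below 0.04 rad); the robot touches nothing.
It fails at once if the pliers is moved more than 3 cm (distance of pliers from where it was at the start of the episode above 0.03 m).
It fails at once if the tape roll is moved more than 3 cm (distance of tape_roll from where it was at the start of the episode above 0.03 m).
It fails at once if the screwdriver is moved more than 3 cm (distance of screwdriver_a from where it was at the start of the episode above 0.03 m).
Of half_shell_1, half_shell_2, half_shell_3, half_shell_4, half_shell_5 only 3 to 5 are there at a start; the rules pass over those that are not, and their reading is None.
At some moment in a run one of half_shell_1, half_shell_2, half_shell_3, half_shell_4, half_shell_5 may be knocked a few centimetres aside while the robot is not near it.
Once in a run the grip may slacken for a moment while it holds something.
It also fails if it takes over 210 s, if anything falls off the work surface, if the arm or the gripper's body presses on something with over 40 N, if the wrist force passes 120 N, or if a joint passes its speed limit or range.

ROBOT

A 7-joint arm with a two-finger parallel gripper is mounted at the origin on a cart in front of the work surface, level with it; the furniture and walls round the work are solid. World frame = base frame: x ahead of the robot, y to its left, z up, the work surface at z = 0. Lengths are in m, angles in rad, forces in N, time in s.
With the tool pointing down it reaches from about 0.425 to 0.925 m from the base axis. Payload 6.8 kg.
Tool frame: the origin (TCP) lies where the fingers leave the gripper's body, on its centre line; the fingertips stand 73 mm ahead of it and the grasp point (between the pads) lies 54 mm ahead of it; z points along the fingers, y is the direction in which the jaws open and shut (so a half turn about z gives the same grasp; the last joint's range is limited). The gripper opens to 85 mm and grips with 20 to 120 N. Pads are 22 mm wide; open, the fingers measure 114 mm over their backs; the gripper's body (76 mm by 85 mm) begins 54 mm behind the grasp point. The pads swing forward as they close: fully open they stand 13 mm farther back than shut.
Start: joints at [1.057, 0.477, 0.022, 1.555, -0.011, 1.109, -0.083], TCP at [0.266, -0.62, 0.304] pointing down, gripper open.
Joint ranges: [-2.96, 2.96], [-0.34, 2.1], [-1.41, 1.46], [0.24, 2.44], [-1.37, 4.51], [0.17, 1.92], [-2.96, 2.96]. Speed limits (rad/s): [2.39, 2.39, 3.14, 3.14, 3.14, 3.14, 3.14].

INTERFACE

Orientations are given as a rotation vector (axis times angle).
In Python, from station import * gives the robot as it stands.
- The arm moves only by the tool send_rows, never from a script. Its argument "series" is a list that holds one entry, the list of rows, each a list of 7 numbers: the turn, a rotation vector about the tool's x, y, z in degrees, then the shift along the tool's x, y, z in mm, then the opening, from 0 (shut) to 1 (fully open). A call has 1 to 10 rows; each row shifts and turns the commanded pose from where the row before left it, along the tool's axes as they then stand; what a row does not reach is not made up. A row lasts 1/12 s, in which the tool goes at most 41.7 mm and 7.16 degrees, less where a joint would pass 70% of its speed; a pose out of reach is approached as far as the arm can. A call is refused whole if a number of a shift passes 41.7 or a number of a turn 7.16, either way. A call with a gripper value outside its range is refused whole. The fingers move at their own pace and stop on an object; "grip_force" is the grip in N (left out, the last holds). Time passes only in rows, so rows that do not move let the fingers close. It gives the time, the measured TCP pose, the force and the opening at its end, in the units of the state.
- read_state(): the state, without advancing time (a new reading comes with each control period).
- grab_frame(name): name is "side" or "top" or "wrist"; returns the picture (480x640x3 uint8, red, green, blue); there is no depth.
- camera_params(name): a dict with "mtx" (3x3 intrinsics, pixels), "world_from_camera" (4x4, takes a point from camera to world coordinates). Camera axes: x right, y down, z forward; pixel columns grow to the right and rows downward; lengths in m; the calibration is good to about 2 mm. The wrist camera is an equidistant fisheye: a pixel r from the principal point sees the ray r / f radians off the axis. A picture is of the moment at which its call begins: read the wrist's pose just before it. camera_params takes no time and is no camera call; for the wrist camera it gives the pose at the moment of the call.
- sign_off(): hands the job in, once; it reports no verdict.
Trained networks look in the newest picture that a camera, given by its name, has taken for a name from the list of things; names that differ only in an ending like _2 or _b are one class to them, and where a whole thing is asked for, a point or a joint stands for the part that bears it (a point fixed in the world has none). Each returns a list of dicts, best first, with "confidence" (0 to 1); they miss things now and then, are a little off and sometimes report something else, mostly with a low value. They report only what shows in the picture. A call takes as long as a camera call. They do not tell look-alikes from the thing itself.
- search_frame(name, camera): "pixel" ([column, row] in pixels, amid what is visible of it).
- landmark_of(name, camera): "pixel" ([column, row] in pixels: a listed point, or the origin of a listed thing).
The state is a dict: "clock": time; "joints": joint angles; "dq": joint speeds; "joint_torque": joint torques, N m; "position": TCP position; "tcp_rot": TCP orientation; "ft_force": force on the tool from outside, world axes, zero at the start; "moment": the same for the moment, N m; "opening": finger opening in m.
Only numpy, scipy, OpenCV 4.12 (cv2) and the standard library are available. Lean on these libraries where they do the work, as an engineer would, in place of code of your own. Each camera call takes 0.05 s, during which the arm holds its last target.

## Working session

There is one attempt and no reset: what is moved stays moved. The work goes in short steps, Python scripts to look and compute and a tool call to move; the robot and the scene stay as the last step left them, time stands still between calls to the robot, and variables do not carry over. Pictures are saved under pics/ and viewed, and the job is handed in when it is done.

Besides the shell and the picture viewer there is one more tool, called by a JSON object that holds its "name" and its "arguments", one argument or row to a line. send_rows: Moves the arm, as the interface text tells. Its arguments: {"type":"object","properties":{"series":{"type":"array","items":{"type":"array","items":{"type":"array","items":{"type":"number"}}}},"grip_force":{"type":"number"}},"required":["series"]}

```bash
mkdir -p pics; ls
cat > h.py <<'E'
from station import *
import numpy as np, cv2
from scipy.spatial.transform import Rotation as R
def snap(cam,name):
    im=grab_frame(cam); cv2.imwrite(f'pics/{name}.png',im[:,:,::-1]); return im
def ray(cam,px,P=None):
    P=P or camera_params(cam); K=np.array(P['mtx']); T=np.array(P['world_from_camera'])
    x=(px[0]-K[0,2])/K[0,0]; y=(px[1]-K[1,2])/K[1,1]
    if cam=='wrist':
        r=np.hypot(x,y); d=np.array([0,0,1.]) if r<1e-9 else np.array([x/r*np.sin(r),y/r*np.sin(r),np.cos(r)])
    else: d=np.array([x,y,1.])
    return T[:3,3],T[:3,:3]@d
def at_z(cam,px,z,P=None):
    o,d=ray(cam,px,P); return o+d*(z-o[2])/d[2]
def proj(cam,p,P=None):
    P=P or camera_params(cam); K=np.array(P['mtx']); T=np.linalg.inv(np.array(P['world_from_camera']))
    c=T[:3,:3]@np.array(p)+T[:3,3]
    if cam=='wrist':
        th=np.arctan2(np.hypot(c[0],c[1]),c[2]); h=np.hypot(c[0],c[1])+1e-12
        return np.array([K[0,2]+K[0,0]*th*c[0]/h,K[1,2]+K[1,1]*th*c[1]/h])
    return np.array([K[0,2]+K[0,0]*c[0]/c[2],K[1,2]+K[1,1]*c[1]/c[2]])
def st():
    s=read_state(); print('t',round(s['clock'],2),'p',np.round(s['position'],4),'rv',np.round(s['tcp_rot'],3),'F',np.round(s['ft_force'],1),'op',round(s['opening'],4)); return s
def plan(target,yawdeg=None,op=1):
    """print rel tool shift (mm) and turn to target TCP pos w/ tool down, jaw(y) axis yaw in world deg"""
    s=st(); Rm=R.from_rotvec(s['tcp_rot'])
    d=Rm.inv().apply(np.array(target)-s['position'])*1000
    print('shift mm in current tool',np.round(d,1),'dist',round(np.linalg.norm(d),1))
    M=Rm.as_matrix(); print('jaw yaw deg',np.round(np.degrees(np.arctan2(M[1,1],M[0,1])),2),'z',np.round(M[:,2],3))
    if yawdeg is not None:
        best=None
        for y in(yawdeg,yawdeg+180):
            a=np.radians(y); Y=np.array([np.cos(a),np.sin(a),0]); Z=np.array([0,0,-1.]); X=np.cross(Y,Z)
            rel=(Rm.inv()*R.from_matrix(np.array([X,Y,Z]).T))
            rv=np.degrees(rel.as_rotvec())
            print(' turn for yaw',y,np.round(rv,2),'shift in turned tool',np.round(np.array([X,Y,Z])@(np.array(target)-s['position'])*1000,1))
E
python3 - <<'E'
from h import *
s=st(); print(np.round(s['joints'],3))
for c in('top','side','wrist'):
    snap(c,c+'0'); P=camera_params(c); print(c,np.round(P['mtx'],1).tolist(),np.round(P['world_from_camera'],3).tolist())
E
```

```text
pics
t 0.0 p [ 0.2663 -0.6198  0.3029] rv [-3.075e+00 -6.330e-01  1.000e-03] F [-0.3  0.3  0.3] op 0.0853
[ 1.057  0.478  0.022  1.556 -0.012  1.109 -0.083]
top [[511.1, 0.0, 316.4], [0.0, 511.1, 237.2], [0.0, 0.0, 1.0]] [[-0.017, -0.998, 0.056, 0.484], [-0.999, 0.019, 0.026, -0.11], [-0.027, -0.056, -0.998, 1.201], [0.0, 0.0, 0.0, 1.0]]
side [[587.8, 0.0, 329.9], [0.0, 587.8, 247.7], [0.0, 0.0, 1.0]] [[-0.89, -0.253, 0.379, -0.041], [-0.455, 0.454, -0.766, 1.109], [0.022, -0.854, -0.52, 0.86], [0.0, 0.0, 0.0, 1.0]]
wrist [[371.6, 0.0, 322.5], [0.0, 371.6, 246.6], [0.0, 0.0, 1.0]] [[0.395, -0.868, -0.301, 0.344], [-0.919, -0.374, -0.128, -0.587], [-0.002, 0.327, -0.945, 0.373], [0.0, 0.0, 0.0, 1.0]]
```

View pics/top0.png

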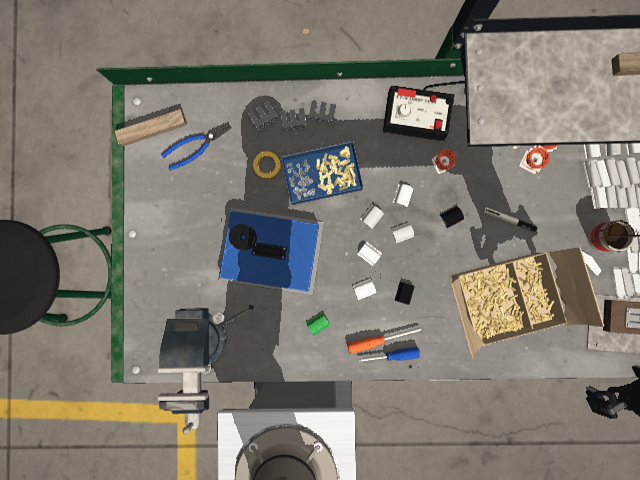

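View pics/side0.png

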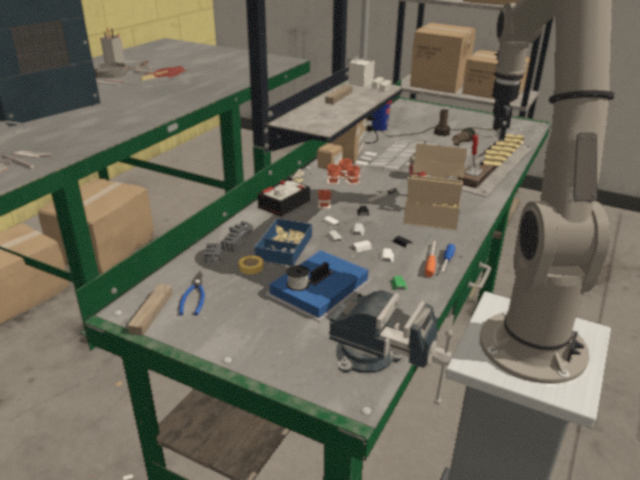

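View pics/wrist0.png

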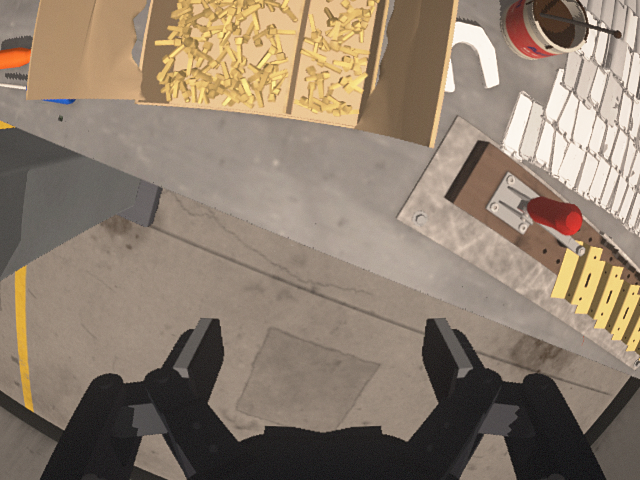

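Run:
```python
from h import *
grab_frame('top')
for n,z in(('kit_tray',0.),('lid_grip',.049),('reel_center',.054),('shell_1',.0065),('pliers',.007),('tape_roll',.009),('screwdriver_a',.012)):
    for d in landmark_of(n,'top'):
        if d['confidence']>.15: print(n,round(d['confidence'],2),np.round(d['pixel'],1),np.round(at_z('top',d['pixel'],z),4))
```

```text
lid_grip 0.71 [266.2 250.7] [0.5205 0.0336 0.049 ]
reel_center 0.62 [244.1 234.9] [0.5569 0.0826 0.054 ]
shell_1 0.87 [315.8 324.1] [ 0.3495 -0.0745  0.0065]
shell_1 0.85 [361.2 292. ] [ 0.422  -0.1811  0.0065]
shell_1 0.85 [452.7 214.6] [ 0.5981 -0.3978  0.0065]
shell_1 0.84 [402.8 292.4] [ 0.4196 -0.2773  0.0065]
shell_1 0.81 [403.2 195.3] [ 0.6458 -0.2842  0.0065]
shell_1 0.78 [370.8 255.2] [ 0.507  -0.2053  0.0065]
shell_1 0.76 [372.6 216.6] [ 0.5971 -0.2116  0.0065]
shell_1 0.63 [401.4 228.6] [ 0.5677 -0.2779  0.0065]
pliers 0.65 [195.3 143.5] [0.7799 0.2051 0.007 ]
tape_roll 0.96 [268.6 165.4] [0.723  0.0306 0.009 ]
screwdriver_a 0.85 [384.4 338.3] [ 0.3156 -0.2317  0.012 ]
screwdriver_a 0.73 [403.  230.6] [ 0.5626 -0.2807  0.012 ]
screwdriver_a 0.37 [406.2 195.2] [ 0.6451 -0.2904  0.012 ]
```

Run:
```python
from h import *
plan([0.50,0.05,0.38],150)
P=camera_params('wrist'); s=read_state(); T=np.eye(4);T[:3,:3]=R.from_rotvec(s['tcp_rot']).as_matrix();T[:3,3]=s['position']
C=np.linalg.inv(T)@np.array(P['world_from_camera']); print(np.round(C,4))
```

```text
t 0.55 p [ 0.2665 -0.6202  0.3039] rv [ 3.077  0.633 -0.   ] F [1.2 0.7 1. ] op 0.0854
shift mm in current tool [ 479.1 -523.6  -76.1] dist 713.8
jaw yaw deg -66.75 z [ 0. -0. -1.]
 turn for yaw 150 [  0.    -0.   143.25] shift in turned tool [-697.2  132.8  -76.1]
 turn for yaw 330 [  0.     0.   -36.75] shift in turned tool [ 697.2 -132.8  -76.1]
[[ 6.000e-04 -9.449e-01 -3.274e-01  8.450e-02]
 [ 1.000e+00  7.000e-04 -2.000e-04  9.000e-04]
 [ 4.000e-04 -3.274e-01  9.449e-01 -7.030e-02]
 [ 0.000e+00  0.000e+00  0.000e+00  1.000e+00]]
```

{"name": "send_rows", "arguments": {
  "series": [
    [[0, 0, 0, 0, 0, -40, 1], [0, 0, 0, 0, 0, -36, 1], [0, 0, 0, 27, -29.5, 0, 1], [0, 0, 0, 27, -29.5, 0, 1], [0, 0, 0, 27, -29.5, 0, 1], [0, 0, 0, 27, -29.5, 0, 1], [0, 0, 0, 27, -29.5, 0, 1], [0, 0, 0, 27, -29.5, 0, 1], [0, 0, 0, 27, -29.5, 0, 1], [0, 0, 0, 27, -29.5, 0, 1]]
  ]
}}

```text
clock: 1.38
position: [0.372, -0.3162, 0.3802]
tcp_rot: [3.076, 0.633, 0.001]
ft_force: [-0.2, -0.2, 0.7]
opening: 0.0855
```

{"name": "send_rows", "arguments": {
  "series": [
    [[0, 0, 0, 27, -29.5, 0, 1], [0, 0, 0, 27, -29.5, 0, 1], [0, 0, 0, 27, -29.5, 0, 1], [0, 0, 0, 27, -29.5, 0, 1], [0, 0, 0, 27, -29.5, 0, 1], [0, 0, 0, 27, -29.5, 0, 1], [0, 0, 0, 27, -29.5, 0, 1], [0, 0, 0, 27, -29.5, 0, 1], [0, 0, 0, 27, -29.5, 0, 1], [0, 0, 0, 0, 0, 0, 1]]
  ]
}}

```text
clock: 2.22
position: [0.4915, 0.0302, 0.3807]
tcp_rot: [-3.07, -0.649, -0.005]
ft_force: [-0.7, 1.0, 0.5]
opening: 0.0849
```

Run:
```python
from h import *
plan([0.50,0.05,0.38],150); snap('wrist','w1'); snap('top','t1')
for n,z in(('kit_tray',0.),('lid_grip',.049),('reel_center',.054)):
  for cam in('wrist','top'):
    for d in landmark_of(n,cam):
        if d['confidence']>.15: print(n,cam,round(d['confidence'],2),np.round(d['pixel'],1),np.round(at_z(cam,d['pixel'],z),4))
```

```text
t 2.22 p [0.4915 0.0302 0.3807] rv [-3.07  -0.649 -0.005] F [-0.7  1.   0.5] op 0.0849
shift mm in current tool [ 15.8 -14.6   0.8] dist 21.5
jaw yaw deg -66.13 z [ 0.002  0.004 -1.   ]
 turn for yaw 150 [-3.6000e-01  1.2000e-01  1.4387e+02] shift in turned tool [-21.4   2.5   0.7]
 turn for yaw 330 [ -0.09  -0.28 -36.13] shift in turned tool [21.4 -2.5  0.7]
kit_tray wrist 0.31 [333.8 175.9] [0.5138 0.016  0.    ]
lid_grip wrist 0.95 [334.4 175.3] [0.5204 0.0182 0.049 ]
lid_grip top 0.73 [267.8 248.7] [0.5249 0.0299 0.049 ]
reel_center wrist 0.65 [296.6 124.5] [0.5558 0.0768 0.054 ]
reel_center top 0.61 [242.1 238. ] [0.55   0.0872 0.054 ]
```

View pics/w1.png

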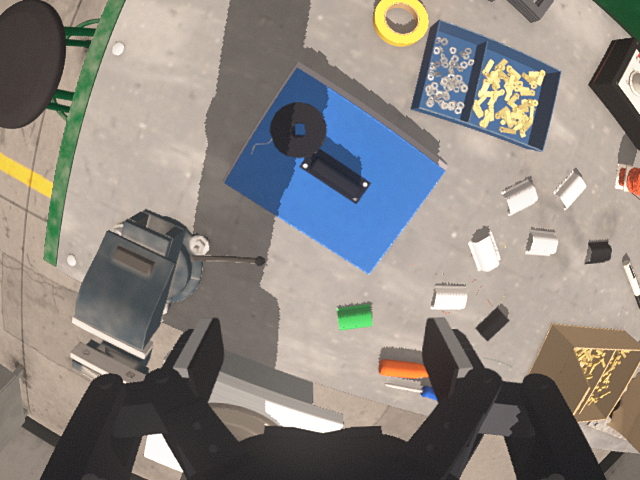

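```bash
cat >> h.py <<'E'
def blue_quad(cam,im,z,P=None):
    hsv=cv2.cvtColor(im,cv2.COLOR_RGB2HSV); m=cv2.inRange(hsv,(100,120,40),(125,255,255))
    m=cv2.morphologyEx(m,cv2.MORPH_CLOSE,np.ones((25,25)))
    m=cv2.morphologyEx(m,cv2.MORPH_OPEN,np.ones((7,7)))
    cs,_=cv2.findContours(m,cv2.RETR_EXTERNAL,cv2.CHAIN_APPROX_NONE); c=max(cs,key=cv2.contourArea)[:,0,:]
    w=np.array([at_z(cam,p,z,P)[:2] for p in c]); 
    r=cv2.minAreaRect((w*1000).astype(np.float32)); return r,w
E
python3 - <<'E'
from h import *
st()
for c in('wrist','top'):
    im=grab_frame(c); r,w=blue_quad(c,im,.034); print(c,r)
P=camera_params('wrist')
for px in[(298,129),(305,166),(318,153),(365,184),(356,200)]: print(px,at_z('wrist',px,.074 if px[0]==298 else .064,P))
for px in[(241,236)]: print(px,at_z('top',px,.074))
E
```

```text
t 2.62 p [0.49   0.0204 0.38  ] rv [ 3.077  0.629 -0.   ] F [-0.2  0.1 -0.2] op 0.0853
wrist ((525.8790283203125, 28.538375854492188), (204.48825073242188, 162.1219024658203), 80.28288269042969)
top ((616.3400268554688, -41.05406188964844), (209.21144104003906, 379.72430419921875), 61.50426483154297)
(298, 129) [0.55282082 0.07333861 0.074     ]
(305, 166) [0.51948553 0.05226651 0.064     ]
(318, 153) [0.53730808 0.04517095 0.064     ]
(365, 184) [ 0.52693    -0.01301382  0.064     ]
(356, 200) [ 0.50734361 -0.01142667  0.064     ]
(241, 236) [0.55329027 0.08614742 0.074     ]
```

{"name": "send_rows", "arguments": {
  "series": [
    [[0, 0, -6, 10, -14, 0, 1], [0, 0, -6, 10, -14, 0, 1], [0, 0, -6, 0, 0, 0, 1], [0, 0, -6, 0, 0, 0, 1], [0, 0, -6, 0, 0, 0, 1], [0, 0, -6, 0, 0, 0, 1], [0, 0, 0, 0, 0, 0, 1], [0, 0, 0, 0, 0, 0, 1], [0, 0, 0, 0, 0, 0, 1]]
  ]
}}

```text
clock: 3.47
position: [0.4958, 0.0554, 0.3799]
tcp_rot: [2.734, 1.548, 0.0]
ft_force: [-0.0, -0.1, -0.4]
opening: 0.0854
```

Run:
```python
from h import *
st(); im=snap('wrist','w2'); P=camera_params('wrist')
r,w=blue_quad('wrist',im,.034,P); print(r)
for n,z in(('lid_grip',.049),('reel_center',.054)):
    for d in landmark_of(n,'wrist'):
        if d['confidence']>.15: print(n,round(d['confidence'],2),np.round(d['pixel'],1),np.round(at_z('wrist',d['pixel'],z,P),4))
```

```text
t 3.47 p [0.4958 0.0554 0.3799] rv [2.734 1.548 0.   ] F [-0.  -0.1 -0.4] op 0.0854
((524.6695556640625, 28.667434692382812), (204.77699279785156, 159.8239288330078), 80.3618392944336)
lid_grip 0.61 [353.5 205. ] [0.5227 0.0321 0.049 ]
reel_center 0.66 [354.9 148.9] [0.5548 0.0858 0.054 ]
```

View pics/w2.png

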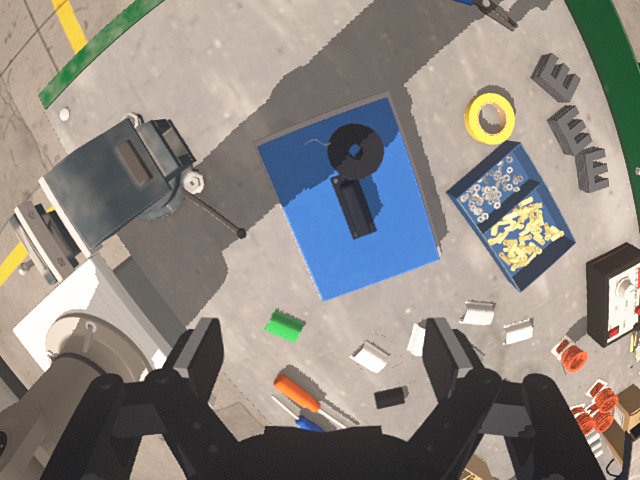

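Run:
```python
from h import *
P=camera_params('wrist'); print(at_z('wrist',(355.5,152),.074,P), at_z('wrist',(353,207),.064,P))
plan([.553,.085,.110],150)
```

```text
[0.55289717 0.08502703 0.074     ] [0.52178776 0.03421294 0.064     ]
t 3.62 p [0.4958 0.0556 0.3799] rv [2.732 1.551 0.   ] F [ 0.2  0.8 -0.3] op 0.0852
shift mm in current tool [ 54.6  34.  269.9] dist 277.5
jaw yaw deg -30.84 z [ 0. -0. -1.]
 turn for yaw 150 [-0.0000e+00 -1.0000e-02  1.7916e+02] shift in turned tool [-54.1 -34.9 269.9]
 turn for yaw 330 [ 0.01 -0.   -0.84] shift in turned tool [ 54.1  34.9 269.9]
```

{"name": "send_rows", "arguments": {
  "series": [
    [[0, 0, 0, 27, 17, 20, 1], [0, 0, 0, 27.6, 17, 20, 1], [0, 0, 0, 0, 0, 40, 1], [0, 0, 0, 0, 0, 40, 1], [0, 0, 0, 0, 0, 40, 1], [0, 0, 0, 0, 0, 40, 1], [0, 0, 0, 0, 0, 20, 1], [0, 0, 0, 0, 0, 0, 1], [0, 0, 0, 0, 0, 0, 1]]
  ]
}}

```text
clock: 4.37
position: [0.5526, 0.0853, 0.1594]
tcp_rot: [-2.73, -1.552, 0.003]
ft_force: [0.8, 0.7, 1.3]
opening: 0.0855
```

Run:
```python
from h import *
plan([.553,.085,.110]); im=snap('wrist','w3'); P=camera_params('wrist')
for d in landmark_of('reel_center','wrist'):
        print(round(d['confidence'],2),np.round(d['pixel'],1),np.round(at_z('wrist',d['pixel'],.054,P),4))
```

```text
t 4.37 p [0.5526 0.0853 0.1594] rv [-2.73  -1.552  0.003] F [0.8 0.7 1.3] op 0.0855
shift mm in current tool [ 0.   0.5 49.4] dist 49.4
jaw yaw deg -30.77 z [-0.002 -0.    -1.   ]
0.9 [321.  289.3] [0.5531 0.0847 0.054 ]
```

View pics/w3.png

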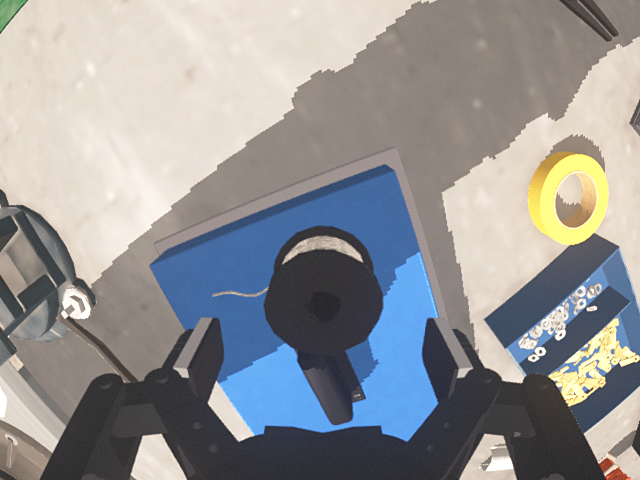

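{"name": "send_rows", "arguments": {
  "series": [
    [[0, 0, 0, 0, 0, 25, 1], [0, 0, 0, 0, 0, 24, 1], [0, 0, 0, 0, 0, 0, 1], [0, 0, 0, 0, 0, 0, 0], [0, 0, 0, 0, 0, 0, 0], [0, 0, 0, 0, 0, 0, 0], [0, 0, 0, 0, 0, 0, 0], [0, 0, 0, 0, 0, 0, 0], [0, 0, 0, 0, 0, 0, 0], [0, 0, 0, 0, 0, 0, 0]]
  ],
  "grip_force": 60
}}

```text
clock: 5.3
position: [0.5543, 0.0857, 0.1135]
tcp_rot: [2.73, 1.552, 0.006]
ft_force: [-1.0, 0.0, 6.5]
opening: 0.0554
```

{"name": "send_rows", "arguments": {
  "series": [
    [[0, 0, 0, 0, 0, -20, 0], [0, 0, 0, 0, 0, -30, 0], [0, 0, 0, 0, 0, -30, 0], [0, 0, 0, 0, 0, 0, 0]]
  ]
}}

```text
clock: 5.63
position: [0.5561, 0.0864, 0.1978]
tcp_rot: [2.728, 1.551, 0.016]
ft_force: [1.0, 0.3, -2.7]
opening: 0.0558
```

Run:
```python
from h import *
plan([.69,.18,.19]); im=snap('wrist','w4')
```

```text
t 5.63 p [0.5561 0.0864 0.1978] rv [2.728 1.551 0.016] F [ 1.   0.3 -2.7] op 0.0558
shift mm in current tool [148.8  67.1   9.4] dist 163.5
jaw yaw deg -30.76 z [ 0.011  0.002 -1.   ]
```

View pics/w4.png

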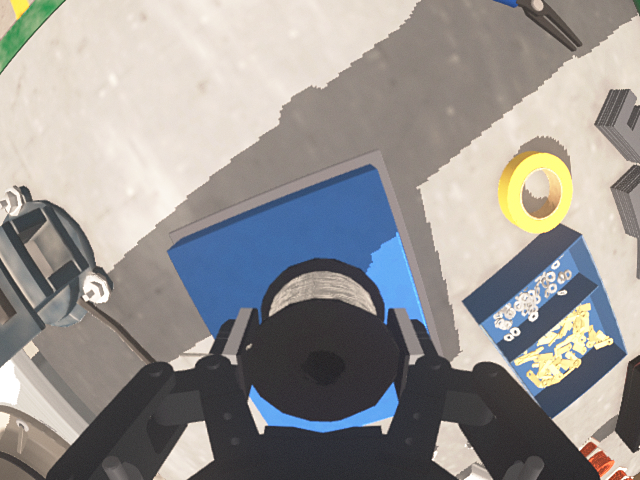

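{"name": "send_rows", "arguments": {
  "series": [
    [[0, 0, 0, 37, 16.8, 0, 0], [0, 0, 0, 37, 16.8, 0, 0], [0, 0, 0, 37, 16.8, 0, 0], [0, 0, 0, 37, 16.8, 0, 0], [0, 0, 0, 0, 0, 0, 0], [0, 0, 0, 0, 0, 35, 0], [0, 0, 0, 0, 0, 35, 0], [0, 0, 0, 0, 0, 25, 0], [0, 0, 0, 0, 0, 10, 0], [0, 0, 0, 0, 0, 0, 0]]
  ]
}}

```text
clock: 6.52
position: [0.6845, 0.1771, 0.0827]
tcp_rot: [-2.73, -1.553, 0.009]
ft_force: [0.7, 1.3, -3.0]
opening: 0.0553
```

Run:
```python
from h import *
plan([.69,.18,.0805]); im=snap('wrist','w5')
```

```text
t 6.52 p [0.6845 0.1771 0.0827] rv [-2.73  -1.553  0.009] F [ 0.7  1.3 -3. ] op 0.0553
shift mm in current tool [5.3 3.3 2.2] dist 6.6
jaw yaw deg -30.74 z [-0.005 -0.002 -1.   ]
```

View pics/w5.png

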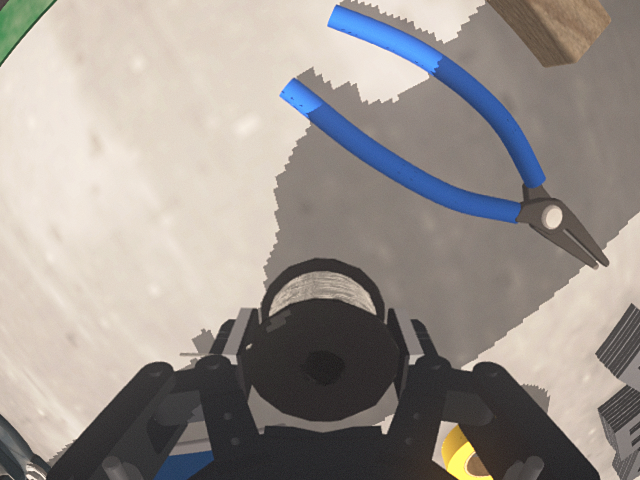

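{"name": "send_rows", "arguments": {
  "series": [
    [[0, 0, 0, 0, 0, 2, 0], [0, 0, 0, 0, 0, 0, 0], [0, 0, 0, 0, 0, 0, 0]]
  ]
}}

```text
clock: 6.82
position: [0.6872, 0.1784, 0.0858]
tcp_rot: [2.731, 1.552, 0.004]
ft_force: [-0.0, -0.2, -3.3]
opening: 0.0555
```

{"name": "send_rows", "arguments": {
  "series": [
    [[0, 0, 0, 0, 0, 1, 0], [0, 0, 0, 0, 0, 0, 0], [0, 0, 0, 0, 0, 0, 0]]
  ]
}}

```text
clock: 7.07
position: [0.6865, 0.178, 0.0834]
tcp_rot: [2.731, 1.553, 0.001]
ft_force: [-0.0, 0.5, -3.1]
opening: 0.0557
```

{"name": "send_rows", "arguments": {
  "series": [
    [[0, 0, 0, 0, 0, 2, 0], [0, 0, 0, 0, 0, 0, 0], [0, 0, 0, 0, 0, 0, 0]]
  ]
}}

```text
clock: 7.32
position: [0.6862, 0.178, 0.0807]
tcp_rot: [-2.731, -1.553, 0.001]
ft_force: [0.4, 0.6, -3.0]
opening: 0.0554
```

{"name": "send_rows", "arguments": {
  "series": [
    [[0, 0, 0, 0, 0, 1, 0], [0, 0, 0, 0, 0, 0, 0], [0, 0, 0, 0, 0, 0, 0]]
  ]
}}

```text
clock: 7.57
position: [0.6863, 0.178, 0.0798]
tcp_rot: [-2.731, -1.553, 0.0]
ft_force: [-0.5, -0.4, -2.6]
opening: 0.0555
```

{"name": "send_rows", "arguments": {
  "series": [
    [[0, 0, 0, 0, 0, 1, 0], [0, 0, 0, 0, 0, 0, 0], [0, 0, 0, 0, 0, 0, 0]]
  ]
}}

```text
clock: 7.82
position: [0.6864, 0.1781, 0.0796]
tcp_rot: [2.731, 1.553, 0.0]
ft_force: [-2.9, -1.0, 3.9]
opening: 0.0555
```

Contact with the bench. Release and lift.

{"name": "send_rows", "arguments": {
  "series": [
    [[0, 0, 0, 0, 0, 0, 1], [0, 0, 0, 0, 0, 0, 1], [0, 0, 0, 0, 0, 0, 1], [0, 0, 0, 0, 0, 0, 1], [0, 0, 0, 0, 0, 0, 1], [0, 0, 0, 0, 0, -30, 1], [0, 0, 0, 0, 0, -40, 1], [0, 0, 0, 0, 0, -40, 1], [0, 0, 0, 0, 0, -40, 1]]
  ]
}}

```text
clock: 8.57
position: [0.686, 0.178, 0.2303]
tcp_rot: [-2.73, -1.553, 0.001]
ft_force: [0.1, -0.1, -0.3]
opening: 0.0853
```

Run:
```python
from h import *
plan([.525,.03,.2],170.4); im=snap('wrist','w6')
```

```text
t 8.57 p [0.686  0.178  0.2303] rv [-2.730e+00 -1.553e+00  1.000e-03] F [ 0.1 -0.1 -0.3] op 0.0853
shift mm in current tool [-209.5  -62.7   30.4] dist 220.8
jaw yaw deg -30.74 z [-0.001  0.    -1.   ]
 turn for yaw 170.4 [2.0000e-02 6.0000e-02 1.5886e+02] shift in turned tool [172.8 134.1  30.3]
 turn for yaw 350.4 [-4.000e-02  1.000e-02 -2.114e+01] shift in turned tool [-172.8 -134.1   30.3]
```

View pics/w6.png

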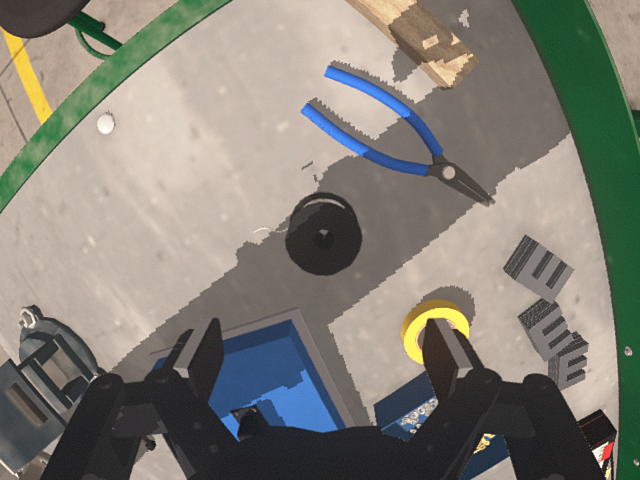

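{"name": "send_rows", "arguments": {
  "series": [
    [[0, 0, 0, -35, -10.5, 0, 1], [0, 0, 0, -35, -10.5, 0, 1], [0, 0, 0, -35, -10.5, 0, 1], [0, 0, 0, -35, -10.5, 0, 1], [0, 0, 0, -35, -10.5, 0, 1], [0, 0, 0, -34.5, -10.2, 0, 1], [0, 0, -7, 0, 0, 0, 1], [0, 0, -7, 0, 0, 0, 1], [0, 0, -7, 0, 0, 0, 1], [0, 0, 0, 0, 0, 0, 1]]
  ]
}}

```text
clock: 9.45
position: [0.5253, 0.0298, 0.229]
tcp_rot: [2.398, 2.029, 0.001]
ft_force: [-0.2, 0.7, -0.1]
opening: 0.0853
```

{"name": "send_rows", "arguments": {
  "series": [
    [[0, 0, 0, 0, 0, 0, 1], [0, 0, 0, 0, 0, 0, 1]]
  ]
}}

```text
clock: 9.62
position: [0.5254, 0.0301, 0.2288]
tcp_rot: [-2.406, -2.02, -0.0]
ft_force: [-0.2, 0.1, -0.0]
opening: 0.0853
```

Run:
```python
from h import *
st(); im=snap('wrist','w7'); P=camera_params('wrist')
r,w=blue_quad('wrist',im,.034,P); print(r)
for d in landmark_of('lid_grip','wrist'):
        if d['confidence']>.15: print(round(d['confidence'],2),np.round(d['pixel'],1),np.round(at_z('wrist',d['pixel'],.049,P),4))
plan([.525,.03,.2],170.4)
```

```text
t 9.62 p [0.5254 0.0301 0.2288] rv [-2.406 -2.02  -0.   ] F [-0.2  0.1 -0. ] op 0.0853
((522.3355102539062, 29.059249877929688), (204.7506561279297, 154.9908447265625), 80.24874877929688)
0.67 [314.9 245. ] [0.5203 0.0294 0.049 ]
t 9.72 p [0.5254 0.0302 0.2289] rv [2.404 2.022 0.   ] F [0.2 0.  0.7] op 0.0856
shift mm in current tool [-0.3 -0.4 28.9] dist 28.9
jaw yaw deg -9.86 z [ 0.  0. -1.]
 turn for yaw 170.4 [-0.0000e+00 -1.0000e-02  1.7974e+02] shift in turned tool [ 0.3  0.4 28.9]
 turn for yaw 350.4 [ 0.   -0.   -0.26] shift in turned tool [-0.3 -0.4 28.9]
```

View pics/w7.png

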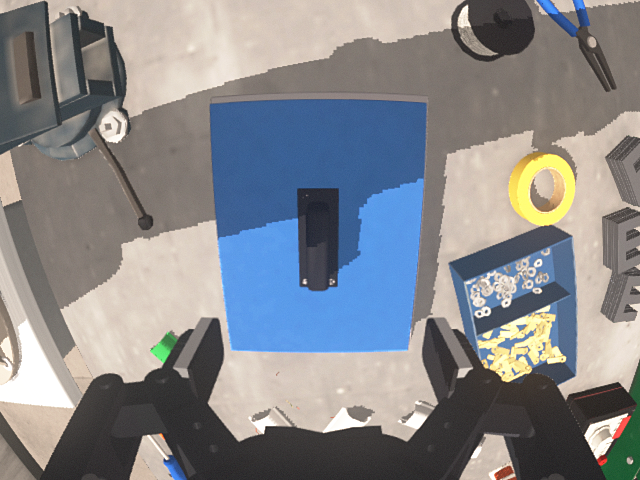

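{"name": "send_rows", "arguments": {
  "series": [
    [[0, 0, 0, -1.5, -2.9, 30, 1], [0, 0, 0, 0, 0, 35, 1], [0, 0, 0, 0, 0, 30, 1], [0, 0, 0, 0, 0, 23, 1], [0, 0, 0, 0, 0, 0, 1], [0, 0, 0, 0, 0, 0, 0], [0, 0, 0, 0, 0, 0, 0], [0, 0, 0, 0, 0, 0, 0], [0, 0, 0, 0, 0, 0, 0], [0, 0, 0, 0, 0, 0, 0]]
  ],
  "grip_force": 80
}}

```text
clock: 10.55
position: [0.523, 0.0291, 0.1121]
tcp_rot: [2.401, 2.023, 0.003]
ft_force: [-0.2, 1.2, -0.0]
opening: 0.0256
```

{"name": "send_rows", "arguments": {
  "series": [
    [[0, 0, 0, 0, 0, 0, 0], [0, 0, 0, 0, 0, 0, 0], [0, 0, 0, 0, 0, 0, 0], [0, 0, 0, 0, 0, 0, 0]]
  ]
}}

```text
clock: 10.88
position: [0.5228, 0.029, 0.1121]
tcp_rot: [2.402, 2.023, 0.001]
ft_force: [-0.9, -0.5, 7.8]
opening: 0.0141
```

{"name": "send_rows", "arguments": {
  "series": [
    [[0, 0, 0, 0, 0, -10, 0], [0, 0, 0, 0, 0, -20, 0], [0, 0, 0, 0, 0, -30, 0], [0, 0, 0, 0, 0, -30, 0], [0, 0, 0, 0, 0, 0, 0], [0, 0, 0, 0, 0, 0, 0]]
  ]
}}

```text
clock: 11.38
position: [0.5231, 0.0291, 0.2029]
tcp_rot: [2.401, 2.022, 0.005]
ft_force: [0.7, -0.5, -3.2]
opening: 0.0144
```

Run:
```python
from h import *
plan([.53,.277,.2],170.4); im=snap('wrist','w8'); snap('side','s8')
```

```text
t 11.38 p [0.5231 0.0291 0.2029] rv [2.401 2.022 0.005] F [ 0.7 -0.5 -3.2] op 0.0144
shift mm in current tool [245.5 -35.3   2.9] dist 248.0
jaw yaw deg -9.78 z [ 0.004 -0.    -1.   ]
 turn for yaw 170.4 [-5.0000e-02 -3.5000e-01  1.7982e+02] shift in turned tool [-245.6   34.5    2.9]
 turn for yaw 350.4 [ 0.23 -0.03 -0.18] shift in turned tool [245.6 -34.5   2.9]
```

View pics/w8.png

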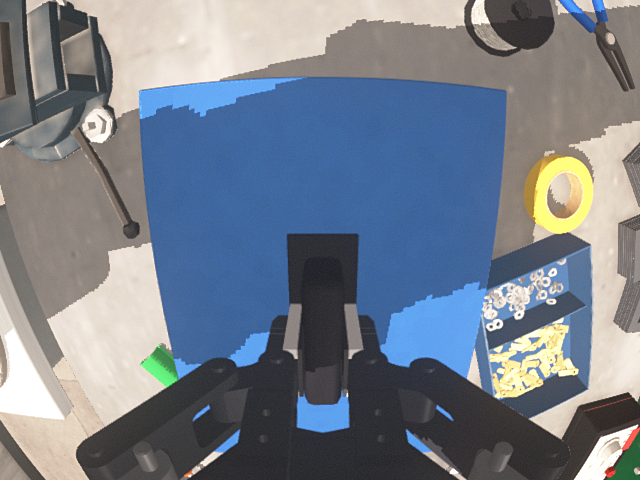

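View pics/s8.png

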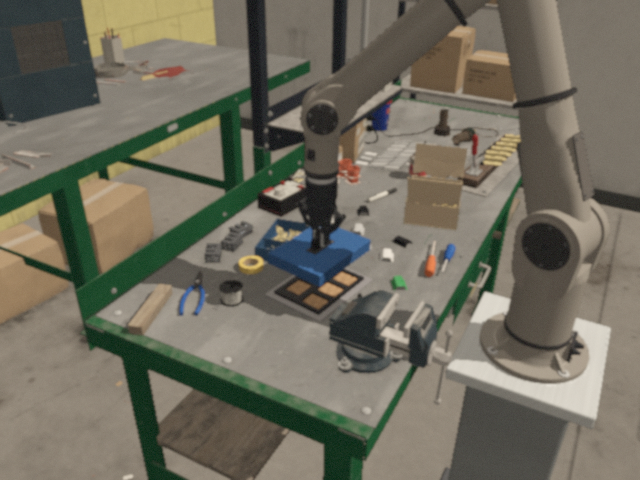

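{"name": "send_rows", "arguments": {
  "series": [
    [[0, 0, 0, 30.7, -4.4, 0, 0], [0, 0, 0, 30.7, -4.4, 0, 0], [0, 0, 0, 30.7, -4.4, 0, 0], [0, 0, 0, 30.7, -4.4, 0, 0], [0, 0, 0, 30.7, -4.4, 0, 0], [0, 0, 0, 30.7, -4.4, 0, 0], [0, 0, 0, 30.7, -4.4, 0, 0], [0, 0, 0, 30.7, -4.4, 0, 0], [0, 0, 0, 0, 0, 0, 0], [0, 0, 0, 0, 0, 0, 0]]
  ]
}}

```text
clock: 12.32
position: [0.5275, 0.2792, 0.1993]
tcp_rot: [-2.396, -2.029, 0.004]
ft_force: [0.1, -1.2, -2.8]
opening: 0.0148
```

{"name": "send_rows", "arguments": {
  "series": [
    [[0, 0, 0, 0, 0, 30, 0], [0, 0, 0, 0, 0, 30, 0], [0, 0, 0, 0, 0, 20, 0], [0, 0, 0, 0, 0, 8, 0], [0, 0, 0, 0, 0, 2, 0], [0, 0, 0, 0, 0, 0, 0], [0, 0, 0, 0, 0, 0, 0]]
  ]
}}

```text
clock: 12.9
position: [0.5295, 0.2766, 0.1111]
tcp_rot: [2.403, 2.023, 0.0]
ft_force: [0.2, -1.5, -3.8]
opening: 0.0151
```

{"name": "send_rows", "arguments": {
  "series": [
    [[0, 0, 0, 0, 0, 2, 0], [0, 0, 0, 0, 0, 0, 0], [0, 0, 0, 0, 0, 0, 0]]
  ]
}}

```text
clock: 13.15
position: [0.5293, 0.277, 0.1092]
tcp_rot: [2.402, 2.024, 0.001]
ft_force: [0.0, 0.2, -2.2]
opening: 0.0146
```

{"name": "send_rows", "arguments": {
  "series": [
    [[0, 0, 0, 0, 0, 1.5, 0], [0, 0, 0, 0, 0, 0, 0], [0, 0, 0, 0, 0, 0, 0]]
  ]
}}

```text
clock: 13.4
position: [0.5295, 0.2772, 0.1085]
tcp_rot: [2.402, 2.024, 0.001]
ft_force: [-2.1, -2.6, 6.8]
opening: 0.0146
```

{"name": "send_rows", "arguments": {
  "series": [
    [[0, 0, 0, 0, 0, 0, 1], [0, 0, 0, 0, 0, 0, 1], [0, 0, 0, 0, 0, 0, 1], [0, 0, 0, 0, 0, 0, 1], [0, 0, 0, 0, 0, 0, 1], [0, 0, 0, 0, 0, -30, 1], [0, 0, 0, 0, 0, -40, 1], [0, 0, 0, 0, 0, -40, 1], [0, 0, 0, 0, 0, -40, 1], [0, 0, 0, 0, 0, 0, 1]]
  ]
}}

```text
clock: 14.23
position: [0.5318, 0.2799, 0.2657]
tcp_rot: [2.4, 2.023, 0.02]
ft_force: [1.3, 1.4, 0.8]
opening: 0.0855
```

Run:
```python
from h import *
plan([.52,.03,.26],170.4); im=snap('wrist','w9'); snap('top','t9')
```

```text
t 14.23 p [0.5318 0.2799 0.2657] rv [2.4   2.023 0.02 ] F [1.3 1.4 0.8] op 0.0855
shift mm in current tool [-248.3   30.6    4. ] dist 250.2
jaw yaw deg -9.75 z [ 0.011  0.006 -1.   ]
 turn for yaw 170.4 [ -0.74  -0.89 179.85] shift in turned tool [248.4 -30.    5.7]
 turn for yaw 350.4 [ 0.57 -0.47 -0.15] shift in turned tool [-248.4   30.     5.7]
```

View pics/w9.png

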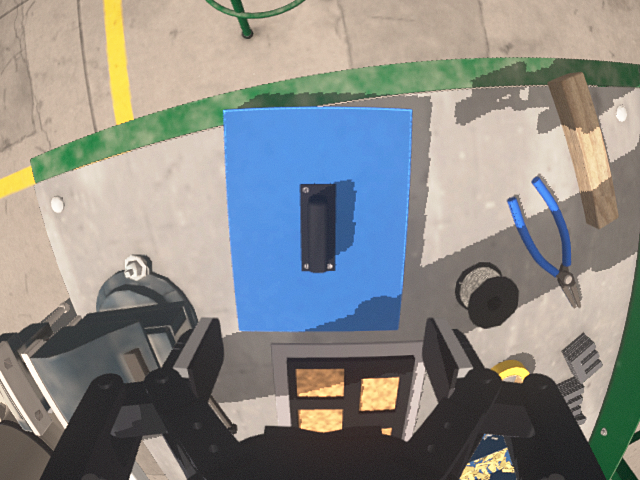

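View pics/t9.png

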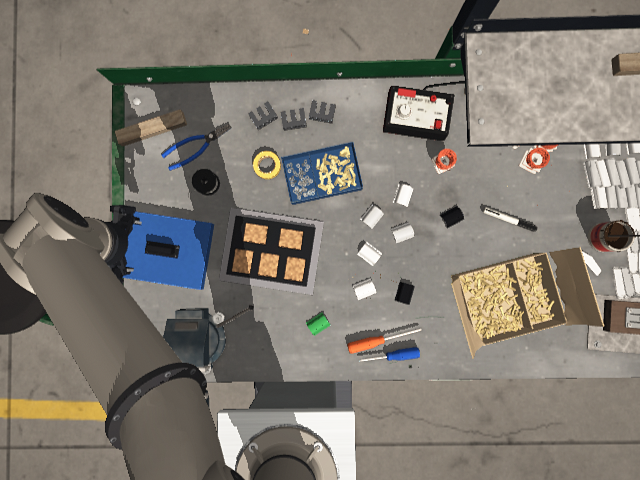

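{"name": "send_rows", "arguments": {
  "series": [
    [[0, 0, 0, -38, 4.5, -5, 1], [0, 0, 0, -38, 4.5, -5, 1], [0, 0, 0, -38, 4.5, -5, 1], [0, 0, 0, -38, 4.5, -5, 1], [0, 0, 0, -38, 4.5, -5, 1], [0, 0, 0, -38, 4.5, -5, 1], [0, 0, 0, -20, 4, 0, 1], [0, 0, 0, 0, 0, 0, 1], [0, 0, 0, 0, 0, 0, 1], [0, 0, 0, 0, 0, 0, 1]]
  ]
}}

```text
clock: 15.17
position: [0.5171, 0.0282, 0.2864]
tcp_rot: [-2.4, -2.024, 0.002]
ft_force: [0.3, -0.6, -1.0]
opening: 0.0852
```

Run:
```python
from h import *
s=st(); im=snap('wrist','w10')
```

```text
t 15.17 p [0.5171 0.0282 0.2864] rv [-2.400e+00 -2.024e+00  2.000e-03] F [ 0.3 -0.6 -1. ] op 0.0852
```

View pics/w10.png

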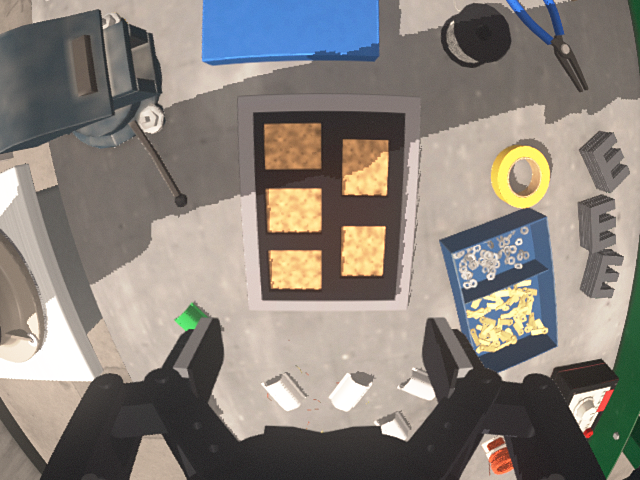

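```bash
cat >> h.py <<'E'
def tray(cam='wrist',im=None,P=None):
    im=grab_frame(cam) if im is None else im; P=P or camera_params(cam)
    hsv=cv2.cvtColor(im,cv2.COLOR_RGB2HSV); cork=cv2.inRange(hsv,(8,90,60),(28,255,255))
    cs,_=cv2.findContours(cv2.morphologyEx(cork,cv2.MORPH_OPEN,np.ones((5,5))),cv2.RETR_EXTERNAL,cv2.CHAIN_APPROX_NONE)
    out=[]
    for c in cs:
        w=np.array([at_z(cam,p,.009,P)[:2] for p in c[:,0]]); r=cv2.minAreaRect((w*1000).astype(np.float32))
        a,b=sorted(r[1]); 
        if 36<a<50 and 44<b<62: out.append((r[0],r[1],r[2]))
    return out
E
python3 - <<'E'
from h import *
s=st(); im=grab_frame('wrist'); P=camera_params('wrist')
for o in tray(im=im,P=P): print(np.round(o[0],1),np.round(o[1],1),round(o[2],1))
v=im.max(2); m=cv2.inRange(v,0,55); m[:90]=0;m[310:]=0;m[:,:235]=0;m[:,430:]=0
cs,_=cv2.findContours(m,cv2.RETR_EXTERNAL,cv2.CHAIN_APPROX_NONE); c=max(cs,key=cv2.contourArea)[:,0]
w=np.array([at_z('wrist',p,.012,P)[:2] for p in c]); print(cv2.minAreaRect((w*1000).astype(np.float32)), cv2.boundingRect(c))
E
```

```text
t 15.22 p [0.5172 0.0288 0.2866] rv [-2.399e+00 -2.026e+00  1.000e-03] F [-1.1  0.5  0.8] op 0.0853
[479.3 -27.7] [44.2 53.6] 80.4
[549.7 -19.4] [54.3 44.4] 80.6
[489.5  33.3] [44.1 53.8] 80.4
[563.5  63.5] [54.4 44.3] 80.4
[500.   94.4] [44.3 53.5] 80.4
((533.4468994140625, 87.8630142211914), (67.02704620361328, 139.03074645996094), 80.49169158935547) (254, 112, 151, 73)
```

Run:
```python
from h import *
plan([.53,-.25,.29])
```

```text
t 15.27 p [0.5174 0.0291 0.2868] rv [-2.399 -2.027  0.   ] F [-0.7  0.6  1.1] op 0.0852
shift mm in current tool [-273.    59.    -3.4] dist 279.4
jaw yaw deg -9.6 z [-0.001  0.001 -1.   ]
```

{"name": "send_rows", "arguments": {
  "series": [
    [[0, 0, 0, -39, 8.4, 0, 1], [0, 0, 0, -39, 8.4, 0, 1], [0, 0, 0, -39, 8.4, 0, 1], [0, 0, 0, -39, 8.4, 0, 1], [0, 0, 0, -39, 8.4, 0, 1], [0, 0, 0, -39, 8.4, 0, 1], [0, 0, 0, -39, 8.4, 0, 1], [0, 0, 0, 0, 0, 0, 1], [0, 0, 0, 0, 0, 0, 1], [0, 0, 0, 0, 0, 0, 1]]
  ]
}}

```text
clock: 16.1
position: [0.5299, -0.2499, 0.2869]
tcp_rot: [-2.399, -2.026, -0.001]
ft_force: [0.2, 0.5, -0.5]
opening: 0.0855
```

{"name": "send_rows", "arguments": {
  "series": [
    [[0, 0, 0, 0, 0, 0, 1], [0, 0, 0, 0, 0, 0, 1]]
  ]
}}

```text
clock: 16.27
position: [0.53, -0.2494, 0.2875]
tcp_rot: [-2.398, -2.029, -0.001]
ft_force: [-0.3, -0.1, 0.5]
opening: 0.0853
```

Run:
```python
from h import *
s=st(); im=snap('wrist','w11');P=camera_params('wrist')
for d in landmark_of('shell_1','wrist'):
    if d['confidence']>.15: print(round(d['confidence'],2),np.round(d['pixel'],1),np.round(at_z('wrist',d['pixel'],.0065,P),4))
```

```text
t 16.27 p [ 0.53   -0.2494  0.2875] rv [-2.398e+00 -2.029e+00 -1.000e-03] F [-0.3 -0.1  0.5] op 0.0853
0.95 [387.2 161.4] [ 0.5991 -0.2127  0.0065]
0.9 [445.7 224. ] [ 0.6519 -0.2839  0.0065]
0.84 [404.2 327.2] [ 0.5986 -0.3966  0.0065]
0.78 [221.7 256.4] [ 0.4194 -0.2804  0.0065]
0.75 [296.7 171.8] [ 0.5125 -0.209   0.0065]
0.68 [212.4 169.2] [ 0.4317 -0.1907  0.0065]
0.66 [120.3  83.4] [ 0.3505 -0.0798  0.0065]
0.63 [357.2 237.4] [ 0.5598 -0.2833  0.0065]
```

View pics/w11.png

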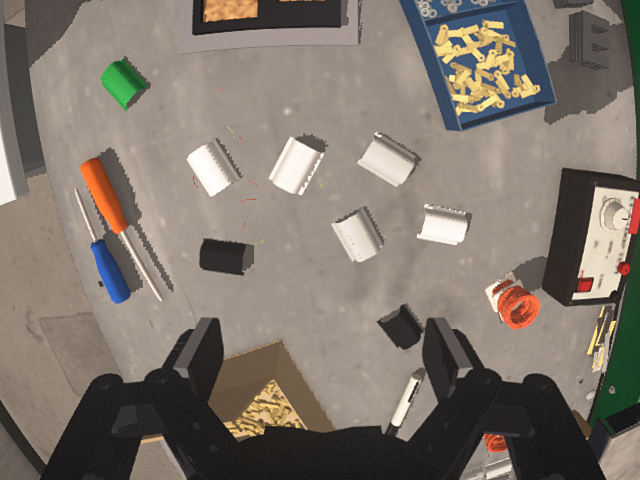

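```bash
cat >> h.py <<'E'
from scipy.optimize import minimize
_a=np.linspace(0,np.pi,9)
MOD=np.array([[x,y,z] for x in(-.023,.023) for y,z in [(-.018,0),(.018,0),(-.018,.002),(.018,.002)]+[(.013*np.cos(t),.002+.011*np.sin(t)) for t in _a]])
def sil(cam,x,y,yaw,P,z0=0,S=4,off=(0,0),shape=(480,640)):
    c,s=np.cos(yaw),np.sin(yaw); W=np.c_[x+c*MOD[:,0]-s*MOD[:,1],y+s*MOD[:,0]+c*MOD[:,1],z0+MOD[:,2]]
    p=np.array([(proj(cam,w,P)-off)*S for w in W]); h=cv2.convexHull(p.astype(np.float32)); m=np.zeros(shape,np.uint8)
    cv2.fillPoly(m,[np.round(h*16).astype(np.int32)],1,shift=4); return m,h[:,0]
def fit_shell(cam,im,P,guess,z0=0,thr=175,half=50,S=4):
    p0=proj(cam,[*guess,z0+.006],P); off=np.round(p0)-half
    x0,y0=off.astype(int); x1,y1=max(x0,0),max(y0,0)
    crop=im[y1:y0+2*half,x1:x0+2*half]; off=np.array([x1,y1],float)
    big=cv2.resize(crop,None,fx=S,fy=S,interpolation=cv2.INTER_CUBIC)
    mn=big.min(2); m=(mn>thr).astype(np.uint8); m=cv2.morphologyEx(m,cv2.MORPH_CLOSE,np.ones((9,9))); m=cv2.morphologyEx(m,cv2.MORPH_OPEN,np.ones((9,9)))
    n,lab,stt,cen=cv2.connectedComponentsWithStats(m)
    q=(p0-off)*S; k=min(range(1,n),key=lambda i:np.hypot(*(cen[i]-q))-0.02*min(stt[i][4],20000)**.5*S)
    m=(lab==k).astype(np.uint8)
    cs,_=cv2.findContours(m,cv2.RETR_EXTERNAL,cv2.CHAIN_APPROX_NONE); c=max(cs,key=cv2.contourArea)[:,0]
    w=np.array([at_z(cam,pp/S+off,z0+.005,P)[:2] for pp in c[::4]]); r=cv2.minAreaRect((w*1000).astype(np.float32))
    hull=cv2.convexHull(c); mh=np.zeros_like(m); cv2.fillPoly(mh,[hull],1)
    best=None
    for y0r in(np.radians(r[2]),np.radians(r[2]+90)):
        f=lambda v:1-iou(v)
        def iou(v):
            s_,_=sil(cam,v[0]/1000,v[1]/1000,v[2]/20,P,z0,S,off-0.0,m.shape); return (s_&mh).sum()/max((s_|mh).sum(),1)
        o=minimize(f,[r[0][0],r[0][1],y0r*20],method='Nelder-Mead',options=dict(initial_simplex=[[r[0][0],r[0][1],y0r*20],[r[0][0]+3,r[0][1],y0r*20],[r[0][0],r[0][1]+3,y0r*20],[r[0][0],r[0][1],y0r*20+2]],maxiter=80))
        if best is None or o.fun<best[0]: best=(o.fun,o.x)
    x=best[1]; return x[0]/1000,x[1]/1000,((np.degrees(x[2]/20)+90)%180)-90,1-best[0],r
def shells(cam,im,P,gs,z0=0,name=None,thr=175):
    vis=cv2.resize(im,None,fx=1,fy=1)[:,:,::-1].copy(); res=[]
    for g in gs:
        x,y,a,q,r=fit_shell(cam,im,P,g,z0,thr); res.append((x,y,a)); print('shell x %.4f y %.4f yaw %.1f iou %.2f rect %s'%(x,y,a,q,np.round(r[1],1)))
        _,h=sil(cam,x,y,np.radians(a),P,z0,1); cv2.polylines(vis,[np.round(h*16).astype(int).astype(np.int32)],True,(0,0,255),1,shift=4)
    if name: cv2.imwrite(f'pics/{name}.png',vis)
    return res,vis
E
python3 - <<'E'
from h import *
s=st(); im=grab_frame('wrist');P=camera_params('wrist')
res,vis=shells('wrist',im,P,[(.599,-.213),(.652,-.284),(.5125,-.209),(.432,-.191),(.56,-.283)])
cv2.imwrite('pics/w11f.png',cv2.resize(vis[100:300,160:500],None,fx=2.3,fy=2.3,interpolation=cv2.INTER_CUBIC))
E
```

```text
t 16.37 p [ 0.5297 -0.2501  0.2876] rv [2.4   2.027 0.   ] F [-0.  -0.1 -0.1] op 0.0852
shell x 0.5981 y -0.2149 yaw -45.1 iou 0.75 rect [27.1 48.5]
shell x 0.6487 y -0.2911 yaw -31.1 iou 0.72 rect [26.  52.2]
shell x 0.5091 y -0.2023 yaw 46.2 iou 0.83 rect [48.8 29.5]
shell x 0.4261 y -0.1915 yaw -62.9 iou 0.71 rect [25.8 48.4]
shell x 0.5563 y -0.2862 yaw -83.2 iou 0.73 rect [26.5 51.3]
```

View pics/w11f.png

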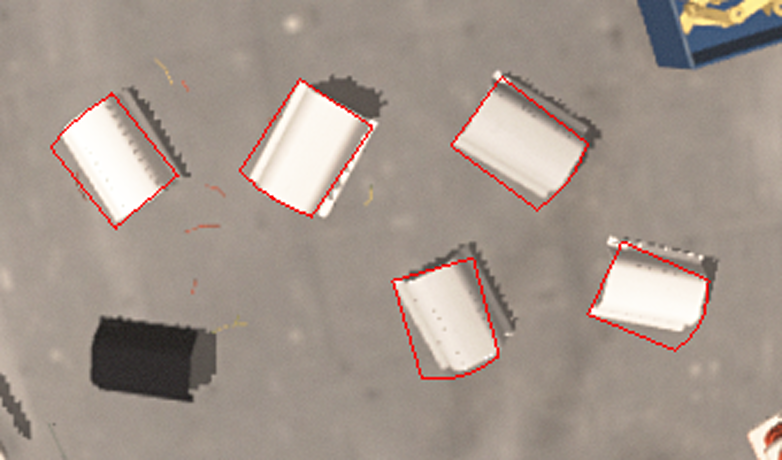

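```bash
cat >> h.py <<'E'
def fit2(cam,im,P,guess,z0=0,thr=185,dark=115,half=34,S=4,hi=None):
    p0=proj(cam,[guess[0],guess[1],z0+.006],P); x1,y1=np.maximum(np.round(p0)-half,0).astype(int); off=np.array([x1,y1],float)
    crop=im[y1:y1+2*half,x1:x1+2*half]; big=cv2.resize(crop,None,fx=S,fy=S,interpolation=cv2.INTER_LINEAR)
    g=big.min(2); br=(g>thr).astype(np.uint8); n,lab,stt,cen=cv2.connectedComponentsWithStats(cv2.morphologyEx(br,cv2.MORPH_OPEN,np.ones((5,5))))
    q=(p0-off)*S; k=min([i for i in range(1,n) if stt[i][4]>300],key=lambda i:np.hypot(*(cen[i]-q)))
    m=(lab==k); bench=(g<=thr)&(g>dark)
    cs,_=cv2.findContours(m.astype(np.uint8),cv2.RETR_EXTERNAL,cv2.CHAIN_APPROX_NONE); c=max(cs,key=cv2.contourArea)[:,0]
    w=np.array([at_z(cam,pp/S+off,z0+.006,P)[:2] for pp in c[::4]]); r=cv2.minAreaRect((w*1000).astype(np.float32))
    yaw=r[2] if r[1][0]>r[1][1] else r[2]+90; yaw=np.radians(yaw)
    def f(v):
        s_=sil(cam,v[0]/1000,v[1]/1000,v[2]/30,P,z0,S,off-0.375,m.shape)[0]>0
        return ((m&~s_).sum()*2+(bench&s_).sum())/1000
    best=None
    for dx in(-4,0,4):
      for dy in(-4,0,4):
        v=[r[0][0]+dx,r[0][1]+dy,yaw*30]
        o=minimize(f,v,method='Nelder-Mead',options=dict(initial_simplex=[v,[v[0]+3,v[1],v[2]],[v[0],v[1]+3,v[2]],[v[0],v[1],v[2]+3]],maxiter=70))
        if best is None or o.fun<best.fun: best=o
    x=best.x; return x[0]/1000,x[1]/1000,((np.degrees(x[2]/30)+90)%180)-90,best.fun,m.sum()/1000
def shells2(cam,im,P,gs,z0=0,name=None,crop=None,fx=2.3,**k):
    vis=im[:,:,::-1].copy(); vis=cv2.resize(vis,None,fx=3,fy=3,interpolation=cv2.INTER_CUBIC); res=[]
    for g in gs:
        x,y,a,q,r=fit2(cam,im,P,g,z0,**k); res.append((x,y,a)); print('shell x %.4f y %.4f yaw %.1f cost %.2f area %.2f'%(x,y,a,q,r))
        _,h=sil(cam,x,y,np.radians(a),P,z0,1); cv2.polylines(vis,[np.round((h*3+1)*16).astype(np.int32)],True,(0,0,255),1,shift=4)
    if name:
        x0,y0,x1,y1=crop; v=vis[3*y0:3*y1,3*x0:3*x1]; s=min(800/v.shape[1],600/v.shape[0],1); cv2.imwrite(f'pics/{name}.png',cv2.resize(v,None,fx=s,fy=s,interpolation=cv2.INTER_AREA))
    return res
E
python3 - <<'E'
from h import *
s=st(); im=grab_frame('wrist');P=camera_params('wrist')
for p in [(280,100),(320,220),(300,250)]: print(im[p[1],p[0]])
shells2('wrist',im,P,[(.599,-.213),(.652,-.284),(.5125,-.209),(.432,-.191),(.56,-.283)],name='w11g',crop=(170,110,480,280))
E
```

```text
t 16.42 p [ 0.5297 -0.2505  0.2876] rv [2.4   2.027 0.   ] F [ 0.1 -0.3 -0.6] op 0.0848
[156 143 133]
[160 149 139]
[155 144 135]
shell x 0.6008 y -0.2117 yaw -39.5 cost 5.23 area 20.23
shell x 0.6518 y -0.2867 yaw -20.0 cost 5.82 area 16.10
shell x 0.5113 y -0.2039 yaw 52.2 cost 4.52 area 23.34
shell x 0.4232 y -0.1922 yaw -63.7 cost 8.65 area 17.78
shell x 0.5607 y -0.2820 yaw -70.1 cost 5.63 area 17.46
```

View pics/w11g.png

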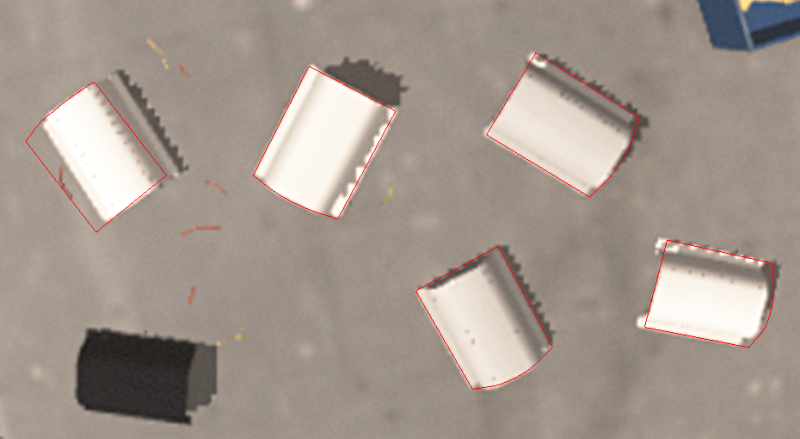

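Run:
```python
from h import *
plan([.430,-.190,.16],26.3)
print(np.round(read_state()['joints'],2))
```

```text
t 16.47 p [ 0.5296 -0.2508  0.2876] rv [2.401 2.026 0.   ] F [0.7 1.  0.1] op 0.0851
shift mm in current tool [  43.2 -108.4  127.5] dist 172.9
jaw yaw deg -9.67 z [ 0. -0. -1.]
 turn for yaw 26.3 [ 1.000e-02  1.000e-02 -3.597e+01] shift in turned tool [ 98.6 -62.4 127.6]
 turn for yaw 206.3 [ 1.0000e-02 -1.0000e-02  1.4403e+02] shift in turned tool [-98.6  62.4 127.6]
[ 0.73  0.39 -0.5   1.76  0.21  1.04 -0.02]
```

{"name": "send_rows", "arguments": {
  "series": [
    [[0, 0, 0, 11, -27, 25, 0.55], [0, 0, 0, 11, -27, 25, 0.55], [0, 0, 0, 11, -27, 25, 0.55], [0, 0, 0, 10.2, -27.4, 25, 0.55], [0, 0, -6, 0, 0, 10, 0.55], [0, 0, -6, 0, 0, 10, 0.55], [0, 0, -6, 0, 0, 7.5, 0.55], [0, 0, -6, 0, 0, 0, 0.55], [0, 0, -6, 0, 0, 0, 0.55], [0, 0, -6, 0, 0, 0, 0.55]]
  ],
  "grip_force": 40
}}

```text
clock: 17.3
position: [0.43, -0.1905, 0.1599]
tcp_rot: [1.651, 2.672, 0.0]
ft_force: [0.9, 0.2, -0.4]
opening: 0.047
```

{"name": "send_rows", "arguments": {
  "series": [
    [[0, 0, 0, 0, 0, 0, 0.55], [0, 0, 0, 0, 0, 0, 0.55], [0, 0, 0, 0, 0, 0, 0.55]]
  ]
}}

```text
clock: 17.55
position: [0.4299, -0.1907, 0.16]
tcp_rot: [1.663, 2.665, 0.0]
ft_force: [0.1, 0.0, 0.5]
opening: 0.0471
```

Run:
```python
from h import *
s=st(); im=snap('wrist','w12');P=camera_params('wrist')
p=proj('wrist',[.43,-.19,.006],P); print(p)
shells2('wrist',im,P,[(.430,-.190)],name='w12f',crop=(120,180,520,480),half=70)
```

```text
t 17.55 p [ 0.4299 -0.1907  0.16  ] rv [1.663 2.665 0.   ] F [0.1 0.  0.5] op 0.0471
[323.03299987 254.45560329]
shell x 0.4287 y -0.1908 yaw -72.5 cost 12.60 area 48.69
```

View pics/w12f.png

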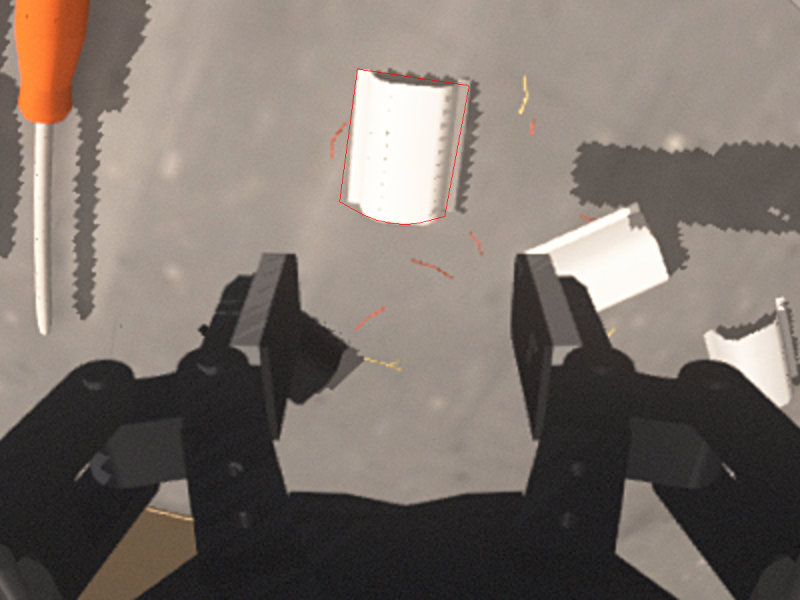

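{"name": "send_rows", "arguments": {
  "series": [
    [[0, 0, 5.4, 0, -1, 20, 0.55], [0, 0, 0, 0, 0, 25, 0.55], [0, 0, 0, 0, 0, 20, 0.55], [0, 0, 0, 0, 0, 12, 0.55], [0, 0, 0, 0, 0, 5, 0.55], [0, 0, 0, 0, 0, 0, 0.55], [0, 0, 0, 0, 0, 0, 0.55], [0, 0, 0, 0, 0, 0, 0.55]]
  ]
}}

```text
clock: 18.27
position: [0.4297, -0.1913, 0.0788]
tcp_rot: [1.782, 2.585, 0.001]
ft_force: [0.1, -0.8, -0.9]
opening: 0.0468
```

Run:
```python
from h import *
s=st(); im=snap('wrist','w13')
```

```text
t 18.27 p [ 0.4297 -0.1913  0.0788] rv [1.782e+00 2.585e+00 1.000e-03] F [ 0.1 -0.8 -0.9] op 0.0468
```

View pics/w13.png

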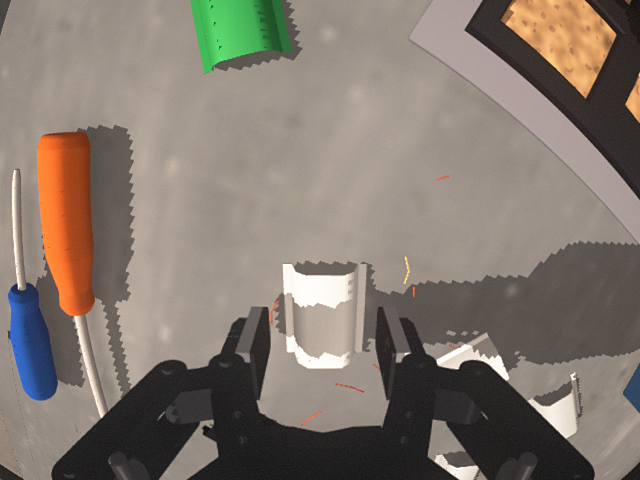

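{"name": "send_rows", "arguments": {
  "series": [
    [[0, 0, 0, 0, 0, 2, 0.55], [0, 0, 0, 0, 0, 0, 0], [0, 0, 0, 0, 0, 0, 0], [0, 0, 0, 0, 0, 0, 0], [0, 0, 0, 0, 0, 0, 0], [0, 0, 0, 0, 0, 0, 0]]
  ]
}}

```text
clock: 18.82
position: [0.4292, -0.1913, 0.0764]
tcp_rot: [1.783, 2.586, -0.0]
ft_force: [-2.1, 1.0, 4.8]
opening: 0.0248
```

{"name": "send_rows", "arguments": {
  "series": [
    [[0, 0, 0, 0, 0, -10, 0], [0, 0, 0, 0, 0, -20, 0], [0, 0, 0, 0, 0, -30, 0], [0, 0, 0, 0, 0, -20, 0], [0, 0, 0, 0, 0, 0, 0], [0, 0, 0, 0, 0, 0, 0]]
  ]
}}

```text
clock: 19.32
position: [0.4296, -0.1915, 0.1573]
tcp_rot: [1.782, 2.584, 0.0]
ft_force: [0.7, 0.0, -1.2]
opening: 0.025
```

Run:
```python
from h import *
plan([.5635,.0635,.16],170.4); im=snap('wrist','w14')
```

```text
t 19.32 p [ 0.4296 -0.1915  0.1573] rv [1.782 2.584 0.   ] F [ 0.7  0.  -1.2] op 0.025
shift mm in current tool [190.7 215.9  -2.7] dist 288.1
jaw yaw deg 20.82 z [ 0.003 -0.001 -1.   ]
 turn for yaw 170.4 [-1.4000e-01  1.9000e-01 -1.4958e+02] shift in turned tool [-273.8  -89.5   -2.7]
 turn for yaw 350.4 [ 0.14  0.1  30.42] shift in turned tool [273.8  89.5  -2.7]
```

View pics/w14.png

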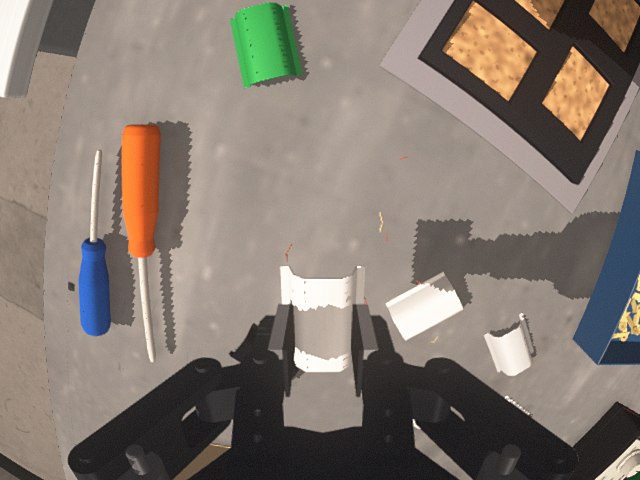

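```bash
cat >> h.py <<'E'
def held(far,near,zg):
    """offset along tool x of held shell: pixel of far rim end, near crown end; zg = tcp z at grasp (foot at 0)"""
    s=read_state(); P=camera_params('wrist'); Rm=R.from_rotvec(s['tcp_rot']); f=s['position'][2]-zg
    for n,px,z in(('far rim',far,f+.002),('near crown',near,f+.013)):
        print(n,np.round(Rm.inv().apply(at_z('wrist',px,z,P)-s['position'])*1000,1))
E
python3 - <<'E'
from h import *
held((283,267),(323,372),.0764)
E
```

```text
far rim [ 24.5 -16.7  74.4]
near crown [-22.4   0.2  63.4]
```

{"name": "send_rows", "arguments": {
  "series": [
    [[0, 0, 0, 27.2, 30.8, 0, 0], [0, 0, 0, 27.2, 30.8, 0, 0], [0, 0, 0, 27.2, 30.8, 0, 0], [0, 0, 0, 27.2, 30.8, 0, 0], [0, 0, 0, 27.2, 30.8, 0, 0], [0, 0, 0, 27.2, 30.8, 0, 0], [0, 0, 6, 26.5, 30.5, 0, 0], [0, 0, 6, 0, 0, 0, 0], [0, 0, 6, 0, 0, 0, 0], [0, 0, 6, 0, 0, 0, 0]]
  ]
}}

```text
clock: 20.2
position: [0.5619, 0.064, 0.1542]
tcp_rot: [-2.283, -2.155, 0.003]
ft_force: [-0.6, -0.5, -0.5]
opening: 0.0252
```

{"name": "send_rows", "arguments": {
  "series": [
    [[0, 0, 6.4, 0, 0, 0, 0], [0, 0, 0, 0, 0, 0, 0], [0, 0, 0, 0, 0, 0, 0], [0, 0, 0, 0, 0, 0, 0]]
  ]
}}

```text
clock: 20.53
position: [0.5622, 0.0627, 0.1552]
tcp_rot: [-2.395, -2.032, 0.002]
ft_force: [-0.7, -0.7, -0.7]
opening: 0.025
```

Run:
```python
from h import *
im=snap('wrist','w15');plan([.5633,.0625,.16],170.4)
for o in tray(im=im): print(np.round(o[0],1),np.round(o[1],1),round(o[2],1))
```

```text
t 20.58 p [0.5624 0.0627 0.1554] rv [-2.396e+00 -2.032e+00  1.000e-03] F [-0.4  0.9  1.1] op 0.0244
shift mm in current tool [-0.   0.9 -4.6] dist 4.7
jaw yaw deg -9.4 z [-0.001 -0.    -1.   ]
 turn for yaw 170.4 [-2.000e-02 -8.000e-02 -1.798e+02] shift in turned tool [ 0.  -1.  -4.6]
 turn for yaw 350.4 [-0.05  0.01  0.2 ] shift in turned tool [-0.   1.  -4.6]
[489.4  33.2] [43.  53.7] 79.2
[500.4  94.1] [43.9 53.6] 80.2
```

View pics/w15.png

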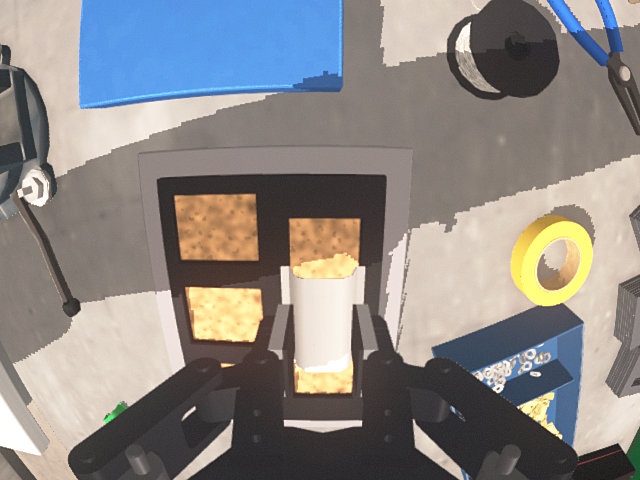

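{"name": "send_rows", "arguments": {
  "series": [
    [[0, 0, 0, 0, 0.9, 20, 0], [0, 0, 0, 0, 0, 25, 0], [0, 0, 0, 0, 0, 15, 0], [0, 0, 0, 0, 0, 6, 0], [0, 0, 0, 0, 0, 3, 0], [0, 0, 0, 0, 0, 0, 0], [0, 0, 0, 0, 0, 0, 0]]
  ]
}}

```text
clock: 21.17
position: [0.5641, 0.0628, 0.0877]
tcp_rot: [2.398, 2.029, 0.002]
ft_force: [0.2, 0.3, 0.2]
opening: 0.0248
```

Run:
```python
from h import *
im=snap('wrist','w16');plan([.5633,.0625,.0844],170.4)
```

```text
t 21.22 p [0.5642 0.0628 0.0879] rv [2.398e+00 2.029e+00 2.000e-03] F [-0.7 -0.8 -0.4] op 0.025
shift mm in current tool [-0.5 -0.9  3.5] dist 3.6
jaw yaw deg -9.54 z [ 0.002  0.    -1.   ]
 turn for yaw 170.4 [ 5.0000e-02  1.4000e-01 -1.7994e+02] shift in turned tool [0.5 0.9 3.5]
 turn for yaw 350.4 [ 0.09 -0.03  0.06] shift in turned tool [-0.5 -0.9  3.5]
```

View pics/w16.png

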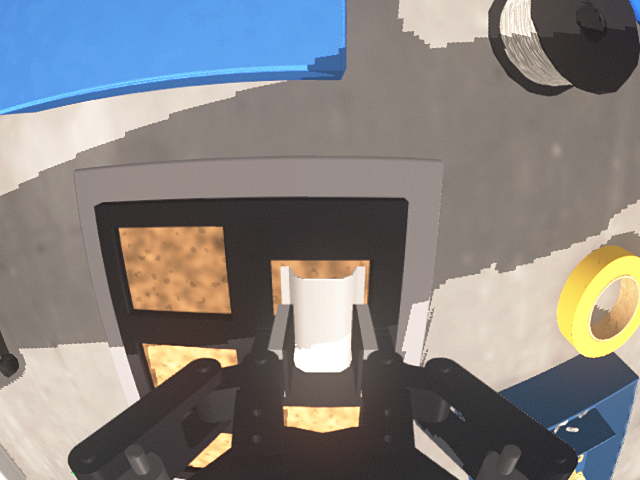

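{"name": "send_rows", "arguments": {
  "series": [
    [[0, 0, 0, 0, 0, 1.5, 0], [0, 0, 0, 0, 0, 1, 0], [0, 0, 0, 0, 0, 0, 0], [0, 0, 0, 0, 0, 0, 0]]
  ]
}}

```text
clock: 21.55
position: [0.5636, 0.0626, 0.0846]
tcp_rot: [2.398, 2.029, 0.0]
ft_force: [0.9, 0.4, -0.3]
opening: 0.0248
```

{"name": "send_rows", "arguments": {
  "series": [
    [[0, 0, 0, 0, 0, 1, 0], [0, 0, 0, 0, 0, 0, 0], [0, 0, 0, 0, 0, 0, 0]]
  ]
}}

```text
clock: 21.8
position: [0.5637, 0.0627, 0.0835]
tcp_rot: [2.399, 2.029, 0.0]
ft_force: [-0.0, -0.8, 0.4]
opening: 0.0249
```

Release gently to a partial opening, lift.

{"name": "send_rows", "arguments": {
  "series": [
    [[0, 0, 0, 0, 0, 0, 0.45], [0, 0, 0, 0, 0, 0, 0.45], [0, 0, 0, 0, 0, 0, 0.45], [0, 0, 0, 0, 0, 0, 0.45], [0, 0, 0, 0, 0, -15, 0.45], [0, 0, 0, 0, 0, -40, 0.45], [0, 0, 0, 0, 0, -40, 0.45], [0, 0, 0, 0, 0, 0, 0.45], [0, 0, 0, 0, 0, 0, 0.45], [0, 0, 0, 0, 0, 0, 0.45]]
  ]
}}

```text
clock: 22.63
position: [0.5635, 0.0623, 0.1784]
tcp_rot: [2.399, 2.028, 0.0]
ft_force: [-0.2, -0.4, 0.1]
opening: 0.0381
```

Run:
```python
from h import *
im=snap('wrist','w17');P=camera_params('wrist');plan([.5113,-.2039,.16],-37.8)
shells2('wrist',im,P,[(.5635,.0635)],z0=.007,name='w17f',crop=(120,180,520,480),half=70)
```

```text
t 22.68 p [0.563  0.0622 0.1776] rv [-2.399e+00 -2.028e+00  2.000e-03] F [ 0.2 -0.3 -0. ] op 0.0385
shift mm in current tool [-271.    -6.7   17.7] dist 271.7
jaw yaw deg -9.57 z [-0.001 -0.    -1.   ]
 turn for yaw -37.8 [-0.06  0.06 28.23] shift in turned tool [-242.   122.3   17.6]
 turn for yaw 142.2 [-8.0000e-02 -9.0000e-02 -1.5177e+02] shift in turned tool [ 242.  -122.3   17.6]
shell x 0.5633 y 0.0635 yaw 79.3 cost 6.84 area 51.64
```

View pics/w17f.png

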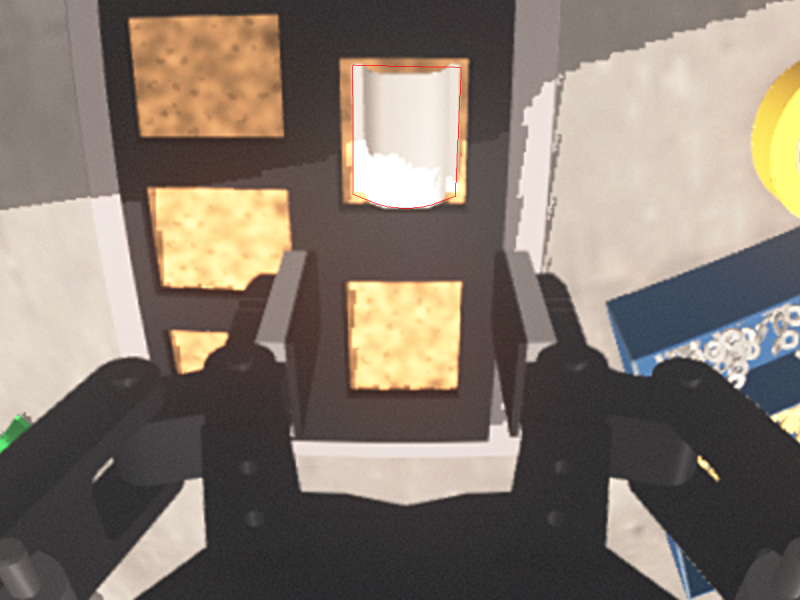

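{"name": "send_rows", "arguments": {
  "series": [
    [[0, 0, 0, -38.7, -1, 2.5, 0.55], [0, 0, 0, -38.7, -1, 2.5, 0.55], [0, 0, 0, -38.7, -1, 2.5, 0.55], [0, 0, 0, -38.7, -1, 2.5, 0.55], [0, 0, 0, -38.7, -1, 2.5, 0.55], [0, 0, 0, -38.7, -1, 2.5, 0.55], [0, 0, 7, -38.7, -1, 2.5, 0.55], [0, 0, 7, 0, 0, 0, 0.55], [0, 0, 7, 0, 0, 0, 0.55], [0, 0, 7, 0, 0, 0, 0.55]]
  ]
}}

```text
clock: 23.52
position: [0.5103, -0.2044, 0.1591]
tcp_rot: [-2.822, -1.375, 0.004]
ft_force: [0.3, 1.2, -0.4]
opening: 0.047
```

{"name": "send_rows", "arguments": {
  "series": [
    [[0, 0, 0, 0, 0, 0, 0.55], [0, 0, 0, 0, 0, 0, 0.55], [0, 0, 0, 0, 0, 0, 0.55]]
  ]
}}

```text
clock: 23.77
position: [0.5113, -0.203, 0.1601]
tcp_rot: [-2.814, -1.394, 0.002]
ft_force: [0.3, 0.3, -0.6]
opening: 0.0469
```

Run:
```python
from h import *
im=snap('wrist','w18');P=camera_params('wrist');plan([.5113,-.2039,.077],-37.8)
shells2('wrist',im,P,[(.5113,-.2039)],name='w18f',crop=(120,180,520,480),half=70)
```

```text
t 23.82 p [ 0.5115 -0.203   0.1603] rv [-2.815e+00 -1.393e+00  1.000e-03] F [-0.5 -0.4 -0.9] op 0.0471
shift mm in current tool [-0.8  0.5 83.3] dist 83.3
jaw yaw deg -37.35 z [-0.001  0.    -1.   ]
 turn for yaw -37.8 [-0.06  0.02  0.45] shift in turned tool [-0.8  0.4 83.3]
 turn for yaw 142.2 [-3.0000e-02 -1.0000e-01 -1.7955e+02] shift in turned tool [ 0.8 -0.4 83.3]
shell x 0.5112 y -0.2040 yaw 51.5 cost 7.94 area 49.63
```

View pics/w18f.png

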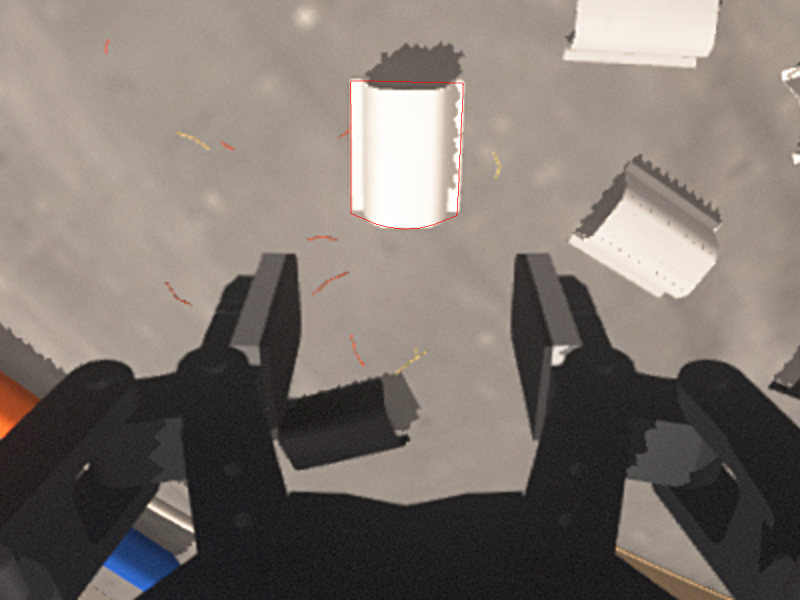

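{"name": "send_rows", "arguments": {
  "series": [
    [[0, 0, 0, -1, 0, 20, 0.55], [0, 0, 0, 0, 0, 25, 0.55], [0, 0, 0, 0, 0, 20, 0.55], [0, 0, 0, 0, 0, 12, 0.55], [0, 0, 0, 0, 0, 6.7, 0.55], [0, 0, 0, 0, 0, 0, 0.55], [0, 0, 0, 0, 0, 0, 0.55], [0, 0, 0, 0, 0, 0, 0], [0, 0, 0, 0, 0, 0, 0], [0, 0, 0, 0, 0, 0, 0]]
  ]
}}

```text
clock: 24.65
position: [0.512, -0.2044, 0.0785]
tcp_rot: [2.817, 1.388, 0.003]
ft_force: [-0.7, 0.2, 5.7]
opening: 0.0245
```

{"name": "send_rows", "arguments": {
  "series": [
    [[0, 0, 0, 0, 0, 0, 0], [0, 0, 0, 0, 0, 0, 0], [0, 0, 0, 0, 0, 0, 0]]
  ]
}}

```text
clock: 24.9
position: [0.512, -0.2044, 0.0785]
tcp_rot: [2.817, 1.388, 0.003]
ft_force: [0.0, -0.3, 6.4]
opening: 0.0249
```

{"name": "send_rows", "arguments": {
  "series": [
    [[0, 0, 0, 0, 0, -10, 0], [0, 0, 0, 0, 0, -20, 0], [0, 0, 0, 0, 0, -30, 0], [0, 0, 0, 0, 0, -20, 0], [0, 0, 0, 0, 0, 0, 0], [0, 0, 0, 0, 0, 0, 0]]
  ]
}}

```text
clock: 25.4
position: [0.5117, -0.2044, 0.159]
tcp_rot: [2.816, 1.387, 0.003]
ft_force: [-0.1, 0.7, -0.8]
opening: 0.0246
```

Run:
```python
from h import *
plan([.5497,-.0194,.16],-9.6); im=snap('wrist','w19')
```

```text
t 25.4 p [ 0.5117 -0.2044  0.159 ] rv [2.816 1.387 0.003] F [-0.1  0.7 -0.8] op 0.0246
shift mm in current tool [169.8 -82.7  -1.1] dist 188.9
jaw yaw deg -37.56 z [ 0.003 -0.001 -1.   ]
 turn for yaw -9.6 [  0.19  -0.   -27.96] shift in turned tool [188.8   6.6  -1. ]
 turn for yaw 170.4 [ -0.    -0.26 152.04] shift in turned tool [-188.8   -6.6   -1. ]
```

View pics/w19.png

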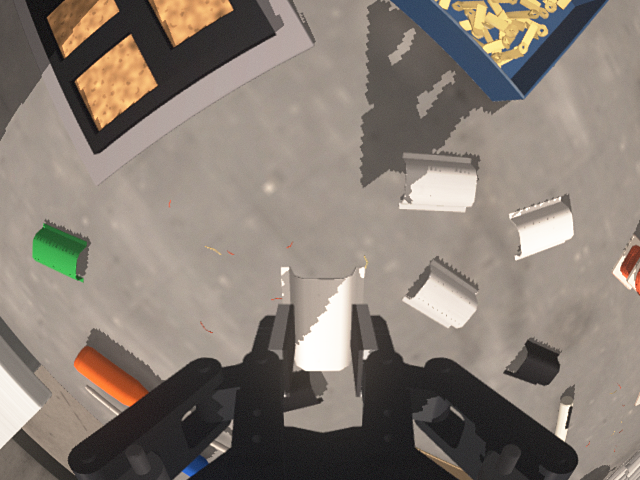

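{"name": "send_rows", "arguments": {
  "series": [
    [[0, 0, 0, 33.8, -16.4, 0, 0], [0, 0, 0, 33.8, -16.4, 0, 0], [0, 0, 0, 33.8, -16.4, 0, 0], [0, 0, 0, 33.8, -16.4, 0, 0], [0, 0, -7, 33.8, -16.6, 0, 0], [0, 0, -7, 0, 0, 0, 0], [0, 0, -7, 0, 0, 0, 0], [0, 0, -7, 0, 0, 0, 0], [0, 0, 0, 0, 0, 0, 0], [0, 0, 0, 0, 0, 0, 0]]
  ]
}}

```text
clock: 26.28
position: [0.5482, -0.0202, 0.1562]
tcp_rot: [-2.401, -2.023, 0.002]
ft_force: [-0.2, -0.5, -0.2]
opening: 0.0246
```

{"name": "send_rows", "arguments": {
  "series": [
    [[0, 0, 0, 0, 0, 0, 0], [0, 0, 0, 0, 0, 0, 0], [0, 0, 0, 0, 0, 0, 0]]
  ]
}}

```text
clock: 26.53
position: [0.5488, -0.0202, 0.1571]
tcp_rot: [-2.4, -2.027, 0.0]
ft_force: [0.1, -0.4, -0.2]
opening: 0.0244
```

Run:
```python
from h import *
plan([.5495,-.0204,.0855],-9.6); im=snap('wrist','w20')
```

```text
t 26.53 p [ 0.5488 -0.0202  0.1571] rv [-2.4   -2.027  0.   ] F [ 0.1 -0.4 -0.2] op 0.0244
shift mm in current tool [-0.1  0.7 71.6] dist 71.6
jaw yaw deg -9.65 z [-0. -0. -1.]
 turn for yaw -9.6 [-0.01  0.01 -0.05] shift in turned tool [-0.1  0.7 71.6]
 turn for yaw 170.4 [2.0000e-02 2.0000e-02 1.7995e+02] shift in turned tool [ 0.1 -0.7 71.6]
```

View pics/w20.png

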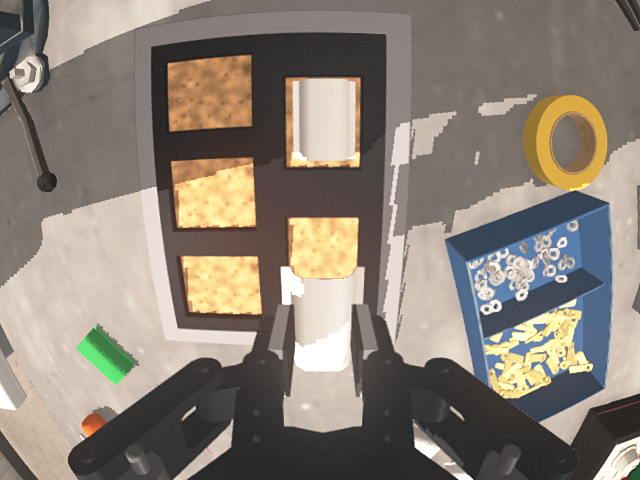

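{"name": "send_rows", "arguments": {
  "series": [
    [[0, 0, 0, 0, 0.7, 20, 0], [0, 0, 0, 0, 0, 25, 0], [0, 0, 0, 0, 0, 15, 0], [0, 0, 0, 0, 0, 6, 0], [0, 0, 0, 0, 0, 3, 0], [0, 0, 0, 0, 0, 1, 0], [0, 0, 0, 0, 0, 0, 0], [0, 0, 0, 0, 0, 0, 0]]
  ]
}}

```text
clock: 27.25
position: [0.5503, -0.0201, 0.0881]
tcp_rot: [2.398, 2.028, 0.002]
ft_force: [0.1, 0.7, 0.7]
opening: 0.0243
```

{"name": "send_rows", "arguments": {
  "series": [
    [[0, 0, 0, 0, 0, 1, 0], [0, 0, 0, 0, 0, 0, 0], [0, 0, 0, 0, 0, 0, 0]]
  ]
}}

```text
clock: 27.5
position: [0.5498, -0.0202, 0.0866]
tcp_rot: [2.398, 2.028, 0.001]
ft_force: [0.4, -0.2, -0.7]
opening: 0.0251
```

Run:
```python
from h import *
plan([.5495,-.0204,.0855],-9.6); im=snap('wrist','w21')
```

```text
t 27.5 p [ 0.5498 -0.0202  0.0866] rv [2.398e+00 2.028e+00 1.000e-03] F [ 0.4 -0.2 -0.7] op 0.0251
shift mm in current tool [-0.2 -0.3  1.1] dist 1.1
jaw yaw deg -9.56 z [ 0.001 -0.    -1.   ]
 turn for yaw -9.6 [ 0.04 -0.    0.04] shift in turned tool [-0.2 -0.3  1.1]
 turn for yaw 170.4 [ 0.0000e+00  6.0000e-02 -1.7996e+02] shift in turned tool [0.2 0.3 1.1]
```

View pics/w21.png

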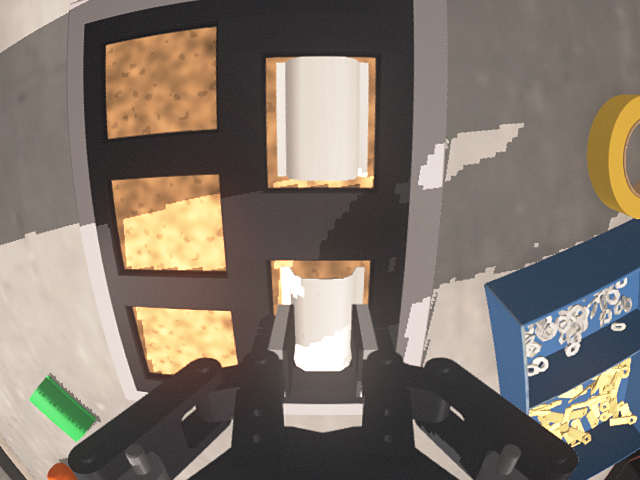

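Good fit. Release and lift, then head for shell B (.652,-.287).

{"name": "send_rows", "arguments": {
  "series": [
    [[0, 0, 0, 0, 0, 1, 0], [0, 0, 0, 0, 0, 0, 0], [0, 0, 0, 0, 0, 0, 0.45], [0, 0, 0, 0, 0, 0, 0.45], [0, 0, 0, 0, 0, 0, 0.45], [0, 0, 0, 0, 0, 0, 0.45], [0, 0, 0, 0, 0, -15, 0.45], [0, 0, 0, 0, 0, -40, 0.45], [0, 0, 0, 0, 0, -40, 0.45], [0, 0, 0, 0, 0, 0, 0.45]]
  ]
}}

```text
clock: 28.38
position: [0.5533, -0.0194, 0.1869]
tcp_rot: [2.393, 2.024, 0.013]
ft_force: [1.2, 0.6, 0.8]
opening: 0.0385
```

Run:
```python
from h import *
im=snap('wrist','w22');P=camera_params('wrist')
shells2('wrist',im,P,[(.5497,-.0194)],z0=.007,name='w22f',crop=(120,180,520,480),half=60)
for x,y,a in[(.6008,-.2117,-39.5),(.6518,-.2867,-20),(.5607,-.282,-70.1)]: plan([x,y,.16],a+90)
print(np.round(read_state()['joints'],2))
```

```text
shell x 0.5482 y -0.0202 yaw 80.3 cost 2.44 area 52.60
t 28.43 p [ 0.5521 -0.0199  0.1842] rv [2.395 2.025 0.009] F [ 1.  -0.8 -0.6] op 0.0383
shift mm in current tool [-181.1   79.7   24.6] dist 199.4
jaw yaw deg -9.57 z [ 0.008 -0.    -1.   ]
 turn for yaw 50.5 [  0.44   0.17 -60.07] shift in turned tool [-159.6 -117.    24.2]
 turn for yaw 230.5 [  0.2   -0.51 119.93] shift in turned tool [159.6 117.   24.2]
t 28.43 p [ 0.5521 -0.0199  0.1842] rv [2.395 2.025 0.009] F [ 1.  -0.8 -0.6] op 0.0383
shift mm in current tool [-246.6  142.5   25. ] dist 285.9
jaw yaw deg -9.57 z [ 0.008 -0.    -1.   ]
 turn for yaw 70 [  0.42   0.25 -79.57] shift in turned tool [-184.9 -216.6   24.2]
 turn for yaw 250 [  0.27  -0.44 100.43] shift in turned tool [184.9 216.6  24.2]
t 28.43 p [ 0.5521 -0.0199  0.1842] rv [2.395 2.025 0.009] F [ 1.  -0.8 -0.6] op 0.0383
shift mm in current tool [-257.1   51.9   24.3] dist 263.4
jaw yaw deg -9.57 z [ 0.008 -0.    -1.   ]
 turn for yaw 19.900000000000006 [  0.45   0.05 -29.47] shift in turned tool [-249.4  -81.1   24.2]
 turn for yaw 199.9 [ 6.0000e-02 -6.1000e-01  1.5053e+02] shift in turned tool [249.4  81.1  24.2]
[ 0.32  0.47 -0.5   1.93  0.31  0.81 -0.52]
```

View pics/w22f.png

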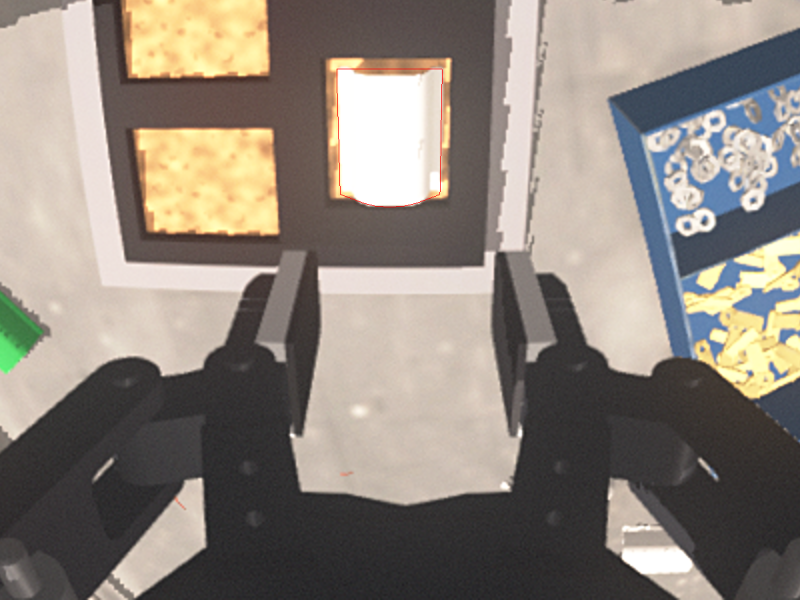

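{"name": "send_rows", "arguments": {
  "series": [
    [[0, 0, 0, -36, 16, 4, 0.55], [0, 0, 0, -36, 16, 4, 0.55], [0, 0, 0, -36, 16, 4, 0.55], [0, 0, 0, -36, 16, 4, 0.55], [0, 0, -6.7, -36, 16, 4, 0.55], [0, 0, -6.7, 0, 0, 0, 0.55], [0, 0, -6.7, 0, 0, 0, 0.55], [0, 0, -6.7, 0, 0, 0, 0.55], [0, 0, -6.7, 0, 0, 0, 0.55], [0, 0, -6.7, 0, 0, 0, 0.55]]
  ]
}}

```text
clock: 29.27
position: [0.598, -0.2109, 0.159]
tcp_rot: [-1.547, -2.732, 0.0]
ft_force: [0.2, -0.5, 0.1]
opening: 0.0469
```

{"name": "send_rows", "arguments": {
  "series": [
    [[0, 0, -6.7, 0, 0, 0, 0.55], [0, 0, -6.7, 0, 0, 0, 0.55], [0, 0, -6.7, 0, 0, 0, 0.55], [0, 0, 0, 0, 0, 0, 0.55], [0, 0, 0, 0, 0, 0, 0.55], [0, 0, 0, 0, 0, 0, 0.55]]
  ]
}}

```text
clock: 29.77
position: [0.5983, -0.2109, 0.1596]
tcp_rot: [-1.06, -2.956, -0.0]
ft_force: [-0.5, 1.0, -0.8]
opening: 0.0471
```

Run:
```python
from h import *
im=snap('wrist','w23');P=camera_params('wrist');plan([.6008,-.2117,.0778],50.5)
shells2('wrist',im,P,[(.6008,-.2117)],name='w23f',crop=(120,180,520,480),half=70)
```

```text
t 29.82 p [ 0.5984 -0.2109  0.1598] rv [-1.059 -2.957  0.   ] F [-0.1  0.4 -0.1] op 0.0469
shift mm in current tool [-2.4  0.9 82. ] dist 82.1
jaw yaw deg 50.6 z [-0.001  0.    -1.   ]
 turn for yaw 50.5 [-0.02 -0.03  0.1 ] shift in turned tool [-2.3  0.9 82. ]
 turn for yaw 230.5 [ 5.000e-02 -3.000e-02 -1.799e+02] shift in turned tool [ 2.3 -0.9 82. ]
shell x 0.6009 y -0.2117 yaw -39.7 cost 13.12 area 43.56
```

View pics/w23f.png

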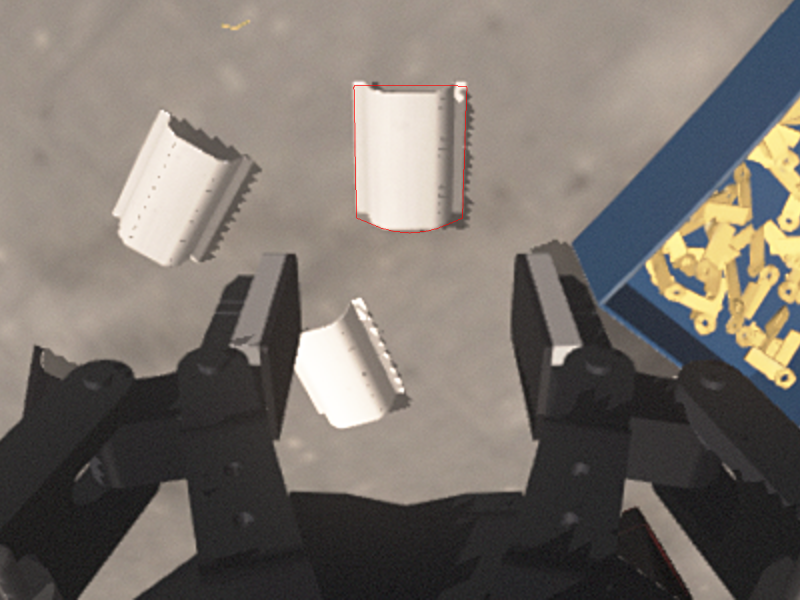

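{"name": "send_rows", "arguments": {
  "series": [
    [[0, 0, 0, -1.4, 0.9, 20, 0.55], [0, 0, 0, 0, 0, 25, 0.55], [0, 0, 0, 0, 0, 20, 0.55], [0, 0, 0, 0, 0, 12, 0.55], [0, 0, 0, 0, 0, 5.5, 0.55], [0, 0, 0, 0, 0, 0, 0.55], [0, 0, 0, 0, 0, 0, 0.55], [0, 0, 0, 0, 0, 0, 0], [0, 0, 0, 0, 0, 0, 0], [0, 0, 0, 0, 0, 0, 0]]
  ]
}}

```text
clock: 30.65
position: [0.6013, -0.2112, 0.0792]
tcp_rot: [1.055, 2.957, 0.0]
ft_force: [-0.6, 0.1, 5.3]
opening: 0.0243
```

{"name": "send_rows", "arguments": {
  "series": [
    [[0, 0, 0, 0, 0, 0, 0], [0, 0, 0, 0, 0, 0, 0], [0, 0, 0, 0, 0, 0, 0]]
  ]
}}

```text
clock: 30.9
position: [0.6013, -0.2112, 0.0792]
tcp_rot: [1.055, 2.957, 0.0]
ft_force: [-1.2, -0.1, 7.4]
opening: 0.0248
```

{"name": "send_rows", "arguments": {
  "series": [
    [[0, 0, 0, 0, 0, -10, 0], [0, 0, 0, 0, 0, -20, 0], [0, 0, 0, 0, 0, -30, 0], [0, 0, 0, 0, 0, -20, 0], [0, 0, 0, 0, 0, 0, 0], [0, 0, 0, 0, 0, 0, 0]]
  ]
}}

```text
clock: 31.4
position: [0.6009, -0.2114, 0.1595]
tcp_rot: [1.055, 2.956, -0.0]
ft_force: [-0.1, 0.4, 0.1]
opening: 0.0246
```

Run:
```python
from h import *
plan([.500,.0944,.16],80.4); im=snap('wrist','w24')
```

```text
t 31.4 p [ 0.6009 -0.2114  0.1595] rv [ 1.055  2.956 -0.   ] F [-0.1  0.4  0.1] op 0.0246
shift mm in current tool [271.7 172.9  -1.1] dist 322.0
jaw yaw deg 50.73 z [ 0.003 -0.001 -1.   ]
 turn for yaw 80.4 [  0.     0.17 -29.67] shift in turned tool [150.5 284.7  -0.5]
 turn for yaw 260.4 [ 2.3000e-01 -1.0000e-02  1.5033e+02] shift in turned tool [-150.5 -284.7   -0.5]
```

View pics/w24.png

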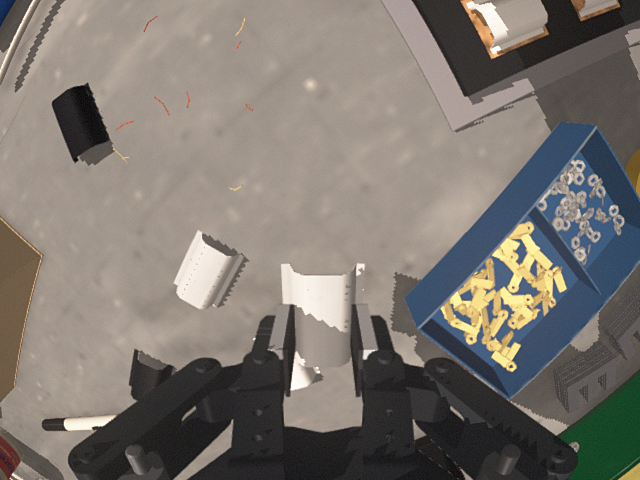

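Run:
```python
from h import *
held((283,265),(325,366),.0792)
plan([.4793,-.0277,.16],80.4); print(np.round(read_state()['joints'],2))
for px in[(205,312),(212,335),(166,318),(252,308)]:
    print([np.round(at_z('top',px,z),3) for z in(.03,.1,.15)])
```

```text
far rim [ 24.4 -17.4  77.2]
near crown [-21.    0.7  66.2]
t 31.45 p [ 0.6001 -0.2114  0.1581] rv [ 1.055e+00  2.959e+00 -1.000e-03] F [ 0.6  0.4 -0.6] op 0.0243
shift mm in current tool [209.8  65.8  -2.1] dist 219.8
jaw yaw deg 50.73 z [ 0.    -0.001 -1.   ]
 turn for yaw 80.4 [ -0.03   0.03 -29.67] shift in turned tool [149.7 161.   -1.9]
 turn for yaw 260.4 [4.0000e-02 3.0000e-02 1.5033e+02] shift in turned tool [-149.7 -161.    -1.9]
[ 0.73  0.68 -0.68  1.73  0.52  0.92  0.71]
[array([0.383, 0.178, 0.03 ]), array([0.389, 0.161, 0.1  ]), array([0.394, 0.149, 0.15 ])]
[array([0.331, 0.162, 0.03 ]), array([0.34 , 0.146, 0.1  ]), array([0.347, 0.134, 0.15 ])]
[array([0.371, 0.268, 0.03 ]), array([0.378, 0.246, 0.1  ]), array([0.383, 0.229, 0.15 ])]
[array([0.391, 0.07 , 0.03 ]), array([0.396, 0.059, 0.1  ]), array([0.4  , 0.052, 0.15 ])]
```

{"name": "send_rows", "arguments": {
  "series": [
    [[0, 0, 0, 34.7, 11.1, 0, 0], [0, 0, 0, 34.7, 11.1, 0, 0], [0, 0, 0, 34.7, 11.1, 0, 0], [0, 0, 0, 34.7, 11.1, 0, 0], [0, 0, 0, 34.7, 11.1, 0, 0], [0, 0, -6, 34.7, 11.1, 0, 0], [0, 0, -6, 0, 0, 0, 0], [0, 0, -6, 0, 0, 0, 0], [0, 0, -6, 0, 0, 0, 0], [0, 0, -5.7, 0, 0, 0, 0]]
  ]
}}

```text
clock: 32.28
position: [0.4802, -0.0278, 0.1568]
tcp_rot: [-0.252, -3.129, 0.0]
ft_force: [-0.6, 1.2, -0.6]
opening: 0.0244
```

{"name": "send_rows", "arguments": {
  "series": [
    [[0, 0, 0, 0, 0, 0, 0], [0, 0, 0, 0, 0, 0, 0], [0, 0, 0, 0, 0, 0, 0], [0, 0, 0, 0, 0, 0, 0]]
  ]
}}

```text
clock: 32.62
position: [0.481, -0.0279, 0.1574]
tcp_rot: [-0.265, -3.13, 0.0]
ft_force: [-0.2, -0.8, 0.5]
opening: 0.0249
```

Run:
```python
from h import *
im=snap('wrist','w25');plan([.481,-.028,.0862],80.4)
```

```text
t 32.67 p [ 0.4811 -0.0279  0.1575] rv [-0.264 -3.13   0.   ] F [-0.5  0.4 -0.9] op 0.0247
shift mm in current tool [ 0.  -0.1 71.3] dist 71.3
jaw yaw deg 80.36 z [-0. -0. -1.]
 turn for yaw 80.4 [-0.01 -0.02 -0.04] shift in turned tool [ 0.1 -0.2 71.3]
 turn for yaw 260.4 [-3.0000e-02  1.0000e-02  1.7996e+02] shift in turned tool [-0.1  0.2 71.3]
```

View pics/w25.png

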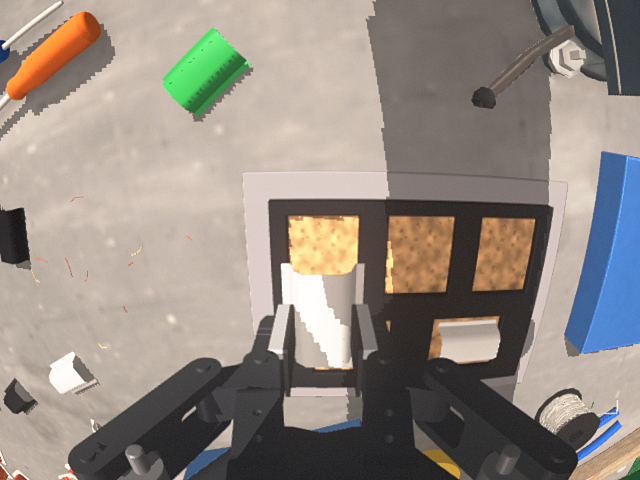

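{"name": "send_rows", "arguments": {
  "series": [
    [[0, 0, 0, 0, 0, 20, 0], [0, 0, 0, 0, 0, 25, 0], [0, 0, 0, 0, 0, 15, 0], [0, 0, 0, 0, 0, 6, 0], [0, 0, 0, 0, 0, 3, 0], [0, 0, 0, 0, 0, 0, 0], [0, 0, 0, 0, 0, 0, 0], [0, 0, 0, 0, 0, 0, 0]]
  ]
}}

```text
clock: 33.33
position: [0.4818, -0.0278, 0.0896]
tcp_rot: [0.262, 3.129, 0.0]
ft_force: [0.5, 0.2, -0.3]
opening: 0.0247
```

{"name": "send_rows", "arguments": {
  "series": [
    [[0, 0, 0, 0, 0, 1, 0], [0, 0, 0, 0, 0, 0, 0], [0, 0, 0, 0, 0, 0, 0]]
  ]
}}

```text
clock: 33.58
position: [0.4814, -0.0279, 0.088]
tcp_rot: [0.262, 3.13, -0.0]
ft_force: [0.4, 0.1, -0.3]
opening: 0.025
```

Run:
```python
from h import *
plan([.481,-.028,.0862],80.4); im=snap('wrist','w26')
```

```text
t 33.58 p [ 0.4814 -0.0279  0.088 ] rv [ 0.262  3.13  -0.   ] F [ 0.4  0.1 -0.3] op 0.025
shift mm in current tool [ 0.3 -0.1  1.8] dist 1.8
jaw yaw deg 80.44 z [ 0.001 -0.    -1.   ]
 turn for yaw 80.4 [-0.01  0.03  0.04] shift in turned tool [ 0.3 -0.1  1.8]
 turn for yaw 260.4 [-5.0000e-02 -1.0000e-02 -1.7996e+02] shift in turned tool [-0.3  0.1  1.8]
```

View pics/w26.png

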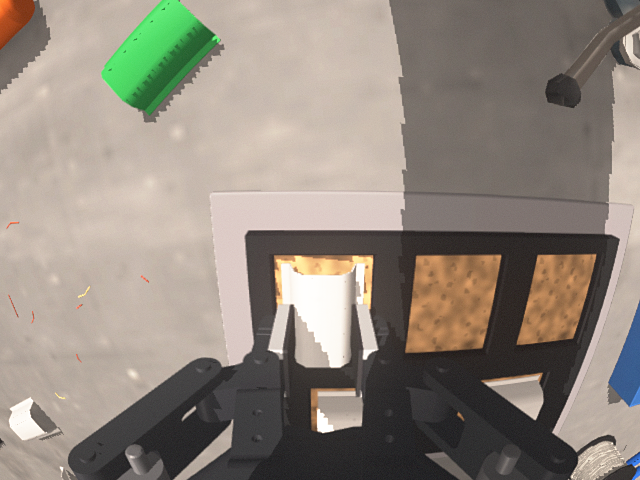

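{"name": "send_rows", "arguments": {
  "series": [
    [[0, 0, 0, 0, 0, 1.7, 0], [0, 0, 0, 0, 0, 0, 0], [0, 0, 0, 0, 0, 0, 0.45], [0, 0, 0, 0, 0, 0, 0.45], [0, 0, 0, 0, 0, 0, 0.45], [0, 0, 0, 0, 0, 0, 0.45], [0, 0, 0, 0, 0, -15, 0.45], [0, 0, 0, 0, 0, -40, 0.45], [0, 0, 0, 0, 0, -40, 0.45], [0, 0, 0, 0, 0, 0, 0.45]]
  ]
}}

```text
clock: 34.47
position: [0.4844, -0.0268, 0.1868]
tcp_rot: [0.26, 3.122, 0.001]
ft_force: [1.4, 1.1, -0.1]
opening: 0.0384
```

{"name": "send_rows", "arguments": {
  "series": [
    [[0, 0, 0, 0, 0, -25, 0.55], [0, 0, 0, 0, 0, 0, 0.55], [0, 0, 0, 0, 0, 0, 0.55]]
  ]
}}

```text
clock: 34.72
position: [0.4818, -0.0279, 0.2068]
tcp_rot: [0.262, 3.128, -0.001]
ft_force: [0.2, 0.8, 0.3]
opening: 0.0469
```

Run:
```python
from h import *
im=snap('wrist','w27');P=camera_params('wrist'); st()
shells2('wrist',im,P,[(.4793,-.0277)],z0=.007,name='w27f',crop=(120,180,520,480),half=60)
grab_frame('top')
for d in landmark_of('shell_1','top'):
    if d['confidence']>.15: print(round(d['confidence'],2),np.round(d['pixel'],1),np.round(at_z('top',d['pixel'],.0065),4))
plan([.6518,-.2867,.16],250); plan([.5607,-.282,.16],200)
```

```text
t 34.77 p [ 0.4811 -0.0281  0.2059] rv [ 2.62e-01  3.13e+00 -1.00e-03] F [-0.1 -0.6 -0.4] op 0.0472
shell x 0.4796 y -0.0361 yaw -9.7 cost 4.42 area 36.68
0.86 [401.9 231.7] [ 0.5605 -0.2789  0.0065]
0.82 [405.4 196.8] [ 0.6421 -0.2892  0.0065]
0.73 [452.7 215.8] [ 0.5953 -0.3977  0.0065]
0.72 [405.5 292.7] [ 0.4188 -0.2835  0.0065]
0.66 [252.3 236.3] [0.5562 0.0713 0.0065]
0.63 [290.7 236. ] [ 0.5553 -0.0191  0.0065]
t 34.87 p [ 0.4806 -0.028   0.2051] rv [-0.261 -3.129  0.   ] F [-0.7  0.4 -0.2] op 0.047
shift mm in current tool [-211.8 -226.7   44.9] dist 313.5
jaw yaw deg 80.45 z [-0.001 -0.    -1.   ]
 turn for yaw 250 [ 1.2000e-01 -3.0000e-02 -1.6955e+02] shift in turned tool [249.3 184.6  45.1]
 turn for yaw 430 [-0.02 -0.08 10.45] shift in turned tool [-249.3 -184.6   45.1]
t 34.87 p [ 0.4806 -0.028   0.2051] rv [-0.261 -3.129  0.   ] F [-0.7  0.4 -0.2] op 0.047
shift mm in current tool [-121.2 -237.2   45. ] dist 270.1
jaw yaw deg 80.45 z [-0.001 -0.    -1.   ]
 turn for yaw 200 [ 8.0000e-02 -6.0000e-02 -1.1955e+02] shift in turned tool [266.1  11.6  45.1]
 turn for yaw 380 [-6.000e-02 -7.000e-02  6.045e+01] shift in turned tool [-266.1  -11.6   45.1]
```

View pics/w27f.png

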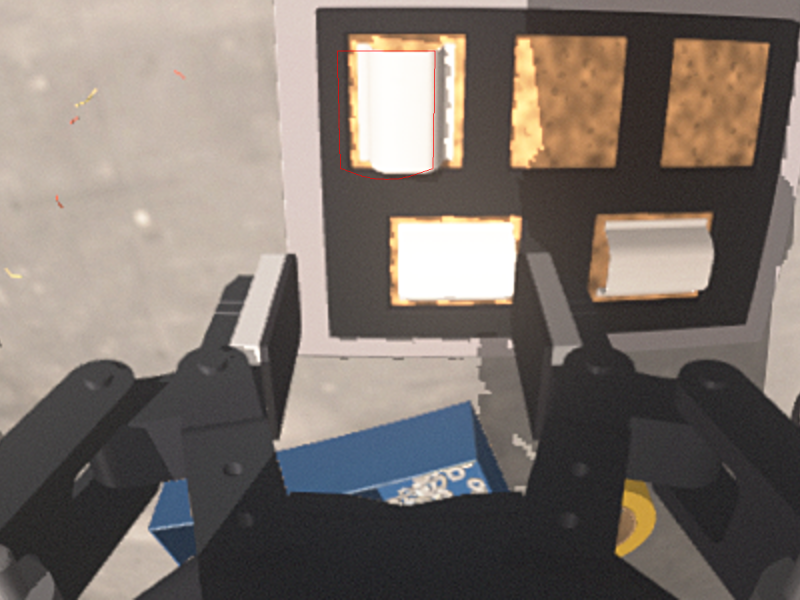

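Run:
```python
from h import *
C=np.array(camera_params('wrist')['world_from_camera']); s=read_state(); T=np.eye(4);T[:3,:3]=R.from_rotvec(s['tcp_rot']).as_matrix();T[:3,3]=s['position']
rel=np.linalg.inv(T)@C; K=camera_params('wrist')['mtx']
def P(p,rv):
    T=np.eye(4);T[:3,:3]=R.from_rotvec(rv).as_matrix();T[:3,3]=p; return dict(mtx=K,world_from_camera=T@rel)
A=P([.4811,-.0279,.1575],[-.264,-3.13,0]);B=P([.4814,-.0279,.088],[.262,3.13,0])
def tri(a,b):
    L=[]
    for px,PP in((a,A),(b,B)):
        o,d=ray('wrist',px,PP); L.append((o,d/np.linalg.norm(d)))
    M=sum(np.eye(3)-np.outer(d,d) for o,d in L); v=sum((np.eye(3)-np.outer(d,d))@o for o,d in L); return np.linalg.solve(M,v)
print(tri((484,97),(563,90)), tri((567,56),(625,48)))
print(np.round(s['joints'],2))
```

```text
[0.39443802 0.06962297 0.04511752] [ 0.36175318  0.19042808 -0.03489131]
[ 0.71  0.45 -0.95  2.05  0.48  0.87  0.89]
```

{"name": "send_rows", "arguments": {
  "series": [
    [[0, 0, 0, -26.5, -28.3, 5, 0.55], [0, 0, 0, -26.5, -28.3, 5, 0.55], [0, 0, 0, -26.5, -28.3, 5, 0.55], [0, 0, 0, -26.5, -28.3, 5, 0.55], [0, 0, 0, -26.5, -28.3, 5, 0.55], [0, 0, 0, -26.5, -28.3, 5, 0.55], [0, 0, 0, -26.5, -28.3, 5, 0.55], [0, 0, 5.2, -26.5, -28.3, 5, 0.55], [0, 0, 5.2, 0, 0, 5, 0.55], [0, 0, 0, 0, 0, 0, 0.55]]
  ]
}}

```text
clock: 35.7
position: [0.6521, -0.2886, 0.1574]
tcp_rot: [-0.555, -3.088, 0.0]
ft_force: [-0.6, -0.1, -0.6]
opening: 0.0471
```

{"name": "send_rows", "arguments": {
  "series": [
    [[0, 0, 0, 0, 0, 0, 0.55], [0, 0, 0, 0, 0, 0, 0.55], [0, 0, 0, 0, 0, 0, 0.55]]
  ]
}}

```text
clock: 35.95
position: [0.6526, -0.2847, 0.1611]
tcp_rot: [-0.538, -3.095, -0.001]
ft_force: [1.0, 0.0, 0.6]
opening: 0.0471
```

Run:
```python
from h import *
im=snap('wrist','w28');P=camera_params('wrist')
r=shells2('wrist',im,P,[(.6518,-.2867)],name='w28f',crop=(120,180,520,480),half=70)[0]
plan([r[0],r[1],.078],r[2]+90)
```

```text
shell x 0.6509 y -0.2867 yaw -19.9 cost 12.32 area 47.14
t 36.0 p [ 0.6526 -0.285   0.1613] rv [-0.539 -3.095 -0.   ] F [0.4 0.6 0.6] op 0.0471
shift mm in current tool [ 1.1 -2.2 83.3] dist 83.3
jaw yaw deg 70.23 z [-0.  0. -1.]
 turn for yaw 70.06315742517842 [ 0.01 -0.    0.16] shift in turned tool [ 1.1 -2.2 83.3]
 turn for yaw 250.06315742517842 [ 1.0000e-02  2.0000e-02 -1.7984e+02] shift in turned tool [-1.1  2.2 83.3]
```

View pics/w28f.png

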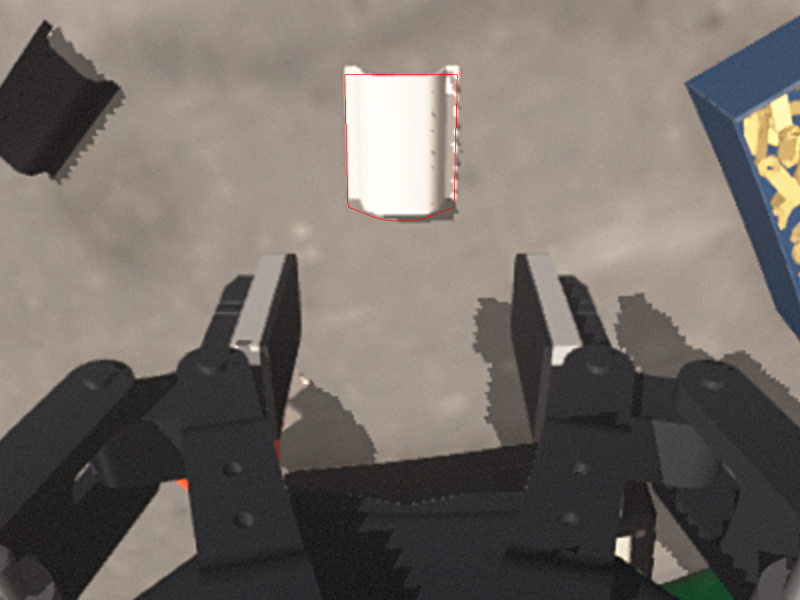

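{"name": "send_rows", "arguments": {
  "series": [
    [[0, 0, 0, 2.6, -2.2, 20, 0.55], [0, 0, 0, 0, 0, 25, 0.55], [0, 0, 0, 0, 0, 20, 0.55], [0, 0, 0, 0, 0, 12, 0.55], [0, 0, 0, 0, 0, 6.5, 0.55], [0, 0, 0, 0, 0, 0, 0.55], [0, 0, 0, 0, 0, 0, 0.55], [0, 0, 0, 0, 0, 0, 0], [0, 0, 0, 0, 0, 0, 0], [0, 0, 0, 0, 0, 0, 0]]
  ]
}}

```text
clock: 36.83
position: [0.6506, -0.2876, 0.0793]
tcp_rot: [0.544, 3.091, -0.001]
ft_force: [-0.0, -0.3, 5.7]
opening: 0.0248
```

{"name": "send_rows", "arguments": {
  "series": [
    [[0, 0, 0, 0, 0, 0, 0], [0, 0, 0, 0, 0, 0, 0], [0, 0, 0, 0, 0, 0, 0]]
  ]
}}

```text
clock: 37.08
position: [0.6506, -0.2876, 0.0793]
tcp_rot: [0.544, 3.091, -0.001]
ft_force: [-0.3, -0.5, 6.4]
opening: 0.0245
```

{"name": "send_rows", "arguments": {
  "series": [
    [[0, 0, 0, 0, 0, -10, 0], [0, 0, 0, 0, 0, -20, 0], [0, 0, 0, 0, 0, -30, 0], [0, 0, 0, 0, 0, -20, 0], [0, 0, 0, 0, 0, 0, 0], [0, 0, 0, 0, 0, 0, 0]]
  ]
}}

```text
clock: 37.58
position: [0.6502, -0.2876, 0.1597]
tcp_rot: [0.544, 3.091, -0.001]
ft_force: [0.0, 0.1, -0.2]
opening: 0.0244
```

Run:
```python
from h import *
plan([.4895,.0333,.16],80.4); im=snap('wrist','w29')
```

```text
t 37.58 p [ 0.6502 -0.2876  0.1597] rv [ 5.440e-01  3.091e+00 -1.000e-03] F [ 0.   0.1 -0.2] op 0.0244
shift mm in current tool [260.6 246.8  -1.2] dist 358.9
jaw yaw deg 70.04 z [ 0.003 -0.001 -1.   ]
 turn for yaw 80.4 [ -0.03   0.18 -10.36] shift in turned tool [212.  289.6  -0.3]
 turn for yaw 260.4 [2.6000e-01 5.0000e-02 1.6964e+02] shift in turned tool [-212.  -289.6   -0.3]
```

View pics/w29.png

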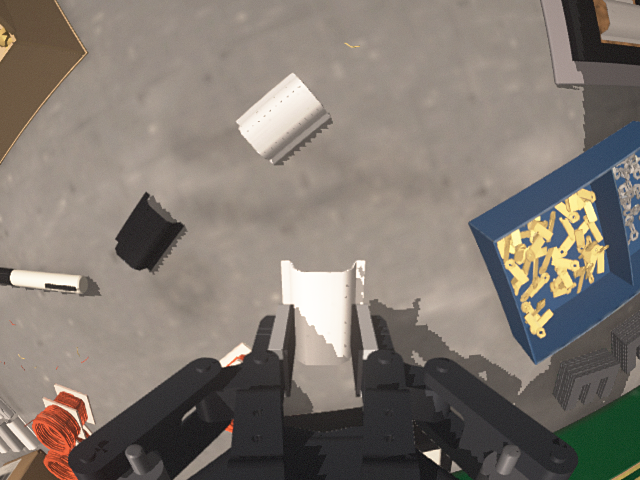

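Run:
```python
from h import *
held((283,262),(325,364),.0793)
```

```text
far rim [ 25.9 -17.6  77.3]
near crown [-19.7   0.5  66.3]
```

{"name": "send_rows", "arguments": {
  "series": [
    [[0, 0, 0, 28.6, 27.5, 0, 0], [0, 0, 0, 28.6, 27.5, 0, 0], [0, 0, 0, 28.6, 27.5, 0, 0], [0, 0, 0, 28.6, 27.5, 0, 0], [0, 0, 0, 28.6, 27.5, 0, 0], [0, 0, 0, 28.6, 27.5, 0, 0], [0, 0, 0, 28.6, 27.5, 0, 0], [0, 0, 0, 28.6, 27.5, 0, 0], [0, 0, -5.2, 28.8, 27.3, 0, 0], [0, 0, -5.2, 0, 0, 0, 0]]
  ]
}}

```text
clock: 38.47
position: [0.4873, 0.0403, 0.1573]
tcp_rot: [-0.238, -3.13, -0.004]
ft_force: [0.2, -0.1, 0.1]
opening: 0.0246
```

{"name": "send_rows", "arguments": {
  "series": [
    [[0, 0, 0, 0, 0, 0, 0], [0, 0, 0, 0, 0, 0, 0], [0, 0, 0, 0, 0, 0, 0], [0, 0, 0, 0, 0, 0, 0], [0, 0, 0, 0, 0, 0, 0]]
  ]
}}

```text
clock: 38.88
position: [0.492, 0.0318, 0.1572]
tcp_rot: [-0.267, -3.13, 0.0]
ft_force: [0.1, -0.0, -0.8]
opening: 0.0243
```

Run:
```python
from h import *
im=snap('wrist','w30');plan([.4925,.0328,.0863],80.4)
```

```text
t 38.93 p [0.492  0.032  0.1573] rv [-0.266 -3.13   0.   ] F [0.1 0.2 0.2] op 0.0247
shift mm in current tool [-0.4  0.9 71. ] dist 71.0
jaw yaw deg 80.29 z [-0. -0. -1.]
 turn for yaw 80.4 [-0.01 -0.01 -0.11] shift in turned tool [-0.3  0.9 71. ]
 turn for yaw 260.4 [-2.0000e-02  2.0000e-02  1.7989e+02] shift in turned tool [ 0.3 -0.9 71. ]
```

View pics/w30.png

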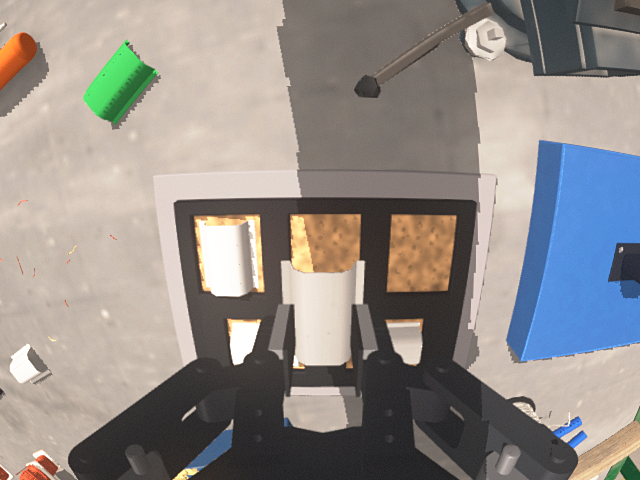

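{"name": "send_rows", "arguments": {
  "series": [
    [[0, 0, 0, -0.3, 0.7, 20, 0], [0, 0, 0, 0, 0, 25, 0], [0, 0, 0, 0, 0, 15, 0], [0, 0, 0, 0, 0, 6, 0], [0, 0, 0, 0, 0, 3, 0], [0, 0, 0, 0, 0, 0, 0], [0, 0, 0, 0, 0, 0, 0], [0, 0, 0, 0, 0, 0, 0]]
  ]
}}

```text
clock: 39.6
position: [0.4928, 0.0337, 0.0894]
tcp_rot: [0.262, 3.129, 0.0]
ft_force: [0.2, -0.0, 0.2]
opening: 0.0247
```

{"name": "send_rows", "arguments": {
  "series": [
    [[0, 0, 0, 0, 0, 1, 0], [0, 0, 0, 0, 0, 0, 0], [0, 0, 0, 0, 0, 0, 0]]
  ]
}}

```text
clock: 39.85
position: [0.4923, 0.0335, 0.0878]
tcp_rot: [0.262, 3.13, -0.0]
ft_force: [0.4, 0.4, -0.8]
opening: 0.0246
```

Run:
```python
from h import *
plan([.4925,.0328,.0863],80.4); im=snap('wrist','w31')
```

```text
t 39.85 p [0.4923 0.0335 0.0878] rv [ 0.262  3.13  -0.   ] F [ 0.4  0.4 -0.8] op 0.0246
shift mm in current tool [-0.3 -0.7  1.5] dist 1.7
jaw yaw deg 80.44 z [ 0.001 -0.    -1.   ]
 turn for yaw 80.4 [0.   0.04 0.04] shift in turned tool [-0.3 -0.7  1.5]
 turn for yaw 260.4 [-6.0000e-02  0.0000e+00 -1.7996e+02] shift in turned tool [0.3 0.7 1.5]
```

View pics/w31.png

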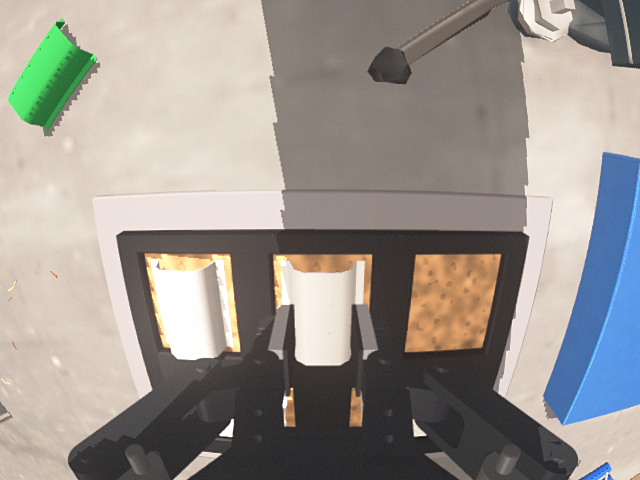

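{"name": "send_rows", "arguments": {
  "series": [
    [[0, 0, 0, 0, -0.4, 1.5, 0], [0, 0, 0, 0, 0, 0, 0], [0, 0, 0, 0, 0, 0, 0.43], [0, 0, 0, 0, 0, 0, 0.43], [0, 0, 0, 0, 0, 0, 0.43], [0, 0, 0, 0, 0, 0, 0.43], [0, 0, 0, 0, 0, -15, 0.43], [0, 0, 0, 0, 0, -40, 0.43], [0, 0, 0, 0, 0, -40, 0.43], [0, 0, 0, 0, 0, -25, 0.43]]
  ]
}}

```text
clock: 40.73
position: [0.4927, 0.0339, 0.2089]
tcp_rot: [0.26, 3.129, 0.001]
ft_force: [1.1, 0.7, 0.5]
opening: 0.0368
```

{"name": "send_rows", "arguments": {
  "series": [
    [[0, 0, 0, 0, 0, 0, 0.55], [0, 0, 0, 0, 0, 0, 0.55], [0, 0, 0, 0, 0, 0, 0.55]]
  ]
}}

```text
clock: 40.98
position: [0.4916, 0.0327, 0.2054]
tcp_rot: [-0.262, -3.13, 0.001]
ft_force: [-0.1, -0.1, 0.2]
opening: 0.0467
```

Run:
```python
from h import *
im=snap('wrist','w32');P=camera_params('wrist'); st()
grab_frame('top')
for d in landmark_of('shell_1','top'):
    if d['confidence']>.15: print(round(d['confidence'],2),np.round(d['pixel'],1),np.round(at_z('top',d['pixel'],.0065),4))
plan([.5607,-.282,.16],19.9)
print(np.round(read_state()['joints'],2))
```

```text
t 41.03 p [0.4914 0.0327 0.205 ] rv [-2.620e-01 -3.129e+00  1.000e-03] F [ 1.  -0.3  0.3] op 0.0467
0.87 [401.8 231.7] [ 0.5605 -0.2787  0.0065]
0.87 [404.3 292.5] [ 0.4193 -0.2807  0.0065]
0.83 [316.  325.3] [ 0.3468 -0.0749  0.0065]
0.71 [452.3 215.3] [ 0.5965 -0.3968  0.0065]
0.66 [296.6 270.1] [ 0.4752 -0.0317  0.0065]
0.63 [254.4 234.4] [0.5606 0.0663 0.0065]
0.61 [289.9 237.7] [ 0.5513 -0.0171  0.0065]
t 41.13 p [0.4913 0.033  0.2047] rv [-0.261 -3.128  0.   ] F [ 0.9  0.3 -0.7] op 0.0471
shift mm in current tool [-120.8 -299.1   44.6] dist 325.6
jaw yaw deg 80.46 z [-0.003  0.    -1.   ]
 turn for yaw 19.9 [-0.1  -0.12 60.56] shift in turned tool [-319.8  -42.    44.7]
 turn for yaw 199.9 [ 1.3000e-01 -1.1000e-01 -1.1944e+02] shift in turned tool [319.8  42.   44.7]
[ 0.57  0.47 -0.95  2.03  0.49  0.89  0.76]
```

View pics/w32.png

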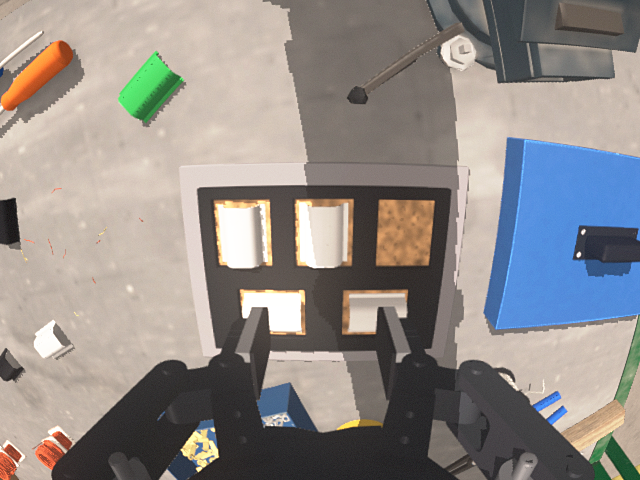

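{"name": "send_rows", "arguments": {
  "series": [
    [[0, 0, 0, -15.1, -37.4, 5, 0.55], [0, 0, 0, -15.1, -37.4, 5, 0.55], [0, 0, 0, -15.1, -37.4, 5, 0.55], [0, 0, 0, -15.1, -37.4, 5, 0.55], [0, 0, 0, -15.1, -37.4, 5, 0.55], [0, 0, 0, -15.1, -37.4, 5, 0.55], [0, 0, 0, -15.1, -37.4, 5, 0.55], [0, 0, 6.7, -15.1, -37.4, 5, 0.55], [0, 0, 6.7, 0, 0, 4.6, 0.55], [0, 0, 6.7, 0, 0, 0, 0.55]]
  ]
}}

```text
clock: 41.97
position: [0.5602, -0.2854, 0.1583]
tcp_rot: [-0.82, -3.029, -0.0]
ft_force: [-0.2, 1.3, 0.1]
opening: 0.0471
```

{"name": "send_rows", "arguments": {
  "series": [
    [[0, 0, 6.7, 0, 0, 0, 0.55], [0, 0, 6.7, 0, 0, 0, 0.55], [0, 0, 6.7, 0, 0, 0, 0.55], [0, 0, 6.7, 0, 0, 0, 0.55], [0, 0, 6.7, 0, 0, 0, 0.55], [0, 0, 7, 0, 0, 0, 0.55], [0, 0, 0, 0, 0, 0, 0.55], [0, 0, 0, 0, 0, 0, 0.55], [0, 0, 0, 0, 0, 0, 0.55]]
  ]
}}

```text
clock: 42.72
position: [0.5614, -0.2816, 0.1607]
tcp_rot: [-1.8, -2.574, 0.0]
ft_force: [0.6, 1.2, 0.3]
opening: 0.0465
```

Run:
```python
from h import *
im=snap('wrist','w33');P=camera_params('wrist')
r=shells2('wrist',im,P,[(.5607,-.282)],name='w33f',crop=(120,180,520,480),half=70)[0]
plan([r[0],r[1],.078],r[2]+90)
```

```text
shell x 0.5593 y -0.2830 yaw -70.9 cost 14.70 area 44.92
t 42.77 p [ 0.5614 -0.2818  0.1608] rv [-1.801 -2.573  0.   ] F [ 0.6  0.4 -0.3] op 0.0469
shift mm in current tool [-0.5 -2.3 82.8] dist 82.9
jaw yaw deg 20.02 z [-0.001  0.001 -1.   ]
 turn for yaw 19.111128295416506 [-0.03 -0.04  0.91] shift in turned tool [-0.5 -2.4 82.8]
 turn for yaw 199.1111282954165 [ 7.0000e-02 -5.0000e-02 -1.7909e+02] shift in turned tool [ 0.5  2.4 82.8]
```

View pics/w33f.png

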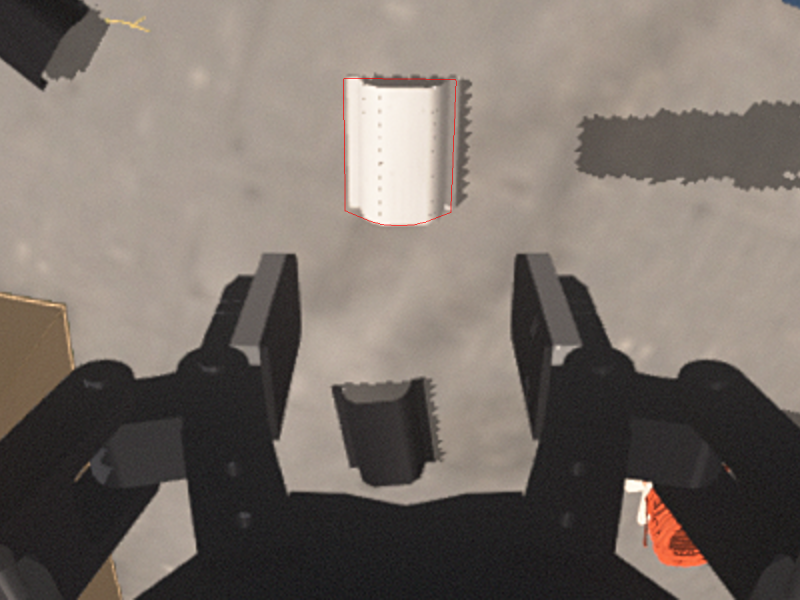

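{"name": "send_rows", "arguments": {
  "series": [
    [[0, 0, 0.5, 0.5, -1.5, 20, 0.55], [0, 0, 0, 0, 0, 25, 0.55], [0, 0, 0, 0, 0, 20, 0.55], [0, 0, 0, 0, 0, 12, 0.55], [0, 0, 0, 0, 0, 6, 0.55], [0, 0, 0, 0, 0, 0, 0.55], [0, 0, 0, 0, 0, 0, 0.55], [0, 0, 0, 0, 0, 0, 0], [0, 0, 0, 0, 0, 0, 0], [0, 0, 0, 0, 0, 0, 0]]
  ]
}}

```text
clock: 43.6
position: [0.5609, -0.2823, 0.0799]
tcp_rot: [1.815, 2.561, 0.001]
ft_force: [-0.1, 0.4, 4.4]
opening: 0.0247
```

{"name": "send_rows", "arguments": {
  "series": [
    [[0, 0, 0, 0, 0, 0, 0], [0, 0, 0, 0, 0, 0, 0], [0, 0, 0, 0, 0, 0, 0]]
  ]
}}

```text
clock: 43.85
position: [0.561, -0.2822, 0.0799]
tcp_rot: [1.815, 2.561, 0.001]
ft_force: [0.0, 0.4, 6.7]
opening: 0.0245
```

{"name": "send_rows", "arguments": {
  "series": [
    [[0, 0, 0, 0, 0, -10, 0], [0, 0, 0, 0, 0, -20, 0], [0, 0, 0, 0, 0, -30, 0], [0, 0, 0, 0, 0, -30, 0], [0, 0, 0, 0, 0, 0, 0], [0, 0, 0, 0, 0, 0, 0]]
  ]
}}

```text
clock: 44.35
position: [0.561, -0.2824, 0.171]
tcp_rot: [1.814, 2.56, 0.001]
ft_force: [0.3, -0.8, -0.7]
opening: 0.0248
```

Run:
```python
from h import *
plan([.500,.0944,.16],-99.6); im=snap('wrist','w34')
```

```text
t 44.35 p [ 0.561  -0.2824  0.171 ] rv [1.814e+00 2.560e+00 1.000e-03] F [ 0.3 -0.8 -0.7] op 0.0248
shift mm in current tool [375.8  67.2  10. ] dist 381.8
jaw yaw deg 19.34 z [ 0.004 -0.002 -1.   ]
 turn for yaw -99.6 [ 2.9000e-01 -6.0000e-02  1.1894e+02] shift in turned tool [-123.  -361.3   11. ]
 turn for yaw 80.4 [ 5.000e-02  2.500e-01 -6.106e+01] shift in turned tool [123.  361.3  11. ]
```

View pics/w34.png

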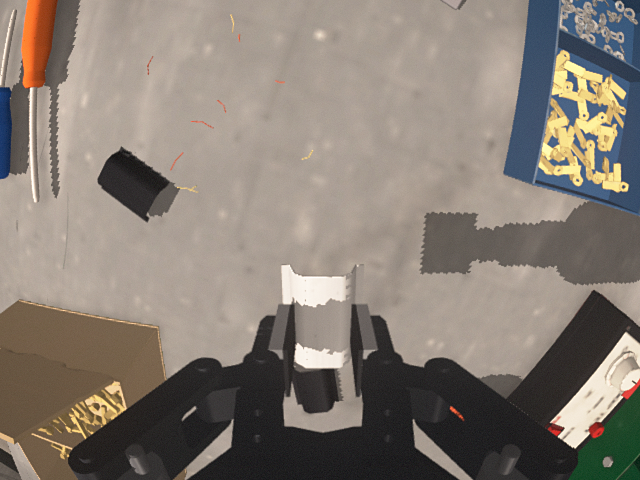

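{"name": "send_rows", "arguments": {
  "series": [
    [[0, 0, 0, 37.7, 6.6, 0, 0], [0, 0, 0, 37.7, 6.6, 0, 0], [0, 0, 0, 37.7, 6.6, 0, 0], [0, 0, 0, 37.7, 6.6, 0, 0], [0, 0, 0, 37.7, 6.6, 0, 0], [0, 0, 0, 37.7, 6.6, 0, 0], [0, 0, 0, 37.7, 6.6, 0, 0], [0, 0, 0, 37.7, 6.6, 0, 0], [0, 0, 0, 37.7, 6.6, 0, 0], [0, 0, 7, 37.3, 6.5, 0, 0]]
  ]
}}

```text
clock: 45.23
position: [0.4958, 0.0963, 0.1672]
tcp_rot: [-1.968, -2.446, 0.003]
ft_force: [-0.5, 0.6, 0.3]
opening: 0.0247
```

{"name": "send_rows", "arguments": {
  "series": [
    [[0, 0, 7, 0, 0, 0, 0], [0, 0, 7, 0, 0, 0, 0], [0, 0, 7, 0, 0, 0, 0], [0, 0, 7, 0, 0, 0, 0], [0, 0, 7, 0, 0, 0, 0], [0, 0, 7, 0, 0, 0, 0], [0, 0, 7, 0, 0, 0, 0], [0, 0, 7, 0, 0, 0, 0], [0, 0, 7, 0, 0, 0, 0], [0, 0, 7, 0, 0, 0, 0]]
  ]
}}

```text
clock: 46.07
position: [0.4964, 0.0947, 0.1672]
tcp_rot: [3.02, 0.866, -0.004]
ft_force: [0.1, 0.1, 0.3]
opening: 0.0246
```

{"name": "send_rows", "arguments": {
  "series": [
    [[0, 0, 7, 0, 0, 0, 0], [0, 0, 7, 0, 0, 0, 0], [0, 0, 7, 0, 0, 0, 0], [0, 0, 7, 0, 0, 0, 0], [0, 0, 7, 0, 0, 0, 0], [0, 0, 7, 0, 0, 0, 0], [0, 0, 0, 0, 0, 0, 0], [0, 0, 0, 0, 0, 0, 0], [0, 0, 0, 0, 0, 0, 0], [0, 0, 0, 0, 0, 0, 0]]
  ]
}}

```text
clock: 46.9
position: [0.4972, 0.095, 0.1681]
tcp_rot: [3.131, -0.26, -0.001]
ft_force: [-0.2, -0.2, -0.5]
opening: 0.0244
```

Run:
```python
from h import *
im=snap('wrist','w35');plan([.4985,.0947,.0869],-99.6); print(np.round(read_state()['joints'],2))
```

```text
t 46.95 p [0.4973 0.095  0.1682] rv [ 3.131e+00 -2.610e-01 -1.000e-03] F [-0.6 -0.3  0.3] op 0.0241
shift mm in current tool [ 1.3  0.1 81.3] dist 81.3
jaw yaw deg -99.53 z [-0.001 -0.    -1.   ]
 turn for yaw -99.6 [0.01 0.03 0.07] shift in turned tool [ 1.3  0.1 81.3]
 turn for yaw 80.4 [-4.0000e-02  1.0000e-02 -1.7993e+02] shift in turned tool [-1.3 -0.1 81.3]
[-0.17  0.39 -0.18  2.06  0.1   0.7  -2.15]
```

View pics/w35.png

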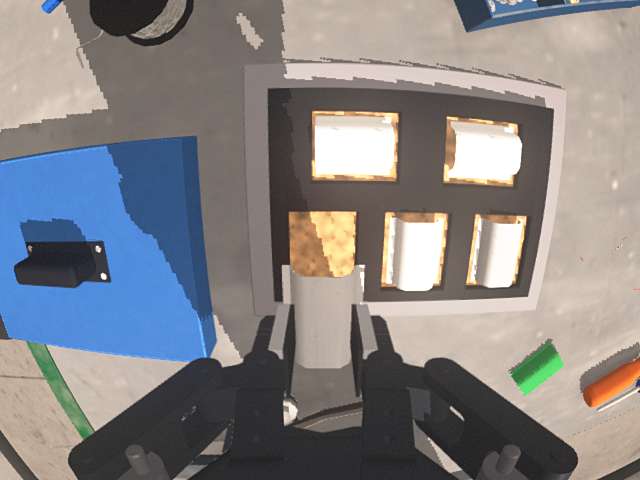

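{"name": "send_rows", "arguments": {
  "series": [
    [[0, 0, 0, 0.8, 0, 25, 0], [0, 0, 0, 0, 0, 28, 0], [0, 0, 0, 0, 0, 17, 0], [0, 0, 0, 0, 0, 6, 0], [0, 0, 0, 0, 0, 3, 0], [0, 0, 0, 0, 0, 0, 0], [0, 0, 0, 0, 0, 0, 0], [0, 0, 0, 0, 0, 0, 0]]
  ]
}}

```text
clock: 47.62
position: [0.499, 0.0952, 0.0905]
tcp_rot: [-3.13, 0.264, -0.003]
ft_force: [-0.1, 0.8, -1.3]
opening: 0.0245
```

{"name": "send_rows", "arguments": {
  "series": [
    [[0, 0, 0, 0, 0, 1, 0], [0, 0, 0, 0, 0, 0, 0], [0, 0, 0, 0, 0, 0, 0]]
  ]
}}

```text
clock: 47.87
position: [0.4984, 0.095, 0.0888]
tcp_rot: [-3.13, 0.264, -0.001]
ft_force: [0.1, -0.6, -0.3]
opening: 0.0242
```

Run:
```python
from h import *
plan([.4985,.0947,.0869],-99.6); im=snap('wrist','w36')
```

```text
t 47.87 p [0.4984 0.095  0.0888] rv [-3.13e+00  2.64e-01 -1.00e-03] F [ 0.1 -0.6 -0.3] op 0.0242
shift mm in current tool [0.2 0.3 1.9] dist 2.0
jaw yaw deg -99.63 z [ 0.001  0.    -1.   ]
 turn for yaw -99.6 [-0.02 -0.04 -0.03] shift in turned tool [0.2 0.3 1.9]
 turn for yaw 80.4 [-7.0000e-02  3.0000e-02  1.7997e+02] shift in turned tool [-0.2 -0.3  1.9]
```

View pics/w36.png

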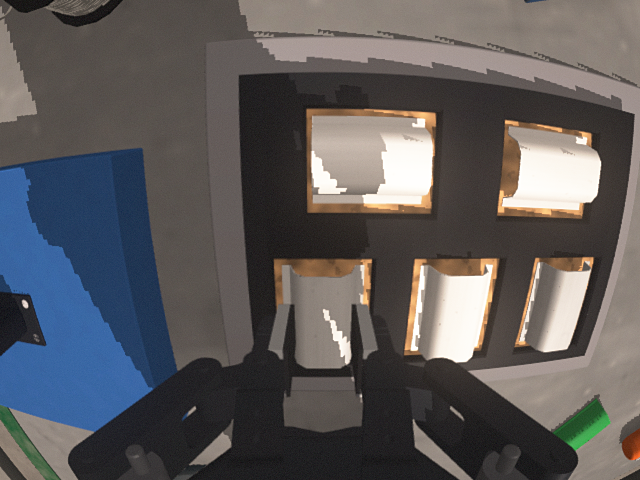

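{"name": "send_rows", "arguments": {
  "series": [
    [[0, 0, 0, 0, 0, 1.5, 0], [0, 0, 0, 0, 0, 0, 0], [0, 0, 0, 0, 0, 0, 0.43], [0, 0, 0, 0, 0, 0, 0.43], [0, 0, 0, 0, 0, 0, 0.43], [0, 0, 0, 0, 0, 0, 0.43], [0, 0, 0, 0, 0, -15, 0.43], [0, 0, 0, 0, 0, -40, 0.43], [0, 0, 0, 0, 0, -40, 0.43], [0, 0, 0, 0, 0, -40, 0.43]]
  ]
}}

```text
clock: 48.75
position: [0.4976, 0.0949, 0.2231]
tcp_rot: [3.13, -0.264, -0.002]
ft_force: [1.2, 0.5, -0.5]
opening: 0.0369
```

{"name": "send_rows", "arguments": {
  "series": [
    [[0, 0, -7, 0, 0, -40, 1], [0, 0, -7, 0, 0, -30, 1], [0, 0, -7, 0, 0, 0, 1], [0, 0, -7, 0, 0, 0, 1], [0, 0, -7, 0, 0, 0, 1], [0, 0, -7, 0, 0, 0, 1], [0, 0, -7, 0, 0, 0, 1], [0, 0, -7, 0, 0, 0, 1], [0, 0, -7, 0, 0, 0, 1], [0, 0, -7, 0, 0, 0, 1]]
  ]
}}

```text
clock: 49.58
position: [0.498, 0.0949, 0.2918]
tcp_rot: [2.711, 1.588, -0.001]
ft_force: [0.1, 0.3, 0.3]
opening: 0.0851
```

{"name": "send_rows", "arguments": {
  "series": [
    [[0, 0, -7, 0, 0, 0, 1], [0, 0, -7, 0, 0, 0, 1], [0, 0, -6, 0, 0, 0, 1], [0, 0, 0, 0, 0, 0, 1], [0, 0, 0, 0, 0, 0, 1], [0, 0, 0, 0, 0, 0, 1]]
  ]
}}

```text
clock: 50.08
position: [0.4981, 0.0949, 0.2919]
tcp_rot: [2.403, 2.023, -0.0]
ft_force: [-1.4, -0.1, -0.5]
opening: 0.0856
```

Run:
```python
from h import *
im=snap('wrist','w37');plan([.515,.03,.28],-9.6)
```

```text
t 50.13 p [0.4981 0.0949 0.2919] rv [ 2.403  2.024 -0.   ] F [ 0.  -0.6 -0.4] op 0.0853
shift mm in current tool [-61.1  27.7  11.9] dist 68.1
jaw yaw deg -9.78 z [-0. -0. -1.]
 turn for yaw -9.6 [-0.    0.01 -0.18] shift in turned tool [-61.2  27.5  11.9]
 turn for yaw 170.4 [1.0000e-02 0.0000e+00 1.7982e+02] shift in turned tool [ 61.2 -27.5  11.9]
```

View pics/w37.png

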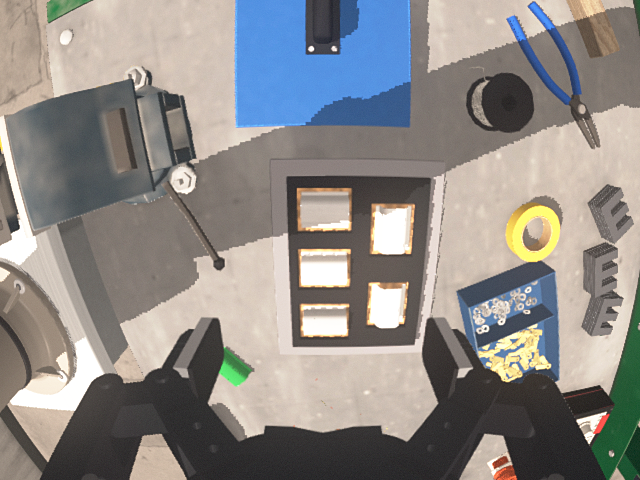

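Run:
```python
from h import *
st(); im=grab_frame('wrist');P=camera_params('wrist'); v=im.max(2)
print(v[240,360],v[330,360],v[190,364],v[170,360],v[345,400],v[352,360])
for thr in(50,60,70,80,90):
    m=cv2.inRange(v,0,thr); k=np.zeros_like(m); k[150:360,262:450]=255; m&=k
    m=cv2.morphologyEx(m,cv2.MORPH_OPEN,np.ones((3,3)))
    cs,_=cv2.findContours(m,cv2.RETR_EXTERNAL,cv2.CHAIN_APPROX_NONE); c=max(cs,key=cv2.contourArea)[:,0]
    w=np.array([at_z('wrist',p,.012,P)[:2] for p in c]); r=cv2.minAreaRect((w*1000).astype(np.float32)); print(thr,np.round(r[0],1),np.round(r[1],1),round(r[2],2))
```

```text
t 50.13 p [0.4981 0.0949 0.2919] rv [ 2.403  2.024 -0.   ] F [ 0.  -0.6 -0.4] op 0.0853
97 95 70 138 134 233Traceback (most recent call last):
  File "<stdin>", line 7, in <module>
ValueError: max() iterable argument is empty
```

Run:
```python
from h import *
st(); im=grab_frame('wrist');P=camera_params('wrist'); v=im.max(2)
for thr in(105,112,120):
    m=cv2.inRange(v,0,thr); k=np.zeros_like(m); k[165:352,275:440]=255; m&=k
    m=cv2.morphologyEx(m,cv2.MORPH_OPEN,np.ones((5,5)))
    cs,_=cv2.findContours(m,cv2.RETR_EXTERNAL,cv2.CHAIN_APPROX_NONE); c=max(cs,key=cv2.contourArea)[:,0]
    w=np.array([at_z('wrist',p,.012,P)[:2] for p in c]); r=cv2.minAreaRect((w*1000).astype(np.float32)); print(thr,np.round(r[0],1),np.round(r[1],1),round(r[2],2))
vis=cv2.resize(im[140:370,250:460,::-1],None,fx=2.6,fy=2.6,interpolation=cv2.INTER_CUBIC); cv2.imwrite('pics/w38.png',vis)
```

```text
t 50.18 p [0.4982 0.095  0.2919] rv [ 2.402  2.025 -0.   ] F [ 0.  -0.  -0.1] op 0.0855
105 [523.5  28.5] [190.  140.1] 80.55
112 [523.3  28.4] [190.  140.3] 80.47
120 [523.2  28.4] [190.3 140.4] 80.36
```

View pics/w38.png

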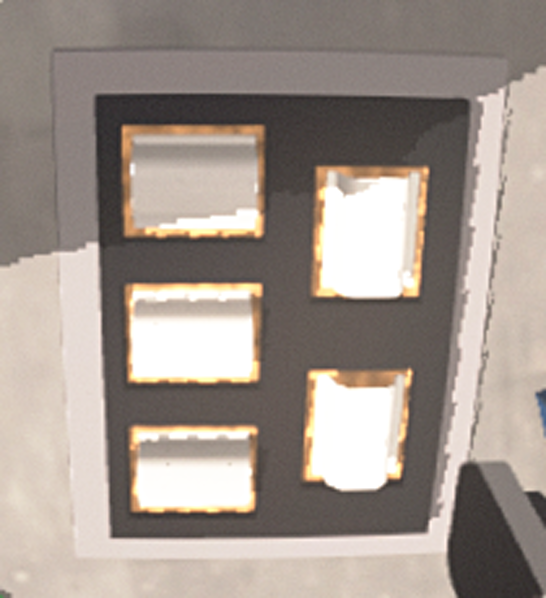

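Run:
```python
from h import *
plan([.5295,.2772,.23],-9.75)
```

```text
t 50.23 p [0.4982 0.095  0.2919] rv [ 2.402  2.025 -0.   ] F [-0.4  0.3 -0.1] op 0.0855
shift mm in current tool [1.849e+02 1.000e-01 6.190e+01] dist 195.0
jaw yaw deg -9.72 z [-0. -0. -1.]
 turn for yaw -9.75 [0.   0.01 0.03] shift in turned tool [184.9   0.   61.9]
 turn for yaw 170.25 [-1.0000e-02  0.0000e+00 -1.7997e+02] shift in turned tool [-184.9   -0.    61.9]
```

{"name": "send_rows", "arguments": {
  "series": [
    [[0, 0, 0, 37, 0, 12, 1], [0, 0, 0, 37, 0, 12, 1], [0, 0, 0, 37, 0, 12, 1], [0, 0, 0, 37, 0, 12, 1], [0, 0, 0, 37, 0, 14, 1], [0, 0, 0, 0, 0, 0, 1], [0, 0, 0, 0, 0, 0, 1], [0, 0, 0, 0, 0, 0, 1], [0, 0, 0, 0, 0, 0, 1], [0, 0, 0, 0, 0, 0, 1]]
  ]
}}

```text
clock: 51.07
position: [0.5297, 0.2759, 0.2304]
tcp_rot: [2.402, 2.023, 0.001]
ft_force: [-0.3, -1.2, 0.5]
opening: 0.0855
```

Run:
```python
from h import *
im=snap('wrist','w39');P=camera_params('wrist'); r,w=blue_quad('wrist',im,.030,P); print(r)
c=np.array(r[0])/1000; plan([c[0],c[1],.110],-90+r[2] if r[1][0]>r[1][1] else r[2])
for d in landmark_of('lid_grip','wrist'):
    if d['confidence']>.15: print(round(d['confidence'],2),np.round(d['pixel'],1),np.round(at_z('wrist',d['pixel'],.045,P),4))
```

```text
((529.8676147460938, 277.28125), (205.3789825439453, 155.74130249023438), 80.37266540527344)
t 51.12 p [0.5297 0.276  0.2305] rv [2.402e+00 2.024e+00 1.000e-03] F [ 0.   0.3 -0.2] op 0.0851
shift mm in current tool [  1.3  -0.2 120.5] dist 120.5
jaw yaw deg -9.77 z [ 0.001 -0.    -1.   ]
 turn for yaw -9.627334594726562 [ 0.06  0.01 -0.14] shift in turned tool [  1.3  -0.  120.5]
 turn for yaw 170.37266540527344 [ 2.0000e-02 -1.0000e-01  1.7986e+02] shift in turned tool [ -1.3   0.  120.5]
0.63 [320.4 237.6] [0.5292 0.2782 0.045 ]
```

View pics/w39.png

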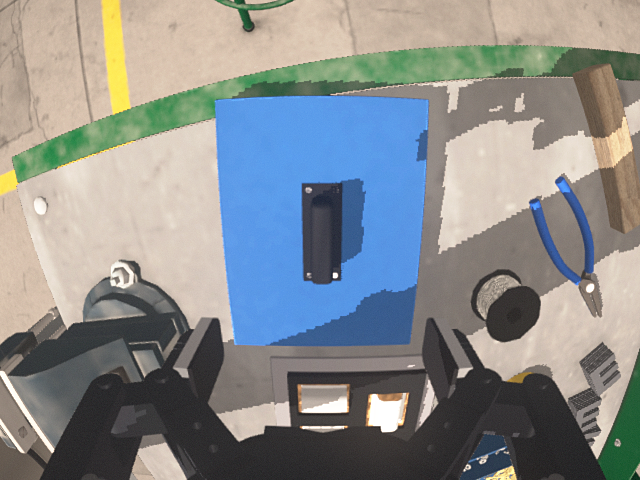

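{"name": "send_rows", "arguments": {
  "series": [
    [[0, 0, 0, 1.3, 0, 35, 1], [0, 0, 0, 0, 0, 35, 1], [0, 0, 0, 0, 0, 30, 1], [0, 0, 0, 0, 0, 20, 1], [0, 0, 0, 0, 0, 2.5, 1], [0, 0, 0, 0, 0, 0, 1], [0, 0, 0, 0, 0, 0, 0], [0, 0, 0, 0, 0, 0, 0], [0, 0, 0, 0, 0, 0, 0], [0, 0, 0, 0, 0, 0, 0]]
  ],
  "grip_force": 90
}}

```text
clock: 52.0
position: [0.5301, 0.279, 0.1088]
tcp_rot: [2.4, 2.026, 0.004]
ft_force: [-0.8, -0.1, -0.2]
opening: 0.0388
```

{"name": "send_rows", "arguments": {
  "series": [
    [[0, 0, 0, 0, 0, 0, 0], [0, 0, 0, 0, 0, 0, 0], [0, 0, 0, 0, 0, 0, 0], [0, 0, 0, 0, 0, 0, 0], [0, 0, 0, 0, 0, 0, 0]]
  ]
}}

```text
clock: 52.42
position: [0.5298, 0.2789, 0.1083]
tcp_rot: [2.4, 2.027, 0.002]
ft_force: [-0.4, -0.6, 5.0]
opening: 0.0144
```

Run:
```python
from h import *
st()
```

```text
t 52.42 p [0.5298 0.2789 0.1083] rv [2.400e+00 2.027e+00 2.000e-03] F [-0.4 -0.6  5. ] op 0.0144
```

{"name": "send_rows", "arguments": {
  "series": [
    [[0, 0, 0, 0, 0, -10, 0], [0, 0, 0, 0, 0, -20, 0], [0, 0, 0, 0, 0, -30, 0], [0, 0, 0, 0, 0, -30, 0], [0, 0, 0, 0, 0, 0, 0], [0, 0, 0, 0, 0, 0, 0]]
  ]
}}

```text
clock: 52.92
position: [0.5301, 0.2792, 0.1994]
tcp_rot: [2.4, 2.026, 0.006]
ft_force: [-0.6, -0.4, -2.6]
opening: 0.0145
```

Run:
```python
from h import *
plan([.5237,.030,.1123],-9.55); snap('wrist','w40')
```

```text
t 52.92 p [0.5301 0.2792 0.1994] rv [2.4   2.026 0.006] F [-0.6 -0.4 -2.6] op 0.0145
shift mm in current tool [-246.9   35.2   86.7] dist 264.0
jaw yaw deg -9.64 z [ 0.003  0.002 -1.   ]
 turn for yaw -9.55 [ 0.17 -0.13 -0.09] shift in turned tool [-246.8   35.1   87.1]
 turn for yaw 170.45 [ -0.2   -0.26 179.91] shift in turned tool [246.8 -35.1  87.1]
```

View pics/w40.png

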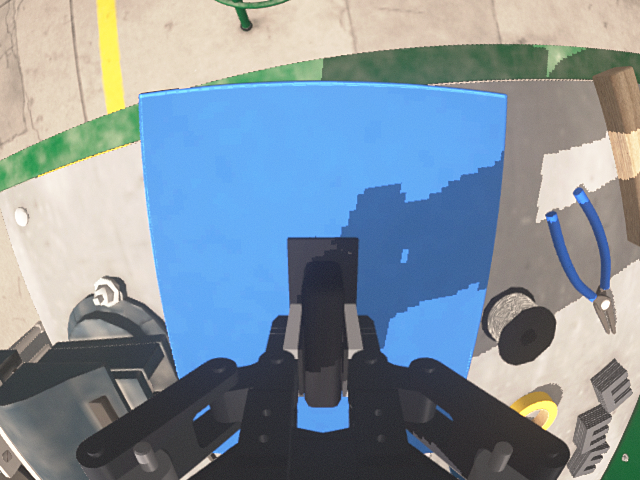

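Held level. Travel over the tray.

{"name": "send_rows", "arguments": {
  "series": [
    [[0, 0, 0, -30.8, 4.4, 0, 0], [0, 0, 0, -30.8, 4.4, 0, 0], [0, 0, 0, -30.8, 4.4, 0, 0], [0, 0, 0, -30.8, 4.4, 0, 0], [0, 0, 0, -30.8, 4.4, 0, 0], [0, 0, 0, -30.8, 4.4, 0, 0], [0, 0, 0, -30.8, 4.4, 0, 0], [0, 0, 0, -30.8, 4.4, 0, 0], [0, 0, 0, 0, 0, 0, 0], [0, 0, 0, 0, 0, 0, 0]]
  ]
}}

```text
clock: 53.8
position: [0.5216, 0.0271, 0.1958]
tcp_rot: [-2.404, -2.021, 0.006]
ft_force: [-0.7, 1.3, -1.4]
opening: 0.0144
```

{"name": "send_rows", "arguments": {
  "series": [
    [[0, 0, 0, 0, 0, 20, 0], [0, 0, 0, 0, 0, 20, 0], [0, 0, 0, 0, 0, 10, 0], [0, 0, 0, 0, 0, 0, 0], [0, 0, 0, 0, 0, 0, 0], [0, 0, 0, 0, 0, 0, 0]]
  ]
}}

```text
clock: 54.3
position: [0.5232, 0.0306, 0.1479]
tcp_rot: [2.399, 2.028, 0.001]
ft_force: [-0.0, 0.1, -1.5]
opening: 0.0149
```

Run:
```python
from h import *
im=snap('wrist','w41'); P=camera_params('wrist'); s=st(); r,w=blue_quad('wrist',im,s['position'][2]-.1083+.030,P); print(r)
plan([.5237,.030,.1123],-9.55)
```

```text
t 54.35 p [0.5234 0.0304 0.1482] rv [2.399e+00 2.027e+00 2.000e-03] F [ 1.  -0.3 -2.6] op 0.0147
((587.450927734375, 35.64936828613281), (172.2484588623047, 309.59039306640625), 67.41889953613281)
t 54.35 p [0.5234 0.0304 0.1482] rv [2.399e+00 2.027e+00 2.000e-03] F [ 1.  -0.3 -2.6] op 0.0147
shift mm in current tool [-0.4  0.3 35.9] dist 35.9
jaw yaw deg -9.6 z [ 0.001  0.    -1.   ]
 turn for yaw -9.55 [ 0.07 -0.03 -0.05] shift in turned tool [-0.4  0.3 35.9]
 turn for yaw 170.45 [-5.0000e-02 -1.2000e-01  1.7995e+02] shift in turned tool [ 0.4 -0.3 35.9]
```

View pics/w41.png

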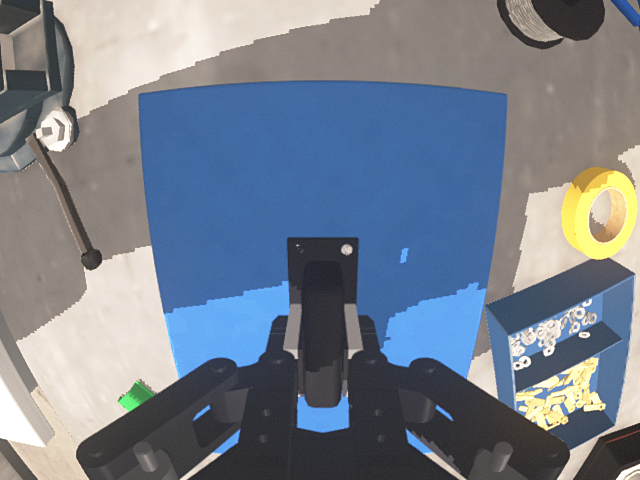

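{"name": "send_rows", "arguments": {
  "series": [
    [[0, 0, 0, 0, 0, 10, 0], [0, 0, 0, 0, 0, 8, 0], [0, 0, 0, 0, 0, 4, 0], [0, 0, 0, 0, 0, 3, 0], [0, 0, 0, 0, 0, 0, 0], [0, 0, 0, 0, 0, 0, 0], [0, 0, 0, 0, 0, 0, 0]]
  ]
}}

```text
clock: 54.93
position: [0.523, 0.0299, 0.1226]
tcp_rot: [2.4, 2.027, 0.001]
ft_force: [0.3, -0.6, -2.0]
opening: 0.0143
```

{"name": "send_rows", "arguments": {
  "series": [
    [[0, 0, 0, 0, 0, 2, 0], [0, 0, 0, 0, 0, 2, 0], [0, 0, 0, 0, 0, 0, 0], [0, 0, 0, 0, 0, 0, 0]]
  ]
}}

```text
clock: 55.27
position: [0.5227, 0.0298, 0.1183]
tcp_rot: [-2.4, -2.027, 0.0]
ft_force: [-0.4, 0.4, -2.2]
opening: 0.0143
```

Run:
```python
from h import *
plan([.5237,.030,.1123],-9.55)
```

```text
t 55.27 p [0.5227 0.0298 0.1183] rv [-2.4   -2.027  0.   ] F [-0.4  0.4 -2.2] op 0.0143
shift mm in current tool [0.3 0.9 6. ] dist 6.1
jaw yaw deg -9.64 z [-0. -0. -1.]
 turn for yaw -9.55 [-0.01  0.01 -0.09] shift in turned tool [0.3 0.9 6. ]
 turn for yaw 170.45 [1.0000e-02 2.0000e-02 1.7991e+02] shift in turned tool [-0.3 -0.9  6. ]
```

Below plate top with no contact: engaged. Continue down.

{"name": "send_rows", "arguments": {
  "series": [
    [[0, 0, 0, 0, 0.8, 2, 0], [0, 0, 0, 0, 0, 2, 0], [0, 0, 0, 0, 0, 0, 0], [0, 0, 0, 0, 0, 0, 0]]
  ]
}}

```text
clock: 55.6
position: [0.5235, 0.0297, 0.1142]
tcp_rot: [-2.4, -2.027, 0.001]
ft_force: [0.1, 1.1, -2.6]
opening: 0.0146
```

{"name": "send_rows", "arguments": {
  "series": [
    [[0, 0, 0, 0, 0, 1.5, 0], [0, 0, 0, 0, 0, 0, 0], [0, 0, 0, 0, 0, 0, 0]]
  ]
}}

```text
clock: 55.85
position: [0.5236, 0.0297, 0.1128]
tcp_rot: [-2.4, -2.027, 0.0]
ft_force: [-0.1, -0.1, -1.8]
opening: 0.0144
```

{"name": "send_rows", "arguments": {
  "series": [
    [[0, 0, 0, 0, 0, 1, 0], [0, 0, 0, 0, 0, 0, 0], [0, 0, 0, 0, 0, 0, 0]]
  ]
}}

```text
clock: 56.1
position: [0.5238, 0.0297, 0.112]
tcp_rot: [2.4, 2.027, 0.0]
ft_force: [0.5, -0.3, -0.2]
opening: 0.0145
```

Seating contact at z=.112 as expected. Release and retreat.

{"name": "send_rows", "arguments": {
  "series": [
    [[0, 0, 0, 0, 0, 0.5, 0], [0, 0, 0, 0, 0, 0, 1], [0, 0, 0, 0, 0, 0, 1], [0, 0, 0, 0, 0, 0, 1], [0, 0, 0, 0, 0, 0, 1], [0, 0, 0, 0, 0, 0, 1], [0, 0, 0, 0, 0, -30, 1], [0, 0, 0, 0, 0, -40, 1], [0, 0, 0, 0, 0, -40, 1], [0, 0, 0, 0, 0, -30, 1]]
  ]
}}

```text
clock: 56.93
position: [0.524, 0.03, 0.2543]
tcp_rot: [2.399, 2.027, 0.003]
ft_force: [1.5, -0.1, 0.3]
opening: 0.0855
```

{"name": "send_rows", "arguments": {
  "series": [
    [[0, 0, 0, 0, 0, 0, 1], [0, 0, 0, 0, 0, 0, 1], [0, 0, 0, 0, 0, 0, 1], [0, 0, 0, 0, 0, 0, 1]]
  ]
}}

```text
clock: 57.27
position: [0.5227, 0.0294, 0.2499]
tcp_rot: [-2.399, -2.026, 0.004]
ft_force: [0.3, -0.6, -0.1]
opening: 0.0855
```

Run:
```python
from h import *
st(); im=snap('wrist','w42'); P=camera_params('wrist'); r,w=blue_quad('wrist',im,.034,P); print(r)
snap('top','t42'); snap('side','s42')
for n,z in(('lid_grip',.049),('reel_center',.02),('pliers',.007),('tape_roll',.009),('screwdriver_a',.012),('shell_1',.0065)):
    for d in landmark_of(n,'top'):
        if d['confidence']>.15: print(n,round(d['confidence'],2),np.round(d['pixel'],1),np.round(at_z('top',d['pixel'],z),4))
```

```text
t 57.27 p [0.5227 0.0294 0.2499] rv [-2.399 -2.026  0.004] F [ 0.3 -0.6 -0.1] op 0.0855
((524.1689453125, 28.077186584472656), (204.89857482910156, 155.0817108154297), 80.36769104003906)
lid_grip 0.63 [265.7 249.6] [0.523  0.0347 0.049 ]
reel_center 0.97 [205.8 179.9] [0.6898 0.1772 0.02  ]
pliers 0.94 [195.  144.3] [0.778  0.2058 0.007 ]
tape_roll 0.55 [267.3 164.4] [0.7254 0.0336 0.009 ]
tape_roll 0.4 [385.  338.2] [ 0.3154 -0.2333  0.009 ]
screwdriver_a 0.79 [384.2 338.4] [ 0.3154 -0.2312  0.012 ]
shell_1 0.86 [404.4 295. ] [ 0.4135 -0.2808  0.0065]
shell_1 0.8 [452.5 212.7] [ 0.6026 -0.3975  0.0065]
shell_1 0.5 [316.8 324.7] [ 0.3481 -0.0768  0.0065]
```

View pics/w42.png

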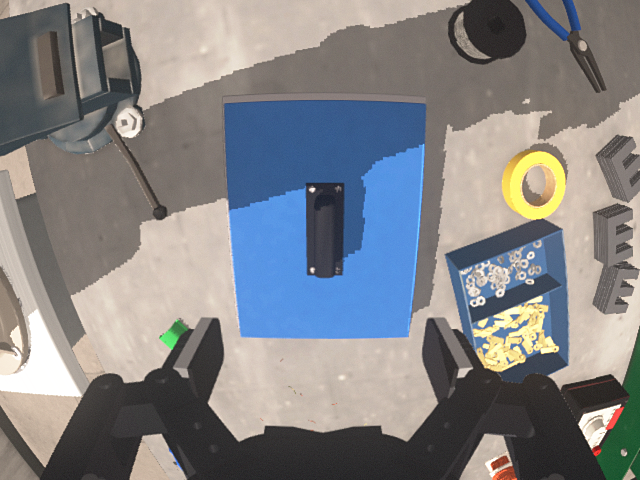

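View pics/t42.png

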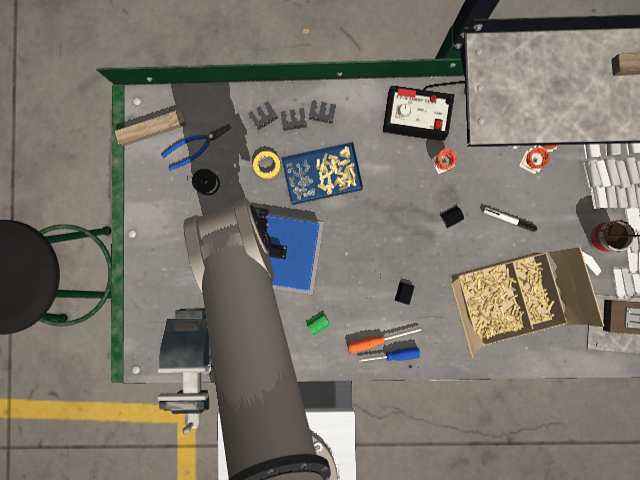

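View pics/s42.png

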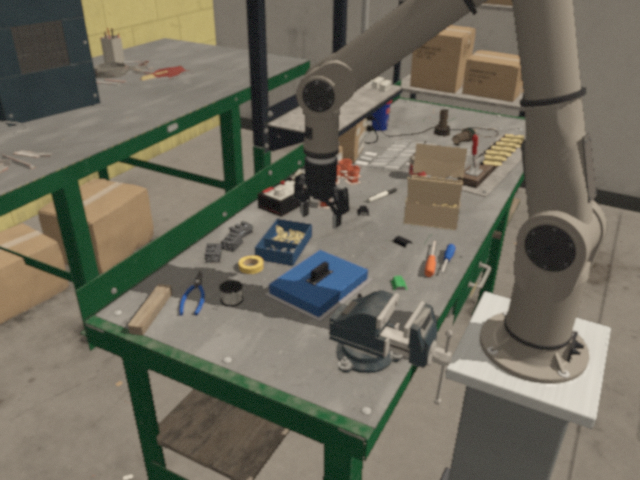

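Run:
```python
from h import *
st(); print(sign_off())
```

```text
t 57.72 p [0.5236 0.0298 0.2512] rv [-2.4   -2.027  0.   ] F [-0.7  0.1  0.5] op 0.0853
the job is handed in; nothing more can be done
None
```

The packing job is finished and was handed in at 57.7 s of the 210 s allowed. `sign_off()` gives no verdict, so I don't know how it was judged.

**What I did:**
- **Reel:** took it off the cover and stood it upright on the bench at about (0.69, 0.18), well clear of the tray.
- **Cover:** lifted it off and set it flat on the bench at about (0.53, 0.277).
- **Shells:** placed all five aluminium half shells crown up, lengthwise, one per pocket.
- **Cover back on:** closed the tray again. The two black and one green look-alikes were left alone.

**Last checks:**
- **Shells:** before closing, the wrist picture showed all five lying flat and roughly centred in their pockets. My outline fit was within about 2 mm for two of them. For the one in the first row-of-three pocket it landed about 8 mm to the side, but the picture clearly showed that shell centred, so I discounted the fit. The last two I judged from the picture alone.
- **Cover:** its centre measured (0.5242, 0.0281) against the tray's (0.5234, 0.0284), and the yaw agreed to about 0.1°. The gripper was at the height expected for a fully seated cover, and the cover's apparent size matched what it was at the start. The top-camera network put the grip point about 6 mm off in y. The arm partly hid the bar in that picture, so I trusted the wrist measurement.
- **Everything else:** the pliers, tape and screwdriver read within a few millimetres of where they started. The gripper ended open and clear at 0.25 m, touching nothing. I noticed no grip slackening and no knocked shell.

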